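Swap the cells in the charger and lock it with the hex key

ROBOT

A 6-joint arm with a two-finger parallel gripper is mounted at the origin on a cart in front of the work surface, level with it; the furniture and walls round the work are solid. World frame = base frame: x ahead of the robot, y to its left, z up, the work surface at z = 0. Lengths are in m, angles in rad, forces in N, time in s.
With the tool pointing down it reaches from about 0.35 to 0.875 m from the base axis. Payload 15.5 kg.
Tool frame: the origin (TCP) lies midway between the tips of the shut fingers; the grasp point (between the pads) lies 19 mm behind it; z points along the fingers, x is the direction in which the jaws open and shut, and the axes are right-handed (so a half turn about z gives the same grasp; the last joint's range is limited). The gripper opens to 85 mm and grips with 20 to 120 N. Pads are 22 mm wide; open, the fingers measure 114 mm over their backs; the gripper's body (76 mm by 85 mm) begins 54 mm behind the grasp point. The pads swing forward as they close: fully open they stand 13 mm farther back than shut.
Start: joints at [1.187, 0.494, 1.345, -0, 1.302, -0.096], TCP at [0.178, 0.599, 0.231] pointing down, gripper open.
Joint ranges: [-2.91, 2.91], [-0.82, 2.16], [0.22, 2.67], [-1.22, 4.37], [0.12, 2.79], [-3.08, 3.08]. Speed limits (rad/s): [1.89, 1.89, 2.57, 3.01, 3.01, 3.01].

INTERFACE

Orientations are given as [roll, pitch, yaw] about the fixed x, y, z axes, in that order (R = Rz(yaw) Ry(pitch) Rx(roll)).
In Python, from rig import env, viewer, workorder gives the robot as it stands. The module is installed in compiled form; this text tells all that it offers.
- The arm moves only by the tool move_arm, never from a script. Its argument "rows" is a list of rows, each a list of 7 numbers: the closure, from 0 (fully open) to 1 (shut), then the shift along the tool's x, y, z in m, then the turn, a rotation vector about the tool's x, y, z in degrees. In form: [[gripper, tx, ty, tz, ax, ay, az], ...]. A call has 1 to 12 rows; each row is the pose to reach, as a shift and turn from the pose measured when the call began, along the tool's axes at that moment; what a row does not reach only later rows make up. A row lasts 1/8 s, in which the tool goes at most 62.5 mm and 10.7 degrees, less where a joint would pass 70% of its speed; a pose out of reach is approached as far as the arm can. A call with a gripper value outside its range is refused whole. The fingers move at their own pace and stop on an object; "newtons" is the grip in N (left out, the last holds). Time passes only in rows, so rows that repeat a pose let the fingers close. It gives the time, the measured TCP pose, the force and the opening at its end, in the units of the state.
- env.state(): the state, without advancing time (a new reading comes with each control period).
- viewer.read_camera(name): name is "side" or "top"; returns the picture (384x512x3 uint8, blue, green, red); there is no depth.
- viewer.camera_info(name): a dict with "mtx" (3x3 intrinsics, pixels), "rvec" (rotation vector, rad) and "tvec" (3), from world to camera coordinates, as OpenCV has them. Camera axes: x right, y down, z forward; pixel columns grow to the right and rows downward; lengths in m; the calibration is good to about 2 mm. A picture is of the moment at which its call begins. camera_info takes no time and is no camera call.
- workorder.hand_in(): hands the job in, once; it reports no verdict.
The state is a dict: "time": time; "joint_positions": joint angles; "joint_vel": joint speeds; "effort": joint torques, N m; "tcp_pos": TCP position; "ee_rot": TCP orientation; "ft_force": force on the tool from outside, world axes, zero at the start; "moment": the same for the moment, N m; "width": opening from 0.0 (shut) to 1.0 (fully open).
Only numpy, scipy, OpenCV 4.12 (cv2) and the standard library are available. Lean on these libraries where they do the work, as an engineer would, in place of code of your own. Each camera call takes 0.05 s, during which the arm holds its last target.

TASK

Swap the cells in the charging cradle: with the hex key seated fully home in the socket screw before any turning, turn the screw anticlockwise as far as it goes to draw the keeper back; take the charged green cells out and lay them in the yellow tray; and load every blue cell, one to a bay, by pushing its flat end against the spring and dropping the brass-button end in behind the contact ledge so that it lies flat. Then seat the key fully again, turn the screw clockwise to its stop so that the keeper covers the cells, and put the key back upright in its stand; leave the plaster model and the jar where they are.

Things in the scene. Friction and masses are not known exactly. Their poses are not given: they have to be found in the camera images.
- cell_a_mid (a point): Rechargeable cell A (may be absent): blue block 60 mm long with a 3 mm brass button (10 mm across) at one end included, 20 mm wide, 20 mm high, 50 g, lies on the bench; white band near the button, flat steel plate on the other end. This point is its centre, half-way up; x points along it to the flat end, away from the button; z up.
- cell_a_flat (a point): Centre of the flat steel end of cell A, 30 mm from its centre along its x.
- cell_b_mid (a point): Rechargeable cell B (may be absent): blue block 60 mm long with a 3 mm brass button (10 mm across) at one end included, 20 mm wide, 20 mm high, 50 g, lies on the bench; white band near the button, flat steel plate on the other end. This point is its centre, half-way up; x points along it to the flat end, away from the button; z up.
- cell_b_flat (a point): Centre of the flat steel end of cell B, 30 mm from its centre along its x.
- cell_c_mid (a point): Rechargeable cell C (may be absent): blue block 60 mm long with a 3 mm brass button (10 mm across) at one end included, 20 mm wide, 20 mm high, 50 g, lies on the bench; white band near the button, flat steel plate on the other end. This point is its centre, half-way up; x points along it to the flat end, away from the button; z up.
- cell_c_flat (a point): Centre of the flat steel end of cell C, 30 mm from its centre along its x.
- cell_d_mid (a point): Charged cell D (may be absent): green, otherwise like the blue cells in size and make; lies loaded in bay 1 of the cradle at the start, under the keeper, held by the spring. This point is its centre, half-way up; x points along it to its flat end, z up.
- cell_e_mid (a point): Charged cell E (may be absent): green, otherwise like the blue cells in size and make; lies loaded in bay 2 of the cradle at the start, under the keeper, held by the spring. This point is its centre, half-way up; x points along it to its flat end, z up.
- cell_f_mid (a point): Charged cell F (may be absent): green, otherwise like the blue cells in size and make; lies loaded in bay 3 of the cradle at the start, under the keeper, held by the spring. This point is its centre, half-way up; x points along it to its flat end, z up.
- tray_floor (a point): Middle of the inner floor of the yellow open tray fixed to the bench: outside 80 mm along x, 100 mm along y, 10 mm high, walls 4 mm, floor 4 mm thick (this point 4 mm above the bench). Room for two green cells lying side by side along x, 24 mm either side of the middle.
- cradle: Grey charging cradle fixed to the bench, 159x146 mm. Origin on the bench under the middle bay's point; x from the screw side to the white spring housing (up to 45 mm above the bench), z up. Three parallel bays along x, 50 mm apart, floor 12 mm above the bench, between low ribs 5 mm high and 25 mm apart. One or two bays hold green cells at the start; any blue cell may go in any bay.
- bay_1 (a point): Bay 1 (cradle y = -50 mm): where the centre of a properly loaded cell lies, 22 mm above the bench, 10 mm above the bay floor; x points from the contact ledge (its face 30 mm away on the -x side, its top 2 mm below this point) to the bay's spring plate, z up.
- plate_1 (a point): Centre of the face of bay 1's steel spring plate (the other bays' are alike), which looks to cradle -x: 18 mm wide, top 42.5 mm above the bench. When free it stands 24 mm from the bay point on the +x side, leaving 54 mm to the ledge for the 60 mm cell. It slides back to +x, at most 14 mm: 2 N to start, 0.5 N more per mm.
- bay_2 (a point): Bay 2 (cradle y = 0): where the centre of a properly loaded cell lies, 22 mm above the bench, 10 mm above the bay floor; x points from the contact ledge (its face 30 mm away on the -x side, its top 2 mm below this point) to the bay's spring plate, z up.
- bay_3 (a point): Bay 3 (cradle y = +50 mm): where the centre of a properly loaded cell lies, 22 mm above the bench, 10 mm above the bay floor; x points from the contact ledge (its face 30 mm away on the -x side, its top 2 mm below this point) to the bay's spring plate, z up.
- socket (a point): Centre of the mouth of the hexagonal recess in the steel screw head (33 mm across, red dot on the rim), 34.5 mm above the bench, at cradle x = -76 mm, y = 0; z up, turns with the screw. Recess 15.2 mm across flats, 13 mm deep, its first 5 mm bevelled, 21 mm wide at the mouth; two flats face along x, the others every 60 degrees; about 10 degrees of play round the 14 mm key.
- socket_floor (a point): Centre of the bottom of the screw's recess, 13 mm below its mouth; the key's tip comes here when it is fully home.
- screw (a joint): Angle of the socket screw, rad: 0 is locked (it starts there, within 0.06), grows as it turns anticlockwise seen from above, 1.2 is its stop at fully open. Stiff (0.06 N m, and 0.04 N m per rad/s), stays where left. It drives the keeper.
- keeper (a joint): Aluminium keeper strip, 34.5 to 37.5 mm above the bench, across all bays; value in m, 0.015 per rad of the screw. At 0 its edge lies 26 mm from the bay points on the -x side, 2.5 mm above the cells' button ends; at 0.018 (open) the edge is 44 mm away, clear of them.
- key_handle (a point): Centre of the orange paddle handle of the hex key: 44 mm along x, 18 mm thick along y, 40 mm high along z. The key starts upright in its stand; 90 g, 84 mm high. Below the handle come a steel collar, 34 mm across and 4 mm thick, and the hexagonal bit, 40 mm long; the bit's tip is 64 mm below this point.
- key_tip (a point): Centre of the tip of the key's bit: hexagon 14 mm across flats, 16 mm across corners, tip edges bevelled 2 mm. z points up the key to the handle, x along the handle's 44 mm width; two of the bit's flats face along x, the others every 60 degrees.
- stand_top (a point): Centre of the mouth of the key's black round stand, fixed, 46 mm above the bench, 41 mm across at the top; hole 24 mm across at the top (wider below), 42 mm deep. The key's collar rests on the rim: tip 40 mm below this point, handle centre 24 mm above it; the key may be turned any way in it.
- stone_model_a: Bystander: loose cream plaster dental model, 58x65x33 mm, origin at the centre of its underside.
- jar_1: Bystander: loose small jar with black lid, 47 mm across, 44 mm high, origin at the centre of its underside.
Mind the look-alikes: they are no part of the job. What is shaped like the part that bears key_handle but purple is not meant.

How it is judged:
By the outcome, as a careful person would: the job done as asked, in the order asked, and still so for the second after the job is handed in, with the robot touching nothing.
Of cell_a, cell_b, cell_c only 2 to 3 are there at a start; the rules pass over those that are not, and their reading is None.
Of cell_d, cell_e, cell_f only 1 to 2 are there at a start; the rules pass over those that are not, and their reading is None.
At some moment in a run one of cell_a, cell_b, cell_c may be knocked a few centimetres aside while the robot is not near it.
It also fails if it takes over 210 s, if anything falls off the work surface, if the arm or the gripper's body presses on something with over 40 N, if the wrist force passes 120 N, or if a joint passes its speed limit or range.

## Working session

There is one attempt and no reset: what is moved stays moved. The work goes in short steps, Python scripts to look and compute and a tool call to move; the robot and the scene stay as the last step left them, time stands still between calls to the robot, and variables do not carry over. Pictures are saved under pics/ and viewed, and the job is handed in when it is done.

Besides the shell and the picture viewer there is one more tool, called by a JSON object that holds its "api" and its "payload". move_arm: Moves the arm, as the interface text tells. Its arguments: {"type":"object","properties":{"rows":{"type":"array"},"newtons":{"type":"number"}},"required":["rows"]}

```bash
ls; mkdir -p pics; cat > h.py <<'E'
import numpy as np, cv2
from rig import env, viewer, workorder
from scipy.spatial.transform import Rotation as R
def cam(n):
    c=viewer.camera_info(n); return np.array(c['mtx'],float),np.array(c['rvec'],float).ravel(),np.array(c['tvec'],float).ravel()
def proj(n,p):
    K,r,t=cam(n); return cv2.projectPoints(np.atleast_2d(np.array(p,float)),r,t,K,None)[0].reshape(-1,2)
def atz(n,uv,z):
    K,r,t=cam(n); Rm=R.from_rotvec(r).as_matrix(); o=-Rm.T@t
    out=[]
    for u,v in np.atleast_2d(uv):
        d=Rm.T@np.linalg.inv(K)@np.array([u,v,1.]); out.append(o+d*(z-o[2])/d[2])
    return np.array(out)
def snap(n,name,crop=None,s=1):
    im=viewer.read_camera(n); cv2.imwrite(f'pics/{name}_raw.png',im); sv(im,name,crop,s)
def sv(im,name,crop=None,s=1):
    if crop: x0,y0,x1,y1=crop; im=im[y0:y1,x0:x1]
    cv2.imwrite(f'pics/{name}.png',cv2.resize(im,None,fx=s,fy=s,interpolation=cv2.INTER_CUBIC))
def tri(uvs):
    # uvs: dict name->uv
    A=[];b=[]
    for n,(u,v) in uvs.items():
        K,r,t=cam(n); Rm=R.from_rotvec(r).as_matrix(); P=K@np.c_[Rm,t]
        for w,row in ((u,0),(v,1)):
            q=w*P[2]-P[row]; A.append(q[:3]); b.append(-q[3])
    return np.linalg.lstsq(np.array(A),np.array(b),rcond=None)[0]
def todelta(target,yaw=None):
    """world target pos for TCP -> shift in tool axes"""
    s=env.state(); p=np.array(s['tcp_pos']); Rm=R.from_euler('xyz',s['ee_rot']).as_matrix()
    return Rm.T@(np.array(target)-p)
E
python3 - <<'E'
from h import *
s=env.state()
for k,v in s.items(): print(k,np.round(v,4))
for n in('side','top'):
    K,r,t=cam(n); Rm=R.from_rotvec(r).as_matrix(); print(n,K.tolist(),-Rm.T@t, Rm[2]); snap(n,n+'0',None,1.5)
E
```

```text
pics
time 0.0
joint_positions [ 1.1865  0.4942  1.3462 -0.      1.3025 -0.0955]
joint_vel [0.0003 0.0016 0.0013 0.0009 0.0004 0.0015]
effort [-3.80000e-03 -8.82148e+01 -3.83864e+01 -7.00000e-04  1.04000e-02
  0.00000e+00]
tcp_pos [0.1779 0.5988 0.2307]
ee_rot [-3.1415e+00  1.2000e-03  1.2820e+00]
ft_force [-0.0951 -0.0603 -0.2322]
moment [-0.0522  0.0696  0.0215]
width 1.003
side [[489.88634236805945, 0.0, 253.2166137101522], [0.0, 489.88634236805945, 193.19746916022072], [0.0, 0.0, 1.0]] [0.45320959 1.07285434 0.70814067] [ 0.03211318 -0.79734481 -0.60266906]
top [[384.4386774292564, 0.0, 255.18551734687088], [0.0, 384.4386774292564, 190.81486212252614], [0.0, 0.0, 1.0]] [0.4254383  0.2092798  0.96705823] [ 0.07661695  0.00659432 -0.99703879]
```

View pics/side0.png

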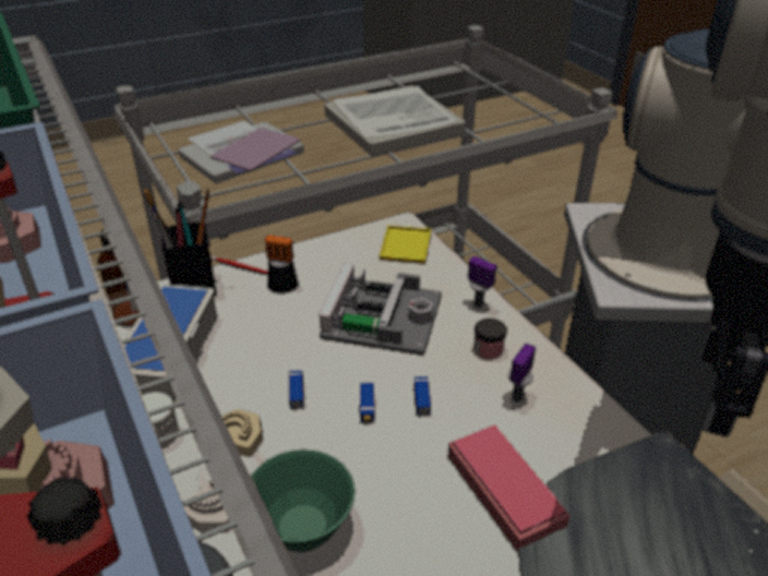

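View pics/top0.png

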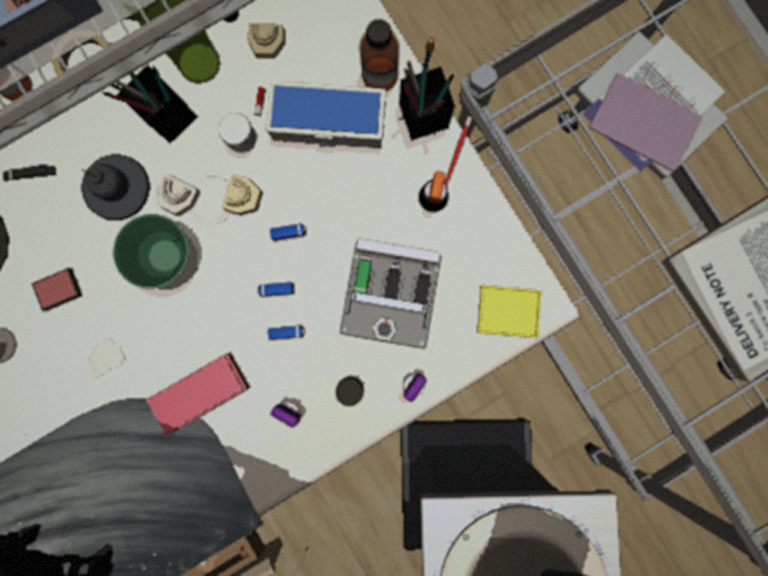

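The orange key at 1.5x-scaled (434,190) in the top view is the one described. The purple ones at (285,412) and (414,387) are decoys. I'll zoom in to confirm and to measure.

```bash
python3 - <<'E'
from h import *
t=cv2.imread('pics/top0_raw.png'); s=cv2.imread('pics/side0_raw.png')
sv(t,'t_cr',(215,150,305,240),8); sv(t,'t_cells',(165,140,215,235),6); sv(t,'t_key',(265,100,315,150),10); sv(t,'t_tray',(305,180,375,235),10)
sv(s,'s_cr',(205,170,305,240),8); sv(s,'s_cells',(180,235,300,285),6);sv(s,'s_key',(165,145,215,200),10); 
E
```

```text
(no output)
```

View pics/t_cr.png

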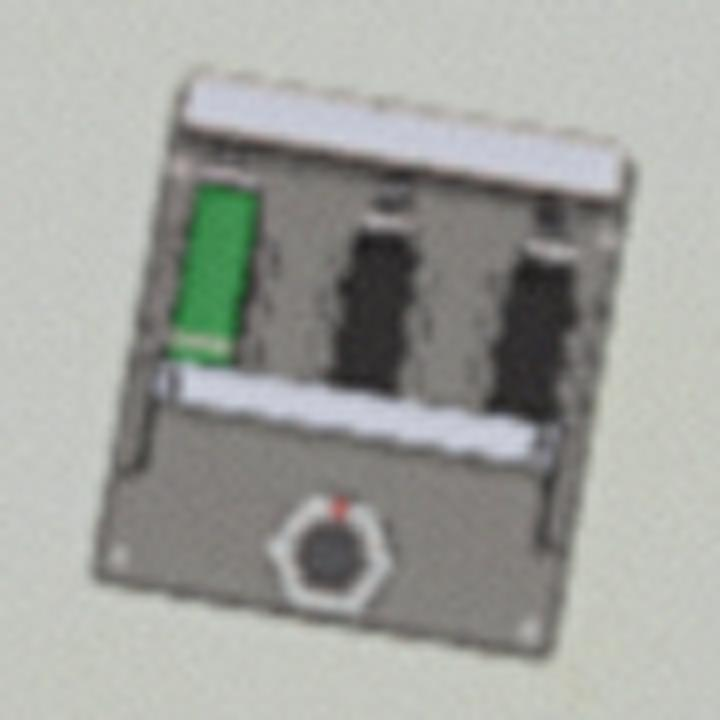

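View pics/t_cells.png

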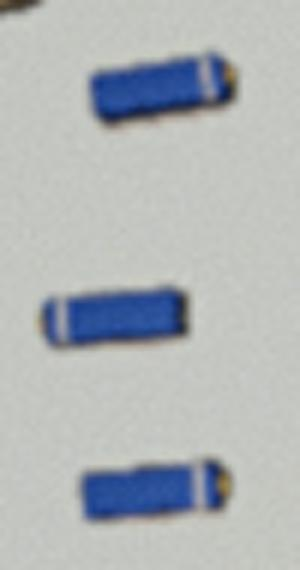

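View pics/t_key.png

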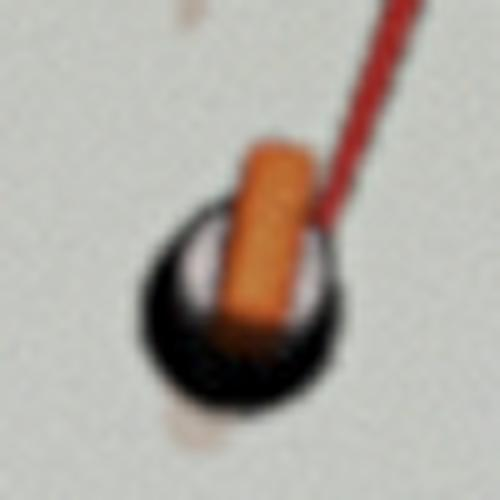

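View pics/t_tray.png

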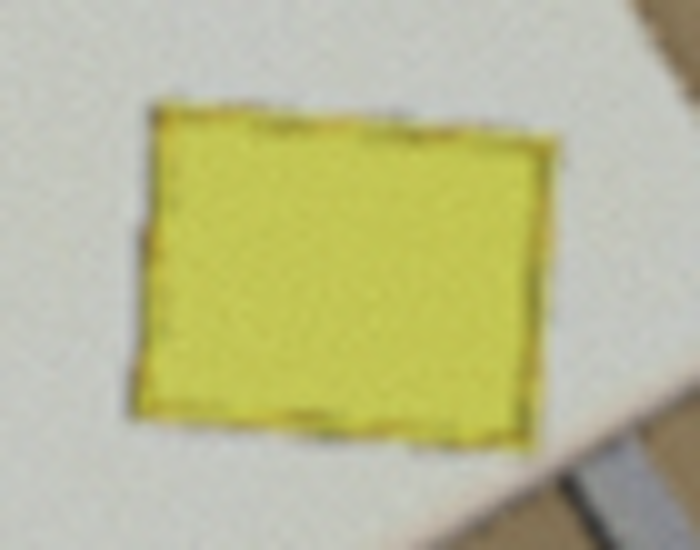

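View pics/s_cr.png

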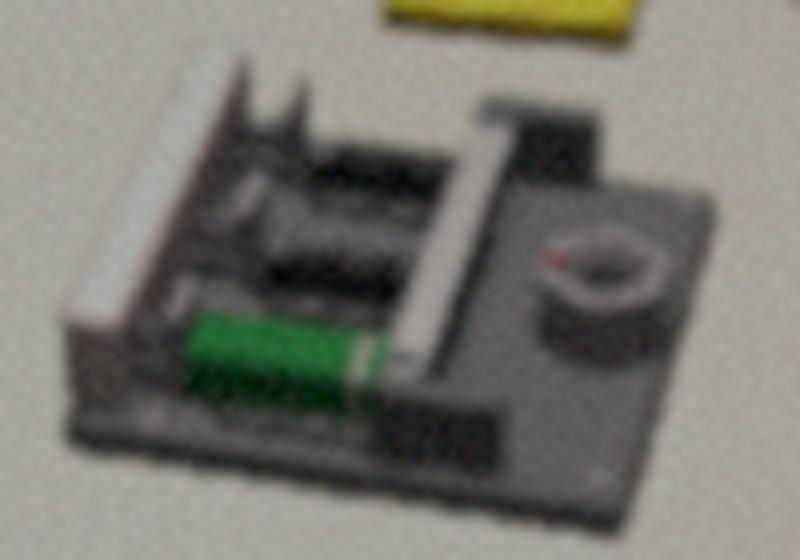

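View pics/s_cells.png

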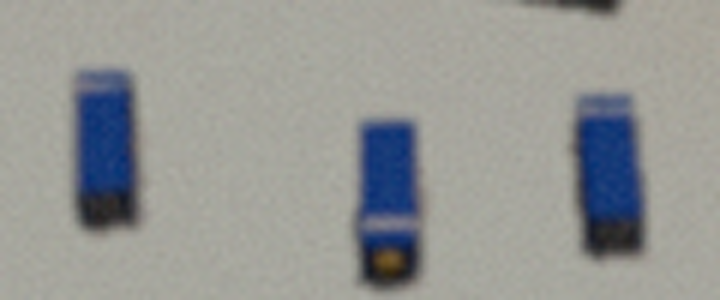

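View pics/s_key.png

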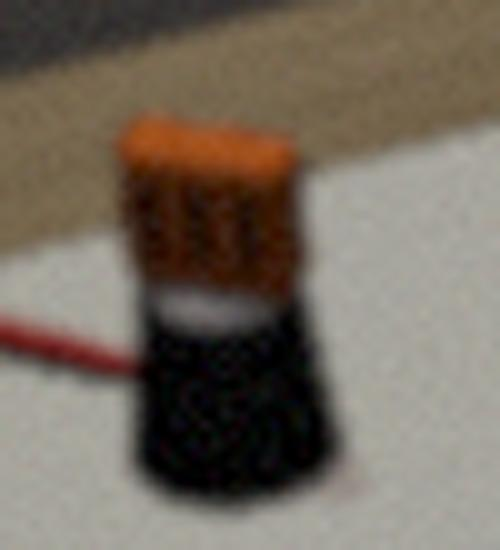

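Three blue cells are present, and one green cell sits in the left bay (bay 3). The orange key is in the black stand. I'll average frames and fit the poses.

```bash
cat >> h.py <<'E'
def avg(n,name,k=8):
    im=np.mean([viewer.read_camera(n).astype(np.float32) for _ in range(k)],0); im=np.clip(im,0,255).astype(np.uint8)
    cv2.imwrite(f'pics/{name}_raw.png',im); return im
def up(pts,org,s):
    return (np.array(pts,float)+.5)/s-.5+np.array(org)
E
python3 - <<'E'
from h import *
t=avg('top','ta'); s=avg('side','sa')
sv(t,'t_cr',(220,155,300,235),10); sv(t,'t_cells',(165,140,215,235),8); sv(t,'t_key',(270,105,310,145),14); 
sv(s,'s_cr',(205,170,305,240),8);sv(s,'s_key',(165,145,215,200),10);sv(s,'s_tray',(245,145,295,180),14);
E
```

```text
(no output)
```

View pics/t_cr.png

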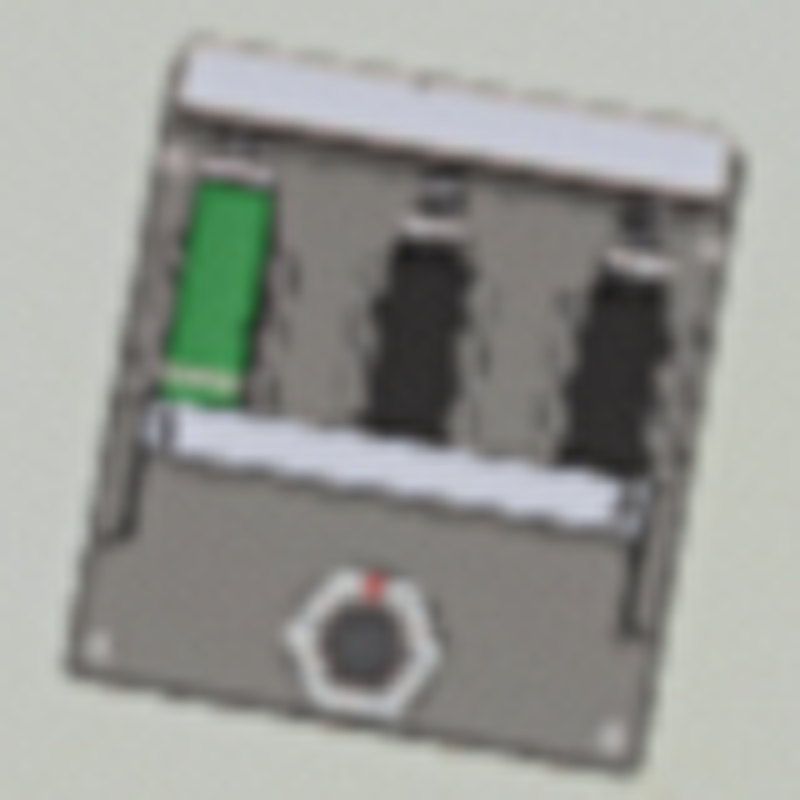

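View pics/t_cells.png

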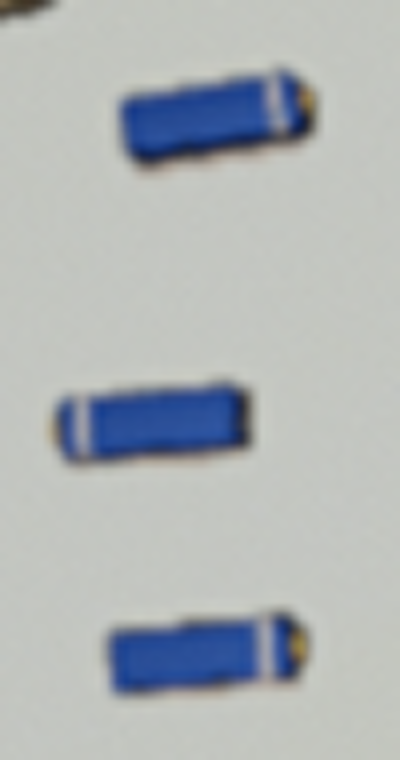

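View pics/t_key.png

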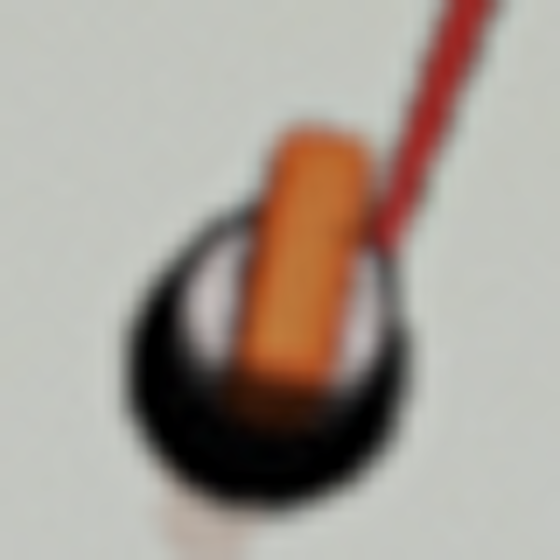

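View pics/s_cr.png

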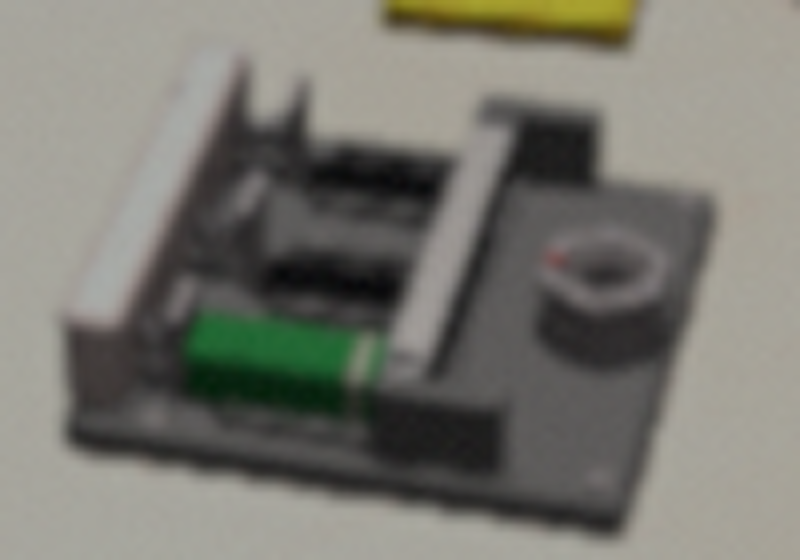

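View pics/s_key.png

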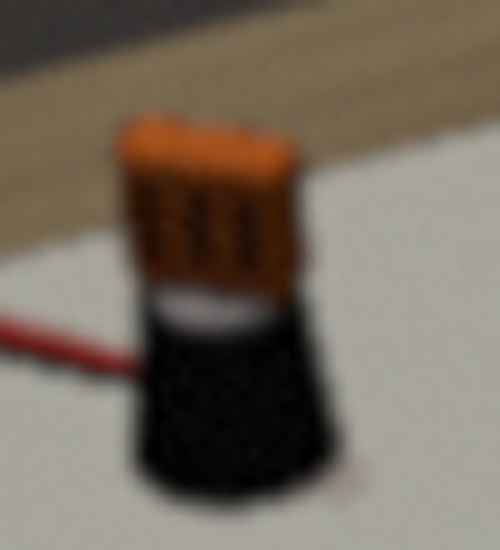

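```bash
cat > fit.py <<'E'
from h import *
from scipy.optimize import least_squares
T=lambda a:up([a],(220,155),10)[0]; S=lambda a:up([a],(205,170),8)[0]
obs=[('top',T((362,643)),(-.076,0,.0345),1),('side',S((604,264)),(-.076,0,.0345),1),
('top',T((68,668)),('xm',.073,.012),1),('top',T((640,768)),('xm',-.073,.012),1),
('side',S((713,190)),('xm',-.073,.012),1),('side',S((618,518)),('xm',.073,.012),1),
('top',T((197,182)),(.03,.06,.032),1),('top',T((272,187)),(.03,.04,.032),1),('side',S((203,318)),(.03,.04,.032),1),('side',S((186,362)),(.03,.06,.032),1)]
def pts(p):
    c,s=np.cos(p[2]),np.sin(p[2]); o=[]
    for n,uv,q,w in obs:
        x=p[3] if q[0]=='xm' else q[0]; o.append((p[0]+c*x-s*q[1],p[1]+s*x+c*q[1],q[2]))
    return o
def f(p):
    return np.concatenate([w*(proj(n,P)[0]-uv) for (n,uv,q,w),P in zip(obs,pts(p))])
r=least_squares(f,[.5,.2,0,-.09],loss='soft_l1',x_scale=[.01,.01,.05,.01])
print(r.x); print(np.round(r.fun.reshape(-1,2) if len(r.fun)==20 else r.fun,2))
p=r.x;np.save('cr.npy',p)
def W(x,y,z=0):
    c,s=np.cos(p[2]),np.sin(p[2]); return np.array((p[0]+c*x-s*y,p[1]+s*x+c*y,z))
if __name__=='__main__':
    print('socket tri',tri({'top':T((362,643)),'side':S((604,264))}),W(-.076,0,.0345))
    for y in(-.05,0,.05): print('bay',W(0,y,.022))
    # cells
    C=lambda a:up(a,(165,140),8)
    for nm,pp in {'A':[(122,95),(290,72),(300,135),(135,158)],'B':[(62,402),(238,385),(243,443),(72,460)],'C':[(108,633),(285,615),(298,675),(115,692)]}.items():
        w=atz('top',C(pp),.02); print(nm,w[:,:2].round(4).tolist(),w.mean(0))
    k=atz('top',up([(280,128),(370,135),(335,380),(245,365)],(270,105),14),.090)
    print('key top',k,k.mean(0))
    print('stand rim',)
    print('key tri', tri({'top':up([(308,252)],(270,105),14)[0],'side':up([(208,145)],(165,145),10)[0]}))
    tr=atz('top',up([(155,100),(560,130),(540,450),(135,415)],(305,180),10),.01); print('tray',tr,tr.mean(0))
E
python3 fit.py
```

```text
[ 0.50224666  0.2016633  -0.18884776 -0.09389807]
[[-0.08  0.61]
 [ 0.19  0.61]
 [-0.86  0.42]
 [ 0.15  0.16]
 [-0.58 -0.23]
 [ 0.04 -0.96]
 [-0.63 -0.13]
 [-0.08  0.69]
 [-0.46 -1.07]
 [-0.78 -0.94]]
socket tri [0.42844726 0.21570803 0.0360524 ] [0.42759785 0.21593057 0.0345    ]
bay [0.4928603  0.15255224 0.022     ]
bay [0.50224666 0.2016633  0.022     ]
bay [0.51163303 0.25077436 0.022     ]
A [[0.6013, 0.4012], [0.6072, 0.3486], [0.5873, 0.3458], [0.5814, 0.3973]] [0.59429316 0.37322446 0.02      ]
B [[0.5057, 0.4206], [0.5097, 0.366], [0.4916, 0.3647], [0.4877, 0.4176]] [0.49866411 0.39223911 0.02      ]
C [[0.4341, 0.407], [0.4383, 0.3524], [0.4198, 0.3486], [0.4159, 0.405]] [0.42702285 0.37822152 0.02      ]
key top [[0.67048391 0.13106579 0.09      ]
 [0.66891219 0.11619356 0.09      ]
 [0.62784821 0.12328431 0.09      ]
 [0.63074618 0.13806622 0.09      ]] [0.64949762 0.12715247 0.09      ]
stand rim
key tri [0.64919041 0.12680815 0.08748917]
tray [[ 0.4981962   0.05380771  0.01      ]
 [ 0.4882444  -0.04660251  0.01      ]
 [ 0.40903523 -0.03812008  0.01      ]
 [ 0.4200419   0.06162632  0.01      ]] [0.45387943 0.00767786 0.01      ]
```

View pics/s_tray.png

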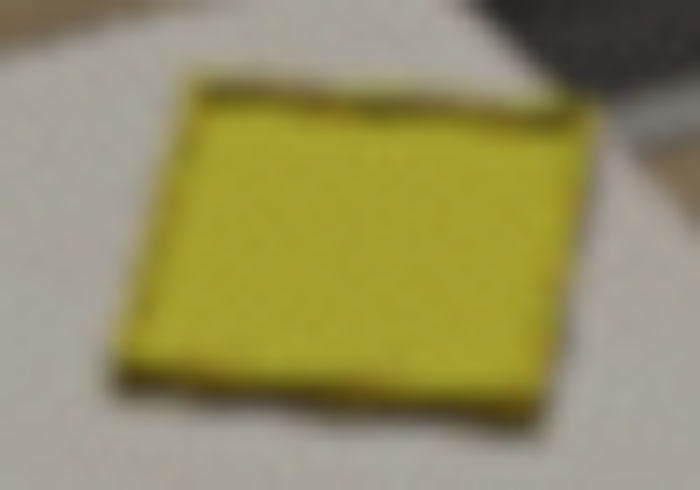

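```bash
python3 - <<'E'
from h import *
# pen holder: top view coords /1.5
q=np.array([[430,135],[405,120],[448,120],[408,75],[440,75],[430,40]])/1.5
print('holder/pencils z0',atz('top',q,0).round(3)[:,:2].tolist()); print('z.1',atz('top',q,.1).round(3)[:,:2].tolist()); print('z.17',atz('top',q,.17).round(3)[:,:2].tolist())
print('post',atz('top',np.array([[480,80]])/1.5,.0))
print('pencil',atz('top',np.array([[447,182],[467,122]])/1.5,.0))
t=cv2.imread('pics/ta_raw.png'); s=cv2.imread('pics/sa_raw.png')
sv(t,'t2',(250,10,340,150),5.5); sv(s,'s2',(85,110,225,210),5)
E
```

```text
holder/pencils z0 [[0.758, 0.129], [0.785, 0.171], [0.783, 0.097], [0.865, 0.163], [0.864, 0.108], [0.927, 0.123]]
z.1 [[0.723, 0.137], [0.748, 0.175], [0.746, 0.108], [0.82, 0.168], [0.818, 0.119], [0.875, 0.132]]
z.17 [[0.699, 0.143], [0.722, 0.177], [0.72, 0.117], [0.788, 0.171], [0.787, 0.126], [0.839, 0.139]]
post [[0.85271448 0.03934214 0.        ]]
pencil [[0.67514403 0.10203803 0.        ]
 [0.77899588 0.06435222 0.        ]]
```

View pics/t2.png

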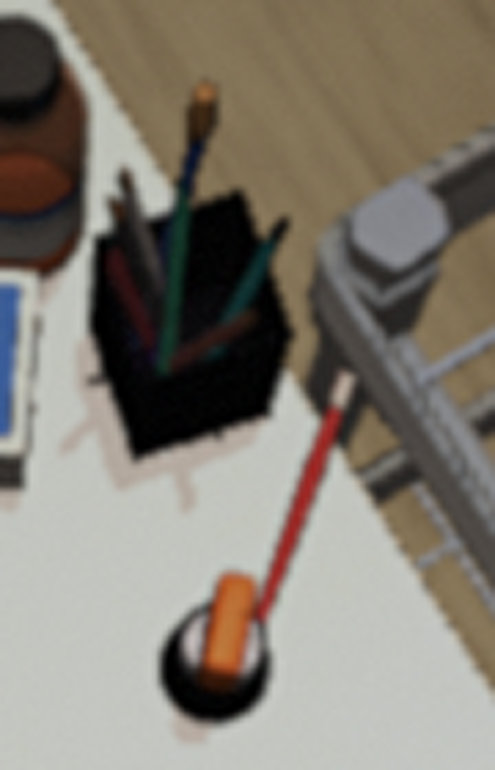

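View pics/s2.png

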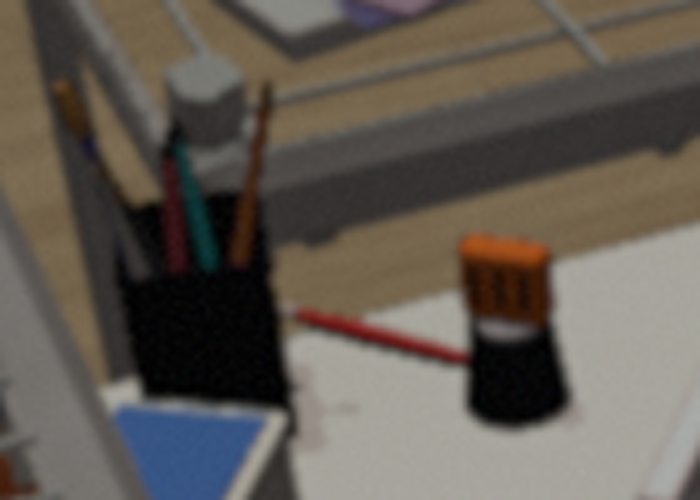

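```bash
cat >> h.py <<'E'
def plan(x,y,z,yawdeg):
    s=env.state(); p=np.array(s['tcp_pos']); A=R.from_euler('xyz',s['ee_rot']); B=R.from_euler('xyz',[np.pi,0,np.deg2rad(yawdeg)])
    d=A.inv().apply(np.array([x,y,z])-p); rv=(A.inv()*B).as_rotvec(degrees=True)
    print('shift',d.round(4),'rot',rv.round(2),'| now',p.round(4),'yaw',round(np.rad2deg(s['ee_rot'][2]),2),'q6',round(s['joint_positions'][5],2),'F',np.round(s['ft_force'],1),'M',np.round(s['moment'],2),'w',round(s['width'],3),'t',round(s['time'],1))
E
python3 -c "
from h import *
plan(.649,.127,.2,80)"
```

```text
shift [-0.3184  0.586   0.0313] rot [-0.    0.   -6.55] | now [0.178  0.5991 0.2313] yaw 73.45 q6 -0.1 F [ 0.1  0.1 -0.1] M [0.06 0.02 0.01] w 0.999 t 0.9
```

{"api": "move_arm", "payload": {"rows": [[0.4,-0.318,0.586,0.031,0,0,-6.5],[0.4,-0.318,0.586,0.031,0,0,-6.5],[0.4,-0.318,0.586,0.031,0,0,-6.5],[0.4,-0.318,0.586,0.031,0,0,-6.5],[0.4,-0.318,0.586,0.031,0,0,-6.5],[0.4,-0.318,0.586,0.031,0,0,-6.5],[0.4,-0.318,0.586,0.031,0,0,-6.5],[0.4,-0.318,0.586,0.031,0,0,-6.5],[0.4,-0.318,0.586,0.031,0,0,-6.5],[0.4,-0.318,0.586,0.031,0,0,-6.5],[0.4,-0.318,0.586,0.031,0,0,-6.5],[0.4,-0.318,0.586,0.031,0,0,-6.5]], "newtons": 40}}

```text
time: 2.4
tcp_pos: [0.6509, 0.1248, 0.1997]
ee_rot: [3.141, 0.0, 1.392]
ft_force: [-0.9, 0.6, 0.1]
width: 0.6
```

```bash
python3 -c "
from h import *
plan(.649,.127,.06,80)
snap('top','t3',(200,80,360,240),4);snap('side','s3',(120,60,300,220),4)"
```

```text
shift [ 0.0018 -0.0024  0.1397] rot [ 0.02  0.02 -0.22] | now [0.6509 0.1248 0.1997] yaw 79.78 q6 -1.29 F [-0.9  0.6  0.1] M [ 0.05 -0.04 -0.02] w 0.6 t 2.4
```

View pics/t3.png

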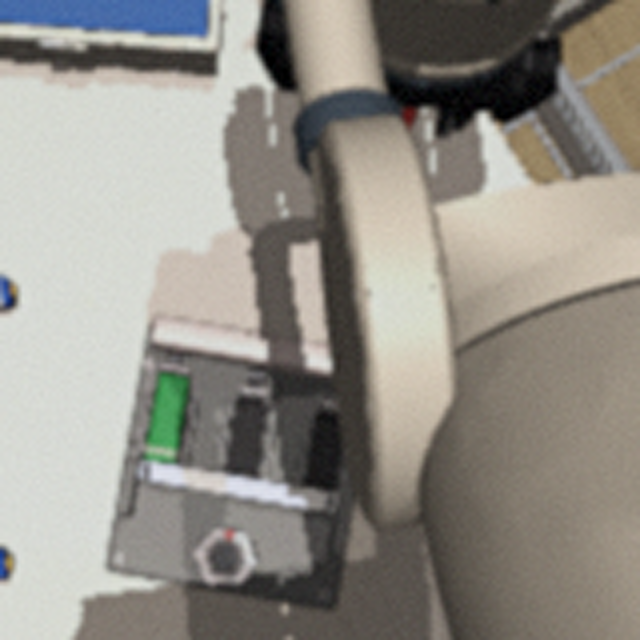

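View pics/s3.png

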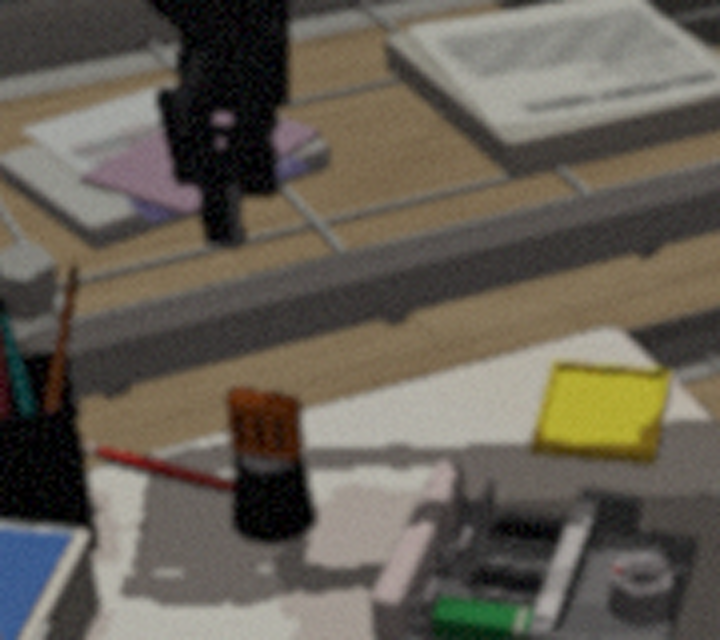

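{"api": "move_arm", "payload": {"rows": [[0.4,0.002,-0.002,0.05,0,0,0],[0.4,0.002,-0.002,0.08,0,0,0],[0.4,0.002,-0.002,0.11,0,0,0],[0.4,0.002,-0.002,0.13,0,0,0],[0.4,0.002,-0.002,0.14,0,0,0],[0.4,0.002,-0.002,0.14,0,0,0]]}}

```text
time: 3.25
tcp_pos: [0.6468, 0.1302, 0.06]
ee_rot: [-3.14, 0.0, 1.396]
ft_force: [-0.5, 0.9, 0.3]
width: 0.599
```

```bash
python3 -c "
from h import *
plan(.649,.127,.06,80)
snap('side','s4',(150,110,230,200),8)"
```

```text
shift [-0.0028  0.0028 -0.    ] rot [-0.07  0.   -0.04] | now [0.6468 0.1302 0.06  ] yaw 79.96 q6 -1.29 F [-0.5  0.9  0.3] M [ 0.05  0.01 -0.04] w 0.599 t 3.2
```

View pics/s4.png

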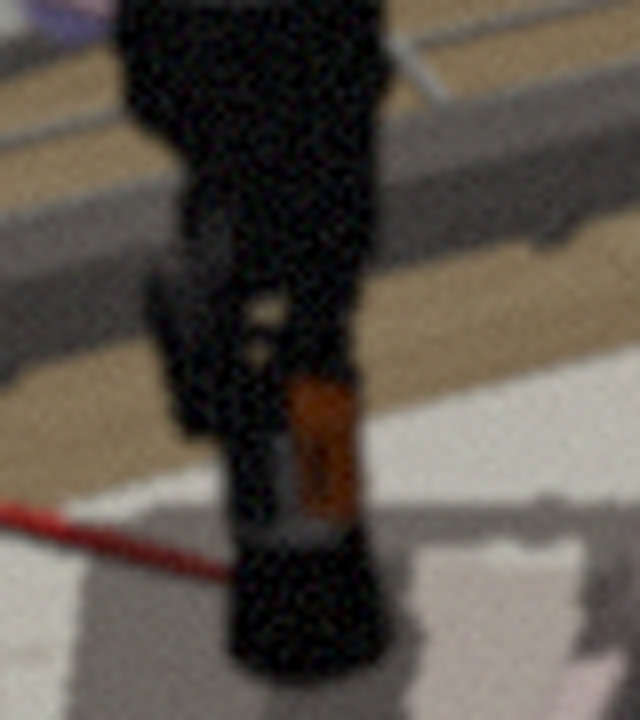

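{"api": "move_arm", "payload": {"rows": [[0.4,0,0,0,0,0,0],[0.4,0,0,0,0,0,0],[0.4,0,0,0,0,0,0]]}}

```text
time: 3.68
tcp_pos: [0.6474, 0.1301, 0.061]
ee_rot: [3.141, -0.0, 1.395]
ft_force: [0.3, 0.4, 0.8]
width: 0.599
```

```bash
python3 -c "
from h import *
plan(.649,.127,.06,80)
for P in [(.649,.127,.09),(.649,.127,.05),(.671,.123,.09),(.627,.131,.09),(.649+.011,.163,.06),(.649-.011,.167,.06)]: print((proj('side',P)[0]-[150,110]+.5)*8)"
```

```text
shift [-0.0028  0.0021  0.001 ] rot [ 0.02 -0.02 -0.06] | now [0.6474 0.1301 0.061 ] yaw 79.94 q6 -1.29 F [0.3 0.4 0.8] M [-0.02 -0.02  0.01] w 0.599 t 3.7
[284.75028909 389.10569872]
[296.08311957 503.06063928]
[211.39765236 379.90939683]
[358.60912157 398.36546294]
[236.30981119 544.83976522]
[310.67801065 554.72681821]
```

{"api": "move_arm", "payload": {"rows": [[0.4,-0.003,0.002,0.001,0,0,0],[0.4,-0.003,0.002,0.001,0,0,0],[0.4,-0.003,0.002,0.001,0,0,0]]}}

```text
time: 4.05
tcp_pos: [0.6489, 0.1267, 0.0599]
ee_rot: [3.141, -0.0, 1.395]
ft_force: [0.0, -0.1, 0.1]
width: 0.596
```

{"api": "move_arm", "payload": {"rows": [[0.9,0,0,0,0,0,0],[0.9,0,0,0,0,0,0],[0.9,0,0,0,0,0,0],[0.9,0,0,0,0,0,0],[0.9,0,0,0,0,0,0],[0.9,0,0,0,0,0,0]]}}

```text
time: 4.8
tcp_pos: [0.6489, 0.1267, 0.06]
ee_rot: [3.141, -0.0, 1.395]
ft_force: [0.1, -0.9, 1.7]
width: 0.203
```

```bash
python3 -c "
from h import *
plan(.649,.127,.06,80)"
```

```text
shift [0.0003 0.0001 0.    ] rot [ 0.01 -0.02 -0.07] | now [0.6489 0.1267 0.06  ] yaw 79.93 q6 -1.29 F [ 0.1 -0.9  1.7] M [-0.04  0.12 -0.02] w 0.203 t 4.8
```

{"api": "move_arm", "payload": {"rows": [[0.9,0,0,-0.02,0,0,0],[0.9,0,0,-0.05,0,0,0],[0.9,0,0,-0.08,0,0,0],[0.9,0,0,-0.1,0,0,0],[0.9,0,0,-0.1,0,0,0]]}}

```text
time: 5.42
tcp_pos: [0.6496, 0.1268, 0.1612]
ee_rot: [3.139, -0.001, 1.395]
ft_force: [0.0, -0.1, -0.6]
width: 0.203
```

```bash
python3 -c "
from h import *
plan(.4278,.2158,.13,80)"
```

```text
shift [ 0.0488 -0.234   0.0306] rot [ 0.16 -0.06 -0.06] | now [0.6496 0.1268 0.1612] yaw 79.94 q6 -1.29 F [ 0.  -0.1 -0.6] M [ 0.02 -0.06  0.  ] w 0.203 t 5.4
```

{"api": "move_arm", "payload": {"rows": [[0.9,0.012,-0.06,0.0,0,0,0],[0.9,0.024,-0.117,0.0,0,0,0],[0.9,0.036,-0.176,0.01,0,0,0],[0.9,0.045,-0.215,0.02,0,0,0],[0.9,0.0488,-0.234,0.0306,0,0,0],[0.9,0.0488,-0.234,0.0306,0,0,0],[0.9,0.0488,-0.234,0.0306,0,0,0],[0.9,0.0488,-0.234,0.0306,0,0,0]]}}

```text
time: 6.42
tcp_pos: [0.4288, 0.2155, 0.1301]
ee_rot: [3.138, -0.001, 1.394]
ft_force: [-0.6, 0.5, -0.1]
width: 0.202
```

```bash
python3 -c "
from h import *
plan(.4278,.2158,.09,80)
snap('side','s5',(210,120,310,240),6);snap('top','t5',(215,150,305,240),8)
for P in [(.4278,.2158,.076),(.4278,.2158,.0345)]: print((proj('side',P)[0]-[210,120]+.5)*6)"
```

```text
shift [ 0.     -0.0012  0.0401] rot [ 0.19 -0.08 -0.11] | now [0.4288 0.2155 0.1301] yaw 79.89 q6 -1.05 F [-0.6  0.5 -0.1] M [-0.02 -0.02 -0.02] w 0.202 t 6.4
[427.79664026 411.69782253]
[423.97654654 501.82160966]
```

View pics/s5.png

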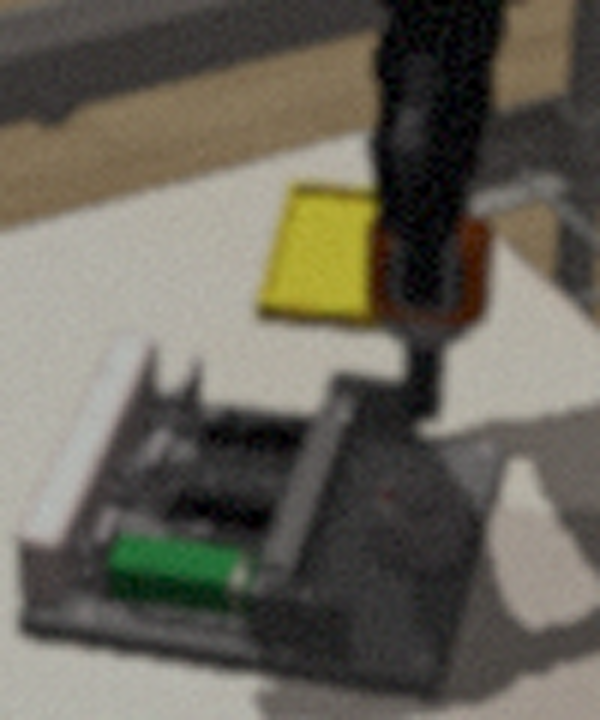

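View pics/t5.png

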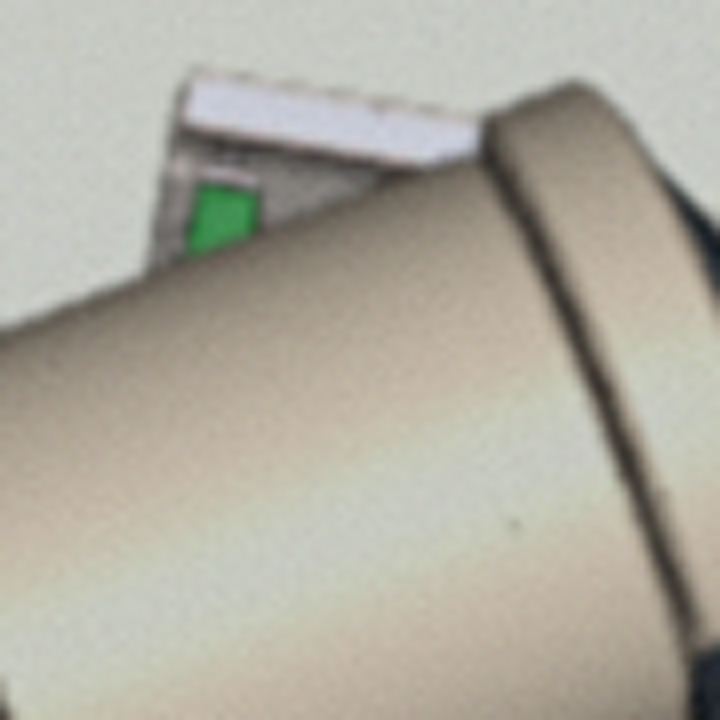

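{"api": "move_arm", "payload": {"rows": [[0.9,0,-0.001,0.015,0,0,0],[0.9,0,-0.001,0.03,0,0,0],[0.9,0,-0.001,0.04,0,0,0],[0.9,0,-0.001,0.043,0,0,0],[0.9,0,-0.001,0.045,0,0,0]]}}

```text
time: 7.15
tcp_pos: [0.4279, 0.2158, 0.0852]
ee_rot: [3.138, -0.002, 1.394]
ft_force: [0.1, -0.7, 0.5]
width: 0.206
```

{"api": "move_arm", "payload": {"rows": [[0.9,0,0,0.002,0,0,0],[0.9,0,0,0.004,0,0,0],[0.9,0,0,0.006,0,0,0]]}}

```text
time: 7.52
tcp_pos: [0.4275, 0.215, 0.0799]
ee_rot: [3.138, -0.0, 1.395]
ft_force: [-1.3, -11.3, -1.3]
width: 0.205
```

```bash
python3 -c "
from h import *
plan(.4278,.2158,.0755,80)"
```

```text
shift [0.0008 0.0001 0.0044] rot [ 0.19 -0.01 -0.08] | now [0.4275 0.215  0.0799] yaw 79.92 q6 -1.05 F [ -1.3 -11.3  -1.3] M [-2.59  0.38 -0.03] w 0.205 t 7.5
```

{"api": "move_arm", "payload": {"rows": [[0.9,-0.0015,0,0,0,0,0],[0.9,-0.0015,0,0,0,0,0]]}}

```text
time: 7.78
tcp_pos: [0.4275, 0.2136, 0.0801]
ee_rot: [3.138, -0.001, 1.395]
ft_force: [-0.7, -1.8, -0.3]
width: 0.204
```

```bash
python3 -c "
from h import *
plan(.4278,.2158,.0755,80)"
```

```text
shift [ 0.0022 -0.0001  0.0046] rot [ 0.22 -0.04 -0.09] | now [0.4275 0.2136 0.0801] yaw 79.91 q6 -1.05 F [-0.7 -1.8 -0.3] M [-0.3   0.15 -0.02] w 0.204 t 7.8
```

{"api": "move_arm", "payload": {"rows": [[0.9,-0.0003,0,0.002,0,0,0],[0.9,-0.0003,0,0.003,0,0,0],[0.9,-0.0003,0,0.004,0,0,0]]}}

```text
time: 8.15
tcp_pos: [0.4275, 0.2134, 0.076]
ee_rot: [3.138, -0.001, 1.395]
ft_force: [-0.3, 0.1, -0.3]
width: 0.202
```

```bash
python3 -c "
from h import *
plan(.4278,.2158,.0755,80)"
```

```text
shift [ 0.0024 -0.0001  0.0005] rot [ 0.22 -0.04 -0.08] | now [0.4275 0.2134 0.076 ] yaw 79.92 q6 -1.05 F [-0.3  0.1 -0.3] M [-0.03  0.07 -0.03] w 0.202 t 8.2
```

Nearly home with no side force. I'll press gently until the floor shows.

{"api": "move_arm", "payload": {"rows": [[0.9,0,0,0.0005,0,0,0],[0.9,0,0,0.001,0,0,0],[0.9,0,0,0.001,0,0,0]]}}

```text
time: 8.52
tcp_pos: [0.4276, 0.2134, 0.0756]
ee_rot: [3.137, -0.001, 1.395]
ft_force: [-3.8, -1.3, 17.1]
width: 0.207
```

```bash
python3 -c "
from h import *
plan(.4278,.2158,.0755,80)"
```

```text
shift [ 0.0024 -0.0002  0.0001] rot [ 0.25 -0.05 -0.08] | now [0.4276 0.2134 0.0756] yaw 79.92 q6 -1.05 F [-3.8 -1.3 17.1] M [-0.4   0.68  0.06] w 0.207 t 8.5
```

{"api": "move_arm", "payload": {"rows": [[0.9,0,0,0.0003,0,0,-5],[0.9,0,0,0.0003,0,0,-10],[0.9,0,0,0.0003,0,0,-15],[0.9,0,0,0.0003,0,0,-20],[0.9,0,0,0.0003,0,0,-25],[0.9,0,0,0.0003,0,0,-30]]}}

```text
time: 9.28
tcp_pos: [0.4273, 0.2131, 0.0756]
ee_rot: [3.138, 0.002, 1.921]
ft_force: [-2.5, -4.2, 13.0]
width: 0.2
```

```bash
python3 -c "
from h import *
plan(.4276,.2134,.0755,80)"
```

```text
shift [0.0001 0.0003 0.0001] rot [ 0.24  0.04 30.09] | now [0.4273 0.2131 0.0756] yaw 110.09 q6 -1.58 F [-2.5 -4.2 13. ] M [-1.07  0.72 -0.04] w 0.2 t 9.3
```

{"api": "move_arm", "payload": {"rows": [[0.9,0,0,0.0003,0,0,-5],[0.9,0,0,0.0003,0,0,-10],[0.9,0,0,0.0003,0,0,-15],[0.9,0,0,0.0003,0,0,-20],[0.9,0,0,0.0003,0,0,-25],[0.9,0,0,0.0003,0,0,-30],[0.9,0,0,0.0003,0,0,-34],[0.9,0,0,0.0003,0,0,-38],[0.9,0,0,0.0003,0,0,-41]]}}

```text
time: 10.4
tcp_pos: [0.4274, 0.2129, 0.0757]
ee_rot: [3.14, 0.004, 2.639]
ft_force: [-1.6, -5.0, 10.7]
width: 0.206
```

```bash
python3 -c "
from h import *
plan(.4276,.2134,.0755,80);snap('side','s6',(210,120,310,240),6)"
```

```text
shift [0.0001 0.0006 0.0002] rot [ 0.23  0.15 71.21] | now [0.4274 0.2129 0.0757] yaw 151.21 q6 -2.3 F [-1.6 -5.  10.7] M [-1.06  0.27 -0.05] w 0.206 t 10.4
```

View pics/s6.png

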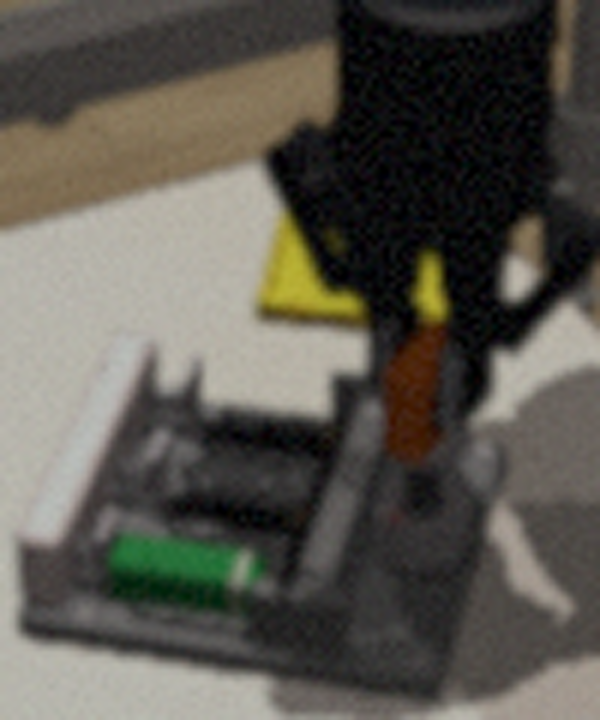

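```bash
python3 -c "
from h import *
im=avg('side','s7',6); sv(im,'s7',(255,160,305,220),12)
for z in (.0345,.06): print((proj('side',(.4274,.2131,z))[0]-[255,160]+.5)*12)"
```

```text
[310.06021476 514.69862952]
[314.73346145 405.02985687]
```

View pics/s7.png

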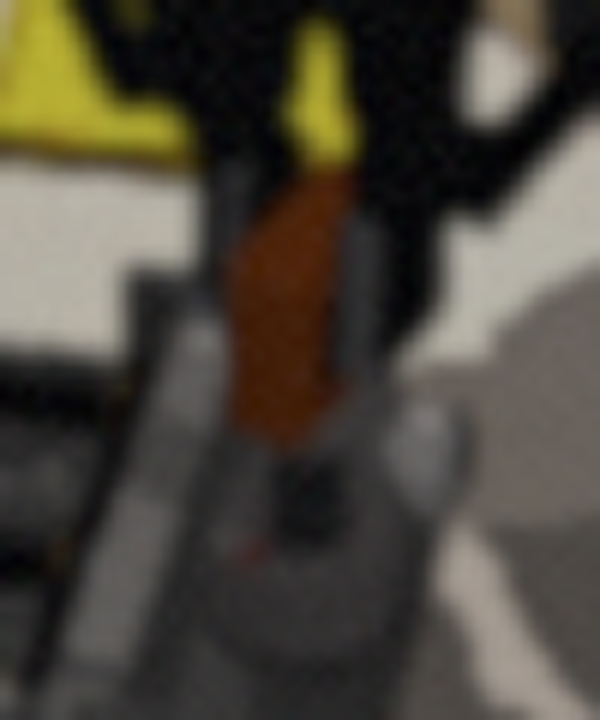

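{"api": "move_arm", "payload": {"rows": [[0.9,0,0,0.0003,0,0,-2],[0.9,0,0,0.0003,0,0,-4],[0.9,0,0,0.0003,0,0,-5]]}}

```text
time: 11.12
tcp_pos: [0.4274, 0.2128, 0.0756]
ee_rot: [3.14, 0.005, 2.725]
ft_force: [-1.2, -3.1, 9.3]
width: 0.204
```

```bash
python3 -c "
from h import *
plan(.4276,.2134,.0755,80)"
```

```text
shift [0.0001 0.0007 0.0001] rot [ 0.23  0.18 76.15] | now [0.4274 0.2128 0.0756] yaw 156.15 q6 -2.38 F [-1.2 -3.1  9.3] M [-0.69  0.37 -0.09] w 0.204 t 11.1
```

{"api": "move_arm", "payload": {"rows": [[0.9,0,0,0.0002,0,0,-2],[0.9,0,0,0.0002,0,0,-3],[0.9,0,0,0.0002,0,0,-4]]}}

```text
time: 11.5
tcp_pos: [0.4274, 0.2127, 0.0757]
ee_rot: [3.141, 0.005, 2.796]
ft_force: [-2.3, -2.7, 6.4]
width: 0.203
```

```bash
python3 -c "
from h import *
plan(.4276,.2134,.0755,80);im=avg('side','s8',6); sv(im,'s8',(205,160,305,240),8)"
```

```text
shift [0.0001 0.0007 0.0002] rot [ 0.23  0.2  80.19] | now [0.4274 0.2127 0.0757] yaw 160.19 q6 -2.45 F [-2.3 -2.7  6.4] M [-0.56  0.31 -0.04] w 0.203 t 11.5
```

View pics/s8.png

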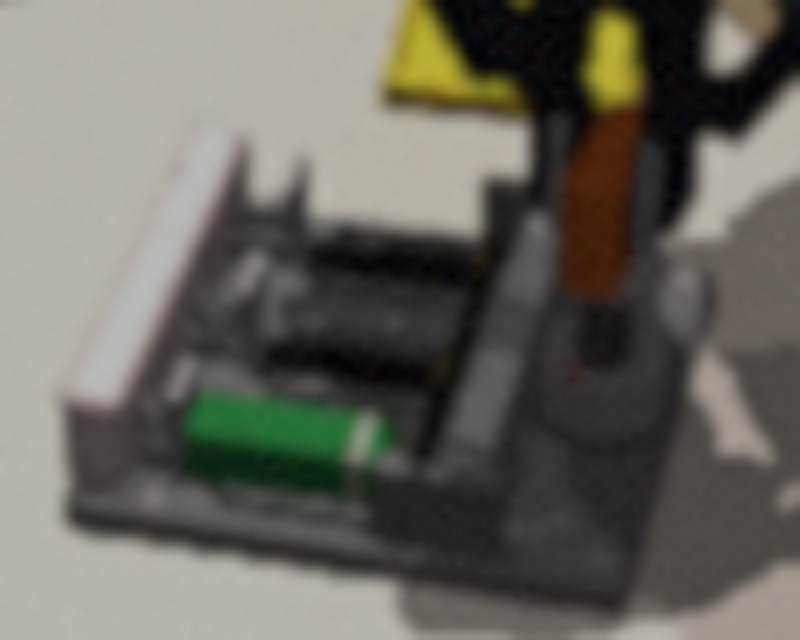

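{"api": "move_arm", "payload": {"rows": [[0.9,0,0,0.0002,0,0,-1.5],[0.9,0,0,0.0002,0,0,-3],[0.9,0,0,0.0002,0,0,-4],[0.9,0,0,0.0002,0,0,-4]]}}

```text
time: 12.3
tcp_pos: [0.4275, 0.2126, 0.0757]
ee_rot: [3.141, 0.005, 2.865]
ft_force: [-1.2, -2.2, 6.2]
width: 0.201
```

```bash
python3 -c "
from h import *
plan(.4276,.2134,.0755,80)"
```

```text
shift [0.0001 0.0008 0.0002] rot [ 0.24  0.22 84.18] | now [0.4275 0.2126 0.0757] yaw 164.18 q6 -2.52 F [-1.2 -2.2  6.2] M [-0.5   0.27 -0.08] w 0.201 t 12.3
```

{"api": "move_arm", "payload": {"rows": [[0.9,0,0,0.0002,0,0,-1.5],[0.9,0,0,0.0002,0,0,-3],[0.9,0,0,0.0002,0,0,-4],[0.9,0,0,0.0002,0,0,-4]]}}

```text
time: 12.8
tcp_pos: [0.4275, 0.2126, 0.0757]
ee_rot: [3.142, 0.005, 2.935]
ft_force: [-2.4, -2.1, 6.6]
width: 0.203
```

```bash
python3 -c "
from h import *
plan(.4276,.2134,.0755,80);im=avg('side','s9',6); sv(im,'s9',(205,160,305,240),8)"
```

```text
shift [0.0001 0.0008 0.0002] rot [ 0.24  0.24 88.19] | now [0.4275 0.2126 0.0757] yaw 168.19 q6 -2.59 F [-2.4 -2.1  6.6] M [-0.42  0.32 -0.17] w 0.203 t 12.8
```

View pics/s9.png

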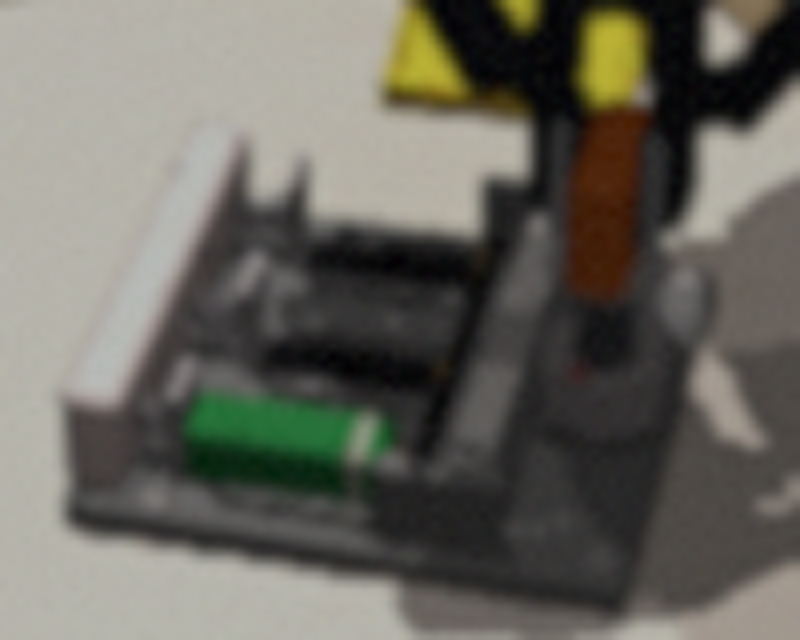

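{"api": "move_arm", "payload": {"rows": [[0.9,0,0,0.0002,0,0,-1.5],[0.9,0,0,0.0002,0,0,-3],[0.9,0,0,0.0002,0,0,-4],[0.9,0,0,0.0002,0,0,-4]]}}

```text
time: 13.6
tcp_pos: [0.4275, 0.2126, 0.0757]
ee_rot: [-3.141, 0.005, 3.005]
ft_force: [-1.3, -1.4, 6.8]
width: 0.202
```

```bash
python3 -c "
from h import *
plan(.4276,.2134,.0755,80);im=avg('side','s10',6); sv(im,'s10',(235,170,305,230),11)
p=np.load('cr.npy')
def W(x,y,z):
    c,s=np.cos(p[2]),np.sin(p[2]); return np.array((p[0]+c*x-s*y,p[1]+s*x+c*y-.002,z))
q=lambda P:((proj('side',P)[0]-[235,170]+.5)*11).round()
for a in (55,60,65,68.75): print(a,q(W(-.076+.0135*np.cos(np.deg2rad(a)),.0135*np.sin(np.deg2rad(a)),.0345)))
for k in (0,.012,.015,.018): print(k,q(W(-.026-k,.06,.0375)),q(W(-.026-k,-.04,.0375)))
"
```

```text
shift [0.     0.0009 0.0002] rot [ 0.24  0.25 92.19] | now [0.4275 0.2126 0.0757] yaw 172.19 q6 -2.66 F [-1.3 -1.4  6.8] M [-0.37  0.31 -0.09] w 0.202 t 13.6
55 [455. 392.]
60 [459. 395.]
65 [464. 397.]
68.75 [468. 399.]
0 [195. 501.] [304. 205.]
0.012 [255. 510.] [360. 212.]
0.015 [270. 513.] [374. 214.]
0.018 [285. 515.] [388. 216.]
```

View pics/s10.png

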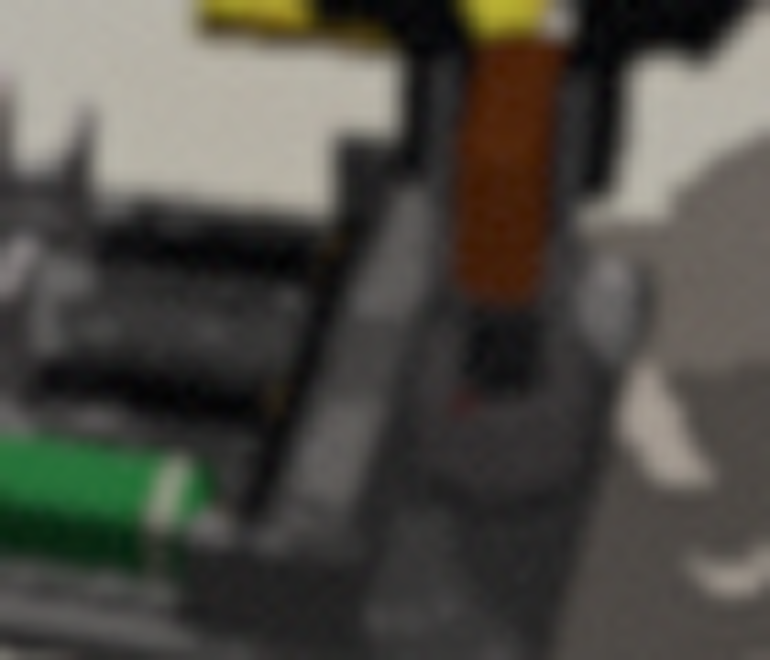

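{"api": "move_arm", "payload": {"rows": [[0.9,0,0,0.0,0,0,4],[0.9,0,0,0.0,0,0,8],[0.9,0,0,0.0,0,0,10]]}}

```text
time: 14.28
tcp_pos: [0.4274, 0.2125, 0.0757]
ee_rot: [3.141, 0.005, 2.829]
ft_force: [-2.4, -0.3, 3.6]
width: 0.202
```

```bash
python3 -c "
from h import *
plan(.4276,.2134,.0755,80);im=avg('side','s11',8); sv(im,'s11',(235,170,305,230),11)
"
```

```text
shift [0.0001 0.0009 0.0002] rot [ 0.24  0.22 82.1 ] | now [0.4274 0.2125 0.0757] yaw 162.1 q6 -2.49 F [-2.4 -0.3  3.6] M [-0.22  0.31  0.1 ] w 0.202 t 14.3
```

View pics/s11.png

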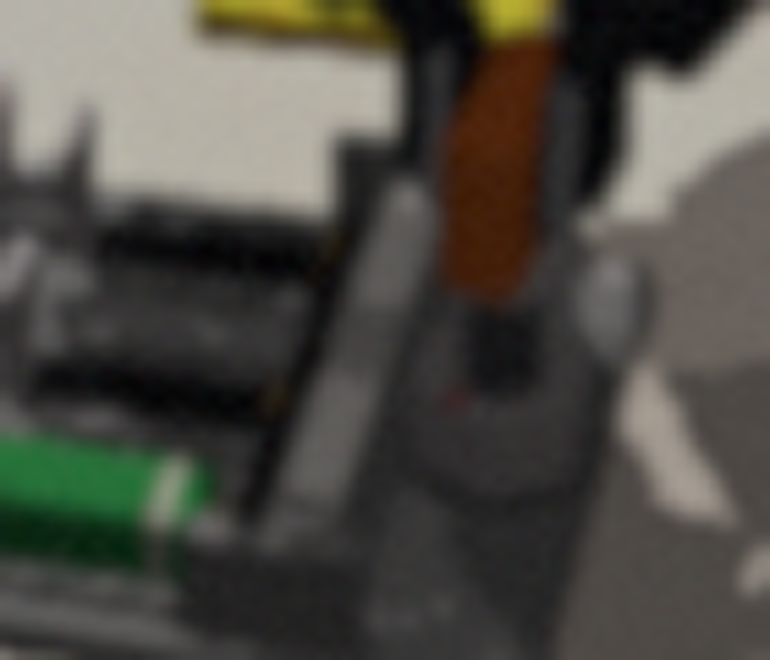

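```bash
python3 -c "
from h import *
for n in ('s7','s8','s9','s10','s11'):
    im=cv2.imread(f'pics/{n}_raw.png').astype(float); b,g,r=im[...,0],im[...,1],im[...,2]
    w=np.clip(r-(g+b)/2-8,0,None); m=np.zeros_like(w); m[200:212,268:286]=1; w*=m
    ys,xs=np.mgrid[:384,:512]; print(n,(w*xs).sum()/w.sum(),(w*ys).sum()/w.sum(),w.max())
p=np.load('cr.npy')
def W(x,y,z):
    c,s=np.cos(p[2]),np.sin(p[2]); return np.array((p[0]+c*x-s*y,p[1]+s*x+c*y-.002,z))
for a in (50,55,60,65,68.75): print(a,proj('side',W(-.076+.0125*np.cos(np.deg2rad(a)),.0125*np.sin(np.deg2rad(a)),.0345))[0])
"
```

```text
s7 275.53246753246754 205.6883116883117 10.0
s8 276.4 206.12727272727273 8.5
s9 276.8157894736842 206.25 9.0
s10 276.70588235294116 206.26470588235293 8.0
s11 275.98039215686276 205.7843137254902 8.5
50 [275.88072542 204.71364576]
55 [276.20756729 204.9505868 ]
60 [276.56577799 205.16995238]
65 [276.95263041 205.37000916]
68.75 [277.25979154 205.50642038]
```

{"api": "move_arm", "payload": {"rows": [[0.9,0,0,0.0002,0,0,-4],[0.9,0,0,0.0002,0,0,-8],[0.9,0,0,0.0002,0,0,-11],[0.9,0,0,0.0002,0,0,-12],[0.9,0,0,0.0002,0,0,-12]]}}

```text
time: 15.3
tcp_pos: [0.4276, 0.2126, 0.0757]
ee_rot: [-3.141, 0.006, 3.041]
ft_force: [-1.4, -1.5, 8.3]
width: 0.205
```

```bash
python3 -c "
from h import *
plan(.4276,.2134,.0755,80);im=avg('side','s12',10)
for n in ('s12',):
    im=cv2.imread(f'pics/{n}_raw.png').astype(float); b,g,r=im[...,0],im[...,1],im[...,2]
    w=np.clip(r-(g+b)/2-8,0,None); m=np.zeros_like(w); m[200:212,268:286]=1; w*=m
    ys,xs=np.mgrid[:384,:512]; print(n,(w*xs).sum()/w.sum(),(w*ys).sum()/w.sum(),w.max())
"
```

```text
shift [0.0001 0.0008 0.0002] rot [ 0.25  0.26 94.23] | now [0.4276 0.2126 0.0757] yaw 174.23 q6 -2.7 F [-1.4 -1.5  8.3] M [-0.41  0.49 -0.17] w 0.205 t 15.3
s12 276.72222222222223 206.23611111111111 10.0
```

{"api": "move_arm", "payload": {"rows": [[0.9,0,0,0.0002,0,0,-3],[0.9,0,0,0.0002,0,0,-6],[0.9,0,0,0.0002,0,0,-7],[0.9,0,0,0.0002,0,0,-7]]}}

```text
time: 16.3
tcp_pos: [0.4277, 0.2125, 0.0757]
ee_rot: [-3.141, 0.006, -3.12]
ft_force: [-1.8, -1.5, 9.4]
width: 0.201
```

```bash
python3 -c "
from h import *
plan(.4276,.2134,.0755,80);im=avg('side','s13',10)
for n in ('s13',):
    im=cv2.imread(f'pics/{n}_raw.png').astype(float); b,g,r=im[...,0],im[...,1],im[...,2]
    w=np.clip(r-(g+b)/2-8,0,None); m=np.zeros_like(w); m[200:212,268:286]=1; w*=m
    ys,xs=np.mgrid[:384,:512]; print(n,(w*xs).sum()/w.sum(),(w*ys).sum()/w.sum(),w.max())
"
```

```text
shift [0.     0.0009 0.0002] rot [  0.25   0.29 101.24] | now [0.4277 0.2125 0.0757] yaw -178.76 q6 -2.82 F [-1.8 -1.5  9.4] M [-0.4   0.48 -0.14] w 0.201 t 16.3
s13 276.80263157894734 206.18421052631578 11.0
```

{"api": "move_arm", "payload": {"rows": [[0.9,0,0,-0.01,0,0,0],[0.9,0,0,-0.03,0,0,0],[0.9,0,0,-0.06,0,0,0],[0.9,0,0,-0.085,0,0,0],[0.9,0,0,-0.085,0,0,0]]}}

```text
time: 17.42
tcp_pos: [0.4283, 0.213, 0.1626]
ee_rot: [3.141, 0.009, -3.12]
ft_force: [0.5, -0.4, -1.7]
width: 0.205
```

```bash
python3 -c "
from h import *
plan(.649,.127,.16,80);im=avg('side','s14',6); sv(im,'s14',(205,130,305,240),7)"
```

```text
shift [-0.2188 -0.0908  0.0046] rot [  0.49   0.38 101.24] | now [0.4283 0.213  0.1626] yaw -178.76 q6 -2.82 F [ 0.5 -0.4 -1.7] M [ 0.01  0.05 -0.07] w 0.205 t 17.4
```

View pics/s14.png

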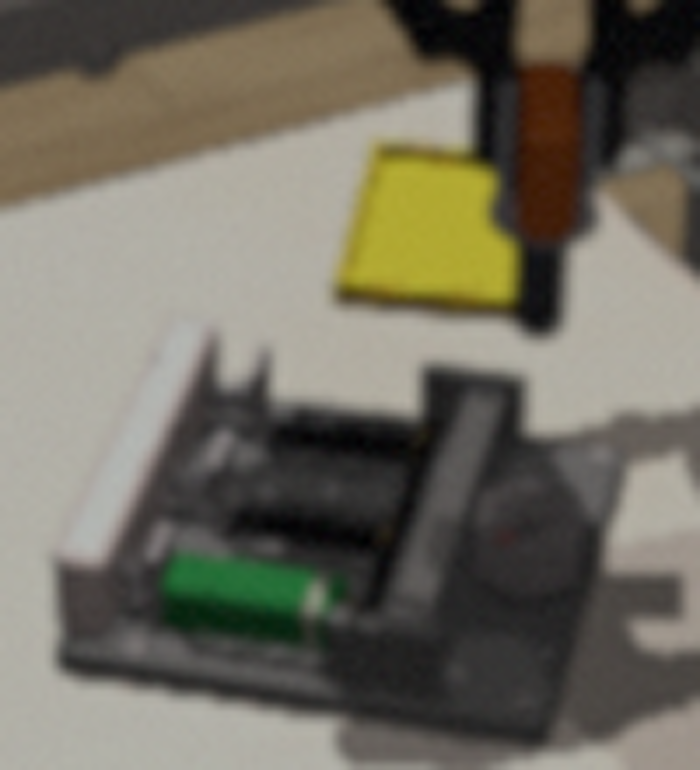

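{"api": "move_arm", "payload": {"rows": [[0.9,-0.025,-0.01,0,0,0,10],[0.9,-0.05,-0.02,0,0,0,20],[0.9,-0.075,-0.03,0,0,0,30],[0.9,-0.1,-0.04,0,0,0,40],[0.9,-0.125,-0.05,0,0,0,50],[0.9,-0.15,-0.06,0,0,0,60],[0.9,-0.175,-0.07,0,0,0,70],[0.9,-0.195,-0.08,0,0,0,80],[0.9,-0.21,-0.087,0,0,0,90],[0.9,-0.2188,-0.0908,0,0,0,100],[0.9,-0.2188,-0.0908,0,0,0,101],[0.9,-0.2188,-0.0908,0,0,0,101]]}}

```text
time: 19.23
tcp_pos: [0.6468, 0.1265, 0.1605]
ee_rot: [3.138, 0.001, 1.404]
ft_force: [-0.2, 1.0, -2.0]
width: 0.202
```

```bash
python3 -c "
from h import *
plan(.649,.127,.11,80);t=avg('top','t14',4); sv(t,'t14',(220,155,300,235),10);im=avg('side','s15',4); sv(im,'s15',(150,80,230,200),6)"
```

```text
shift [0.0009 0.0019 0.0505] rot [0.2  0.05 0.44] | now [0.6468 0.1265 0.1605] yaw 80.44 q6 -1.3 F [-0.2  1.  -2. ] M [-0.03  0.04  0.04] w 0.202 t 19.2
```

View pics/t14.png

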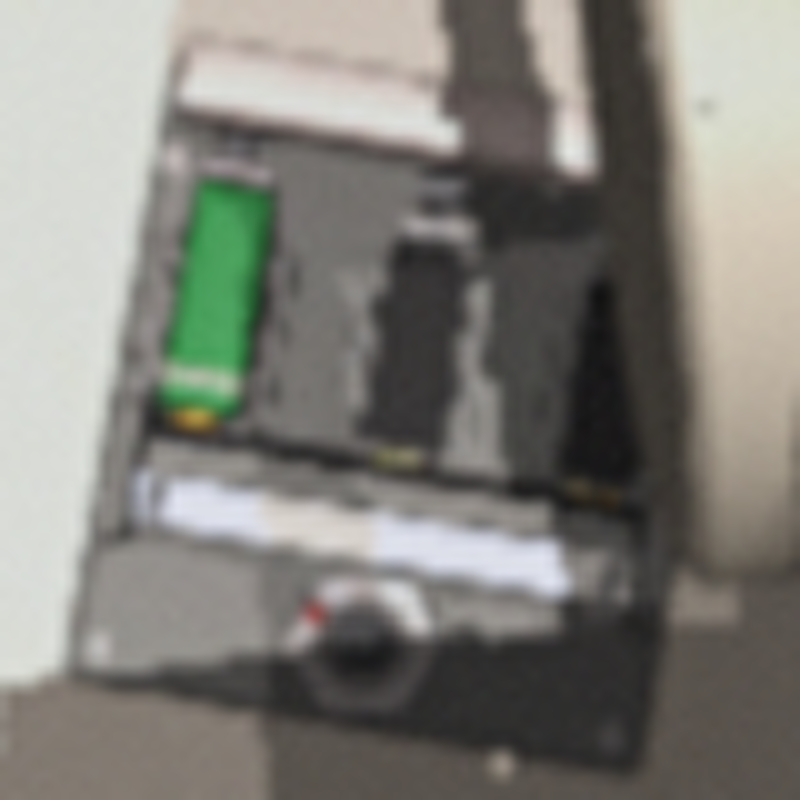

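View pics/s15.png

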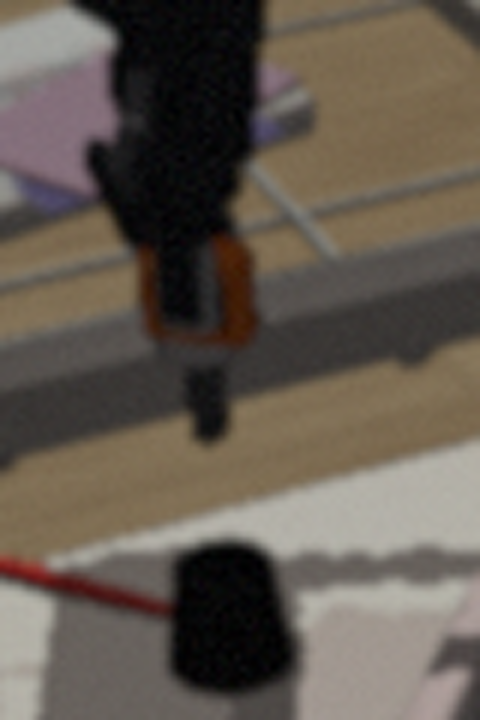

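```bash
python3 -c "
from h import *
q=lambda P:((proj('side',P)[0]-[150,80]+.5)*6).round()
print(q((.6468,.1265,.1065)),q((.6468,.1265,.1465)), q((.6489,.1267,.046)))
plan(.6489,.1267,.11,80)"
```

```text
[216. 435.] [207. 344.] [223. 565.]
shift [0.0006 0.0012 0.0511] rot [0.27 0.03 0.26] | now [0.6474 0.1264 0.1611] yaw 80.26 q6 -1.3 F [-0.2 -0.7 -1.2] M [ 0.01  0.01 -0.04] w 0.204 t 19.6
```

{"api": "move_arm", "payload": {"rows": [[0.9,0.0005,0.0005,0.025,0,0,0],[0.9,0.0005,0.0005,0.045,0,0,0],[0.9,0.0005,0.0005,0.06,0,0,0],[0.9,0.0005,0.0005,0.07,0,0,0],[0.9,0.0005,0.0005,0.07,0,0,0]]}}

```text
time: 20.25
tcp_pos: [0.648, 0.1267, 0.0906]
ee_rot: [3.138, 0.001, 1.401]
ft_force: [-0.2, 0.6, -1.3]
width: 0.207
```

```bash
python3 -c "
from h import *
plan(.6489,.1267,.06,80)"
```

```text
shift [0.0001 0.0007 0.0306] rot [0.22 0.04 0.27] | now [0.648  0.1267 0.0906] yaw 80.27 q6 -1.3 F [-0.2  0.6 -1.3] M [ 0.07 -0.04  0.  ] w 0.207 t 20.2
```

Inside the mouth with no force. Continuing down.

{"api": "move_arm", "payload": {"rows": [[0.9,0,0.0005,0.01,0,0,0],[0.9,0,0.0007,0.02,0,0,0],[0.9,0,0.0007,0.026,0,0,0],[0.9,0,0.0007,0.029,0,0,0],[0.9,0,0.0007,0.0302,0,0,0]]}}

```text
time: 20.88
tcp_pos: [0.6489, 0.1266, 0.0603]
ee_rot: [3.138, 0.001, 1.401]
ft_force: [-0.1, 0.5, -1.3]
width: 0.206
```

```bash
python3 -c "
from h import *
plan(.6489,.1267,.06,80)"
```

```text
shift [0.0001 0.     0.0003] rot [0.22 0.04 0.26] | now [0.6489 0.1266 0.0603] yaw 80.26 q6 -1.3 F [-0.1  0.5 -1.3] M [-0.01 -0.03  0.  ] w 0.206 t 20.9
```

Released 0.5 mm above rest. I'll open partly, then rise.

{"api": "move_arm", "payload": {"rows": [[0.9,0,0,0.0005,0,0,0],[0.4,0,0,0.0005,0,0,0],[0.4,0,0,0.0005,0,0,0],[0.4,0,0,0.0005,0,0,0],[0.4,0,0,0.0005,0,0,0],[0.4,0,0,-0.03,0,0,0],[0.4,0,0,-0.07,0,0,0],[0.4,0,0,-0.12,0,0,0],[0.4,0,0,-0.14,0,0,0],[0.4,0,0,-0.14,0,0,0]]}}

```text
time: 22.12
tcp_pos: [0.6491, 0.1269, 0.2021]
ee_rot: [3.135, -0.0, 1.401]
ft_force: [0.1, -0.7, -1.5]
width: 0.601
```

```bash
python3 -c "
from h import *
plan(.5116,.249,.16,79.2);snap('side','s16',(150,100,310,240),4.5)"
```

```text
shift [ 0.0971 -0.1565  0.041 ] rot [ 0.39 -0.01  1.06] | now [0.6491 0.1269 0.2021] yaw 80.26 q6 -1.3 F [ 0.1 -0.7 -1.5] M [-0.03 -0.01 -0.01] w 0.601 t 22.1
```

View pics/s16.png

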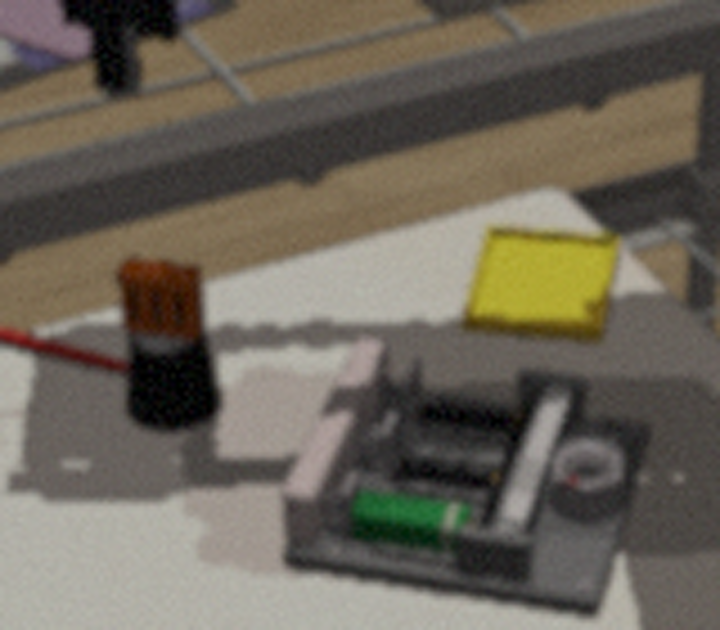

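```bash
python3 -c "
from h import *
T=lambda a:up(a,(220,155),10)
def yaw(pp,z):
    w=atz('top',T(pp),z); d=w[0]-w[1]; print(np.rad2deg(np.arctan2(-d[0],d[1])),np.linalg.norm(d), w[:,:2].round(4).tolist())
yaw([(183,95),(722,190)],.045); yaw([(165,405),(620,485)],.0375); yaw([(68,668),(640,768)],.012)
d=atz('top',T([(197,182),(163,400)]),.032); e=d[0]-d[1]; print('green L edge',np.rad2deg(np.arctan2(e[1],e[0])))
d=atz('top',T([(272,187),(238,412)]),.032); e=d[0]-d[1]; print('green R edge',np.rad2deg(np.arctan2(e[1],e[0])))
print(atz('top',T([(362,643)]),.0345), 'green ctr',atz('top',T([(197,182),(272,187),(163,400),(238,412)]),.032))
"
```

```text
-11.497932087119688 0.13220101996170566 [[0.5622, 0.2558], [0.5359, 0.1262]]
-11.374105147169509 0.11183901506895587 [[0.4877, 0.262], [0.4657, 0.1524]]
-11.230543119350896 0.14365436566487086 [[0.4247, 0.2888], [0.3967, 0.1479]]
green L edge -9.996951873030483
green R edge -9.809721214771624
[[0.4290585  0.21569915 0.0345    ]] green ctr [[0.54260658 0.25342816 0.032     ]
 [0.54091866 0.23508814 0.032     ]
 [0.48931057 0.26282276 0.032     ]
 [0.48593438 0.24459518 0.032     ]]
```

```bash
python3 -c "
from h import *
plan(.512,.2483,.08,78.8)"
```

```text
shift [ 0.0968 -0.1555  0.1197] rot [0.26 0.03 1.46] | now [0.6484 0.1268 0.2005] yaw 80.26 q6 -1.3 F [ 0.6 -0.3 -0.9] M [-0.    0.01 -0.02] w 0.598 t 22.2
```

{"api": "move_arm", "payload": {"rows": [[0.5,0.03,-0.05,0,0.3,0,1.4],[0.5,0.06,-0.1,0.02,0.3,0,1.4],[0.5,0.085,-0.14,0.05,0.3,0,1.4],[0.5,0.0968,-0.1555,0.09,0.3,0,1.4],[0.5,0.0968,-0.1555,0.12,0.3,0,1.4],[0.5,0.0968,-0.1555,0.12,0.3,0,1.4],[0.5,0.0968,-0.1555,0.12,0.3,0,1.4]]}}

```text
time: 23.05
tcp_pos: [0.5123, 0.2482, 0.0801]
ee_rot: [-3.141, 0.001, 1.376]
ft_force: [-0.1, 0.1, 0.0]
width: 0.498
```

```bash
python3 -c "
from h import *
plan(.512,.2483,.0195,78.8);snap('side','s17',(200,130,300,240),6)"
```

```text
shift [ 0.0001 -0.0003  0.0606] rot [-0.04  0.03  0.05] | now [0.5123 0.2482 0.0801] yaw 78.85 q6 -1.03 F [-0.1  0.1  0. ] M [ 0.03  0.07 -0.07] w 0.498 t 23.1
```

View pics/s17.png

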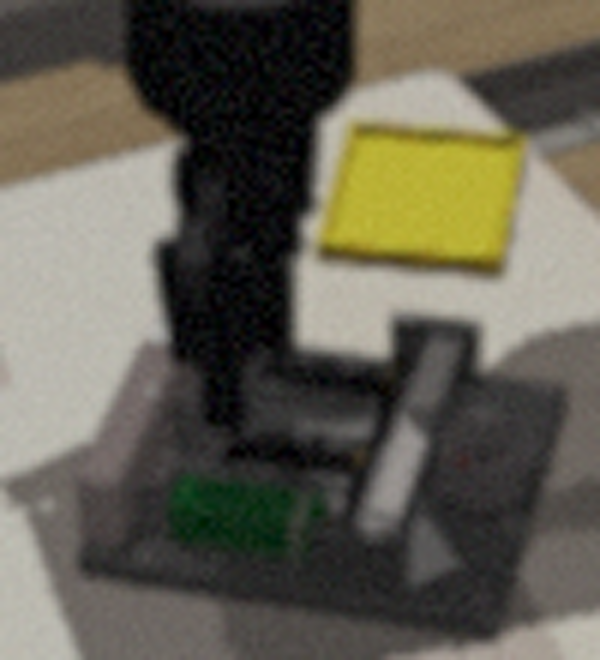

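{"api": "move_arm", "payload": {"rows": [[0.5,0,0,0.02,0,0,0],[0.5,0,0,0.04,0,0,0],[0.5,0,0,0.052,0,0,0],[0.5,0,0,0.0595,0,0,0],[0.5,0,0,0.0595,0,0,0],[0.9,0,0,0.0595,0,0,0],[0.9,0,0,0.0595,0,0,0],[0.9,0,0,0.0595,0,0,0],[0.9,0,0,0.0595,0,0,0]]}}

```text
time: 24.22
tcp_pos: [0.513, 0.2483, 0.0218]
ee_rot: [3.141, -0.0, 1.376]
ft_force: [-0.8, -2.1, 5.3]
width: 0.222
```

```bash
python3 -c "
from h import *
plan(.512,.2483,.0195,78.8)"
```

```text
shift [-0.0002 -0.001   0.0023] rot [ 0.06 -0.02  0.05] | now [0.513  0.2483 0.0218] yaw 78.85 q6 -1.03 F [-0.8 -2.1  5.3] M [-0.33  0.03 -0.08] w 0.222 t 24.2
```

{"api": "move_arm", "payload": {"rows": [[0.9,0,0.002,0,0,0,0],[0.9,0,0.003,-0.003,0,0,0],[0.9,0,0.003,-0.01,0,0,0],[0.9,0,0.003,-0.03,0,0,0],[0.9,0,0.003,-0.06,0,0,0],[0.9,0,0.003,-0.09,0,0,0],[0.9,0,0.003,-0.09,0,0,0]]}}

```text
time: 25.1
tcp_pos: [0.5173, 0.2482, 0.1141]
ee_rot: [3.137, -0.003, 1.376]
ft_force: [-0.3, -0.4, -1.0]
width: 0.22
```

```bash
python3 -c "
from h import *
plan(.454,.0077,.08,84);snap('side','s18',(200,130,300,240),6)"
```

```text
shift [-0.2482 -0.0157  0.0333] rot [ 0.28 -0.14 -5.15] | now [0.5173 0.2482 0.1141] yaw 78.85 q6 -1.03 F [-0.3 -0.4 -1. ] M [-0.01 -0.02 -0.01] w 0.22 t 25.1
```

View pics/s18.png

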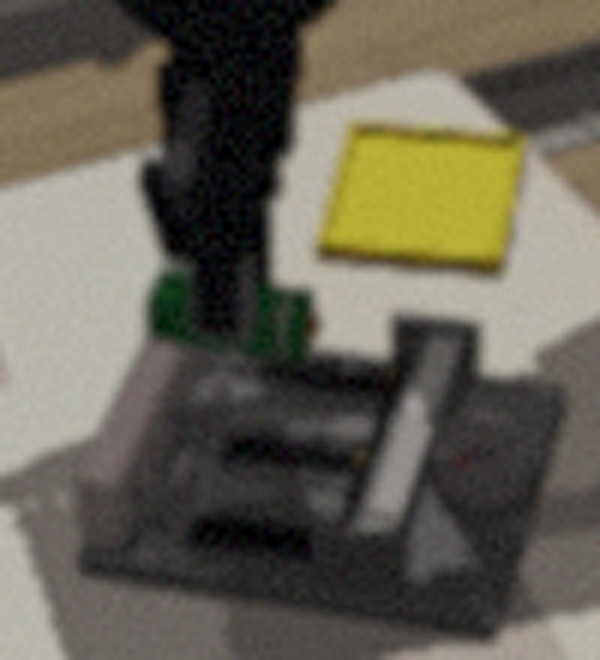

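{"api": "move_arm", "payload": {"rows": [[0.9,-0.06,-0.004,0,0.3,0,-2],[0.9,-0.12,-0.008,0,0.3,0,-4],[0.9,-0.18,-0.012,0,0.3,0,-5],[0.9,-0.23,-0.015,0.01,0.3,0,-5],[0.9,-0.2482,-0.0157,0.033,0.3,0,-5],[0.9,-0.2482,-0.0157,0.05,0.3,0,-5],[0.9,-0.2482,-0.0157,0.05,0.3,0,-5],[0.9,-0.2482,-0.0157,0.05,0.3,0,-5]]}}

```text
time: 26.15
tcp_pos: [0.4533, 0.0077, 0.0624]
ee_rot: [-3.139, -0.002, 1.464]
ft_force: [0.9, -0.2, -1.3]
width: 0.217
```

```bash
python3 -c "
from h import *
plan(.454,.0077,.0145,84);snap('side','s19',(220,120,320,200),7)"
```

```text
shift [0.     0.0008 0.0479] rot [-0.14 -0.09 -0.13] | now [0.4533 0.0077 0.0624] yaw 83.87 q6 -1.58 F [ 0.9 -0.2 -1.3] M [0.07 0.06 0.02] w 0.217 t 26.1
```

View pics/s19.png

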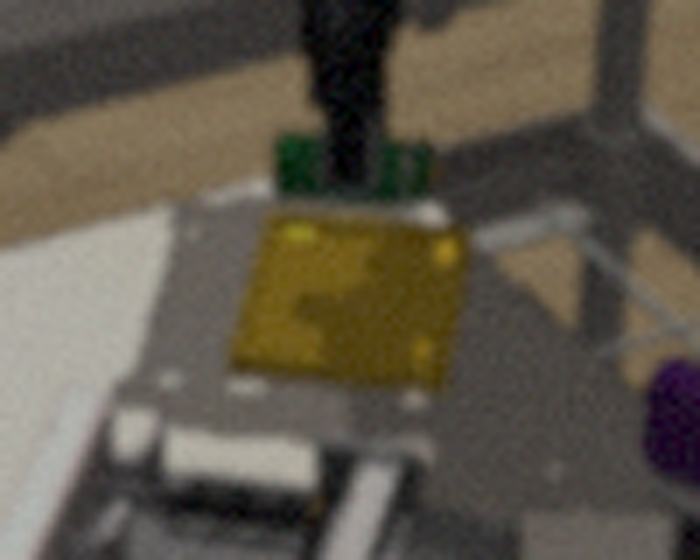

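{"api": "move_arm", "payload": {"rows": [[0.9,0,0,0.02,0,0,0],[0.9,0,0,0.035,0,0,0],[0.9,0,0,0.043,0,0,0],[0.9,0,0,0.0475,0,0,0],[0.9,0,0,0.0475,0,0,0]]}}

```text
time: 26.82
tcp_pos: [0.4535, 0.0078, 0.0152]
ee_rot: [-3.14, -0.001, 1.464]
ft_force: [0.3, 0.2, -0.7]
width: 0.223
```

```bash
python3 -c "
from h import *
plan(.454,.0077,.0145,84);snap('side','s20',(220,120,320,200),7)"
```

```text
shift [-0.0001  0.0005  0.0007] rot [-0.09 -0.09 -0.12] | now [0.4535 0.0078 0.0152] yaw 83.88 q6 -1.58 F [ 0.3  0.2 -0.7] M [-0.02  0.02  0.03] w 0.223 t 26.8
```

View pics/s20.png

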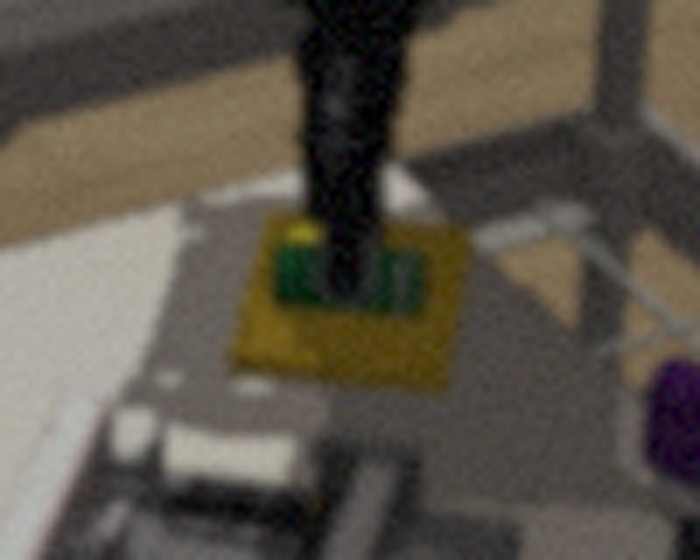

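{"api": "move_arm", "payload": {"rows": [[0.9,0,0,0.001,0,0,0],[0.9,0,0,0.001,0,0,0],[0.5,0,0,0.001,0,0,0],[0.5,0,0,0.001,0,0,0],[0.5,0,0,0.001,0,0,0],[0.5,0,0,-0.03,0,0,0],[0.5,0,0,-0.07,0,0,0],[0.5,0,0,-0.11,0,0,0],[0.5,0,0,-0.13,0,0,0]]}}

```text
time: 28.0
tcp_pos: [0.4542, 0.0076, 0.1473]
ee_rot: [3.141, -0.001, 1.464]
ft_force: [-0.2, -0.0, 0.2]
width: 0.501
```

```bash
python3 -c "
from h import *
plan(.454,.0077,.0145,84);im=avg('side','s21',6);sv(im,'s21',(170,130,310,290),4.5);t=avg('top','t21',8);sv(t,'t21',(160,135,300,240),5.5)"
```

```text
shift [-1.000e-04 -4.000e-04  1.328e-01] rot [ 0.05 -0.09 -0.12] | now [0.4542 0.0076 0.1473] yaw 83.88 q6 -1.58 F [-0.2 -0.   0.2] M [-0.01 -0.05 -0.  ] w 0.501 t 28.0
```

View pics/s21.png

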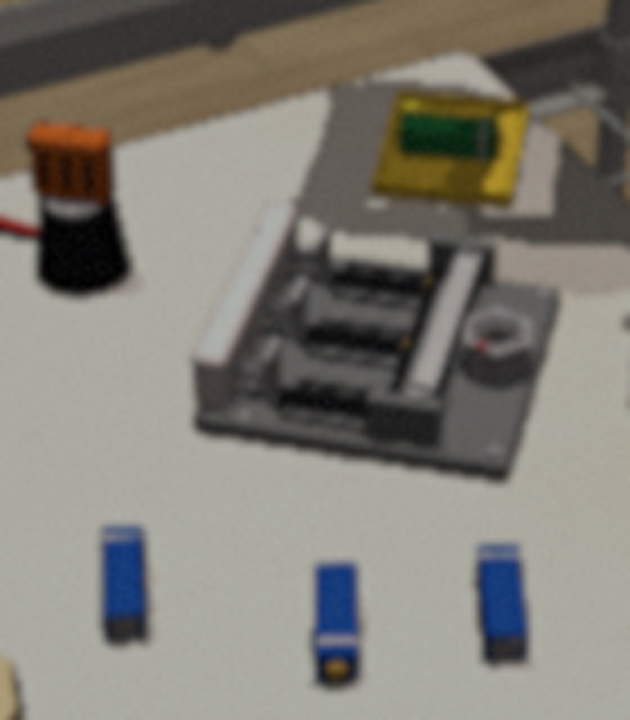

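View pics/t21.png

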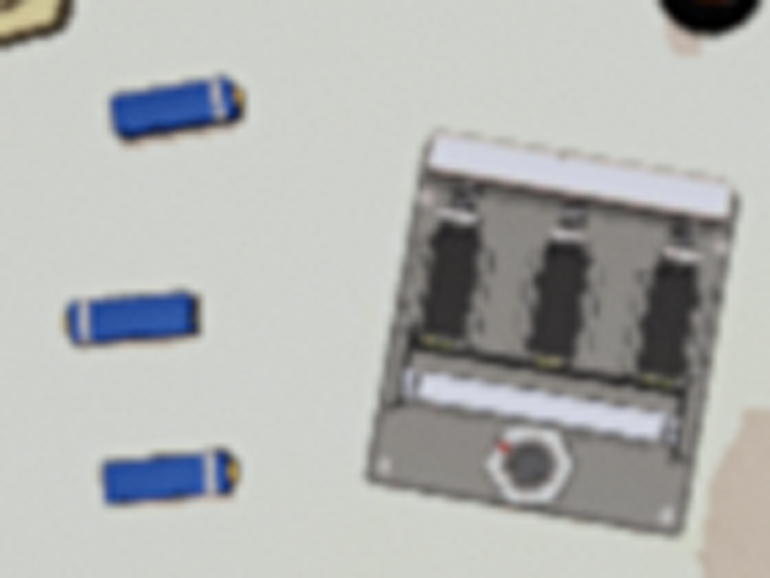

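```bash
python3 -c "
from h import *
t=cv2.imread('pics/t21_raw.png');s=cv2.imread('pics/s21_raw.png')
a=cv2.resize(t[145:165,175:210],None,fx=20,fy=20,interpolation=cv2.INTER_CUBIC)
b=cv2.resize(t[182:202,167:202],None,fx=20,fy=20,interpolation=cv2.INTER_CUBIC)
c=cv2.resize(t[212:232,175:210],None,fx=20,fy=20,interpolation=cv2.INTER_CUBIC)
sep=np.full((8,700,3),255,np.uint8)
cv2.imwrite('pics/cells3.png',cv2.resize(np.vstack([a,sep,b,sep]),(700,816)) [:, :][:600])
sv(t,'ca',(175,145,210,165),20);sv(t,'cb',(167,182,202,202),20);sv(t,'cc',(175,212,210,232),20)
sv(s,'sabc',(185,240,295,290),7)
"
```

```text
(no output)
```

View pics/ca.png

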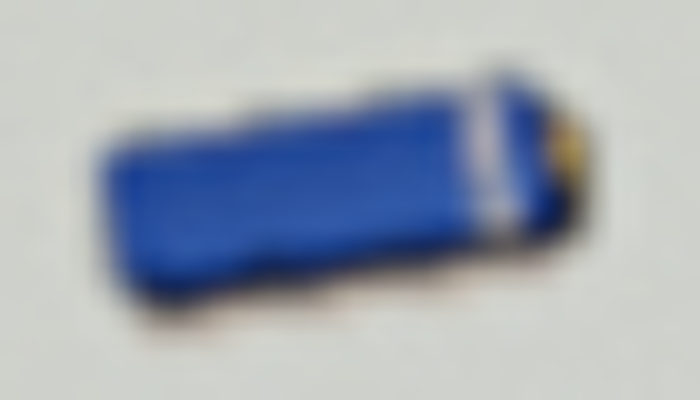

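View pics/cb.png

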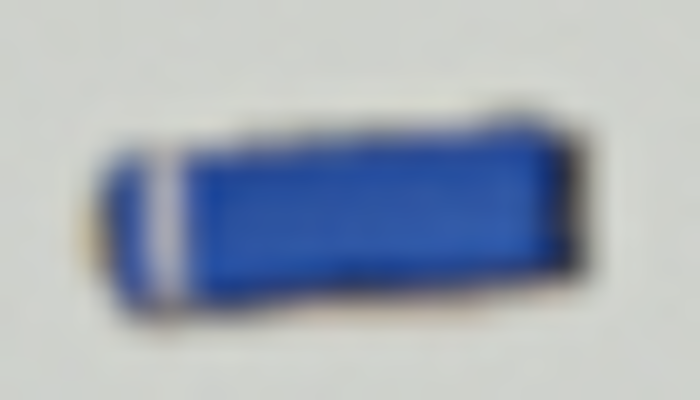

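View pics/cc.png

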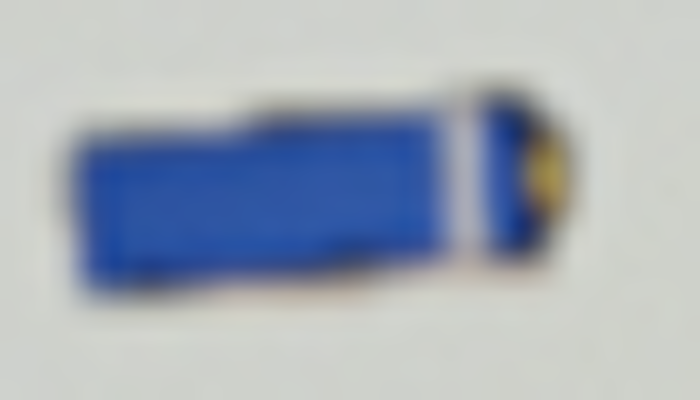

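View pics/sabc.png

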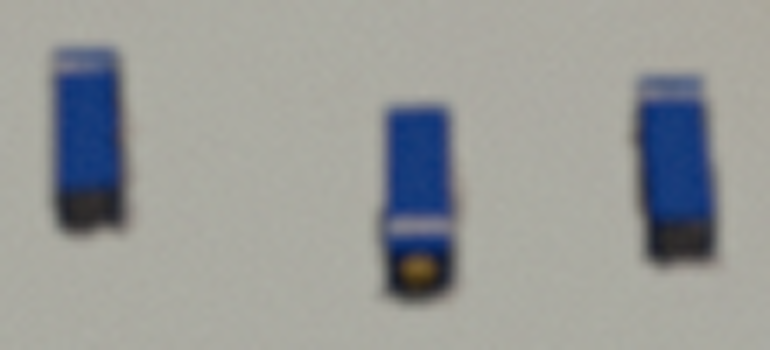

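```bash
cat > cell.py <<'E'
from h import *
def cell(name,org,sc,flat,but):
    f=atz('top',up(flat,org,sc),.02); b=atz('top',up(but,org,sc),.02)
    fm,bm=f.mean(0),b.mean(0); d=fm-bm; L=np.linalg.norm(d); yaw=np.degrees(np.arctan2(d[1],d[0])); u=d/L
    mid=(fm+bm)/2 - u*.0015
    print(name,'L',L.round(4),'w',np.linalg.norm(f[0]-f[1]).round(4),np.linalg.norm(b[0]-b[1]).round(4),'yaw',yaw.round(1),'mid',mid.round(4))
if __name__=='__main__':
    cell('A',(175,145),20,[(100,150),(130,295)],[(515,80),(535,235)])
    cell('B',(167,182),20,[(545,125),(555,265)],[(120,160),(130,310)])
    cell('C',(175,212),20,[(75,140),(88,290)],[(515,100),(528,255)])
    T=lambda a:up([a],(185,240),7)[0]
    # side view check: top face centres at z=.02
    for n,pp in {'A':[(55,50),(115,50),(120,188),(58,188)],'B':[(388,108),(448,108),(450,248),(385,248)],'C':[(640,78),(702,78),(710,218),(648,218)]}.items():
        w=atz('side',up(pp,(185,240),7),.02); print(n,w[:,:2].round(4).tolist(),w.mean(0).round(4))
E
python3 cell.py
```

```text
A L 0.0517 w 0.0187 0.0197 yaw 97.7 mid [0.5943 0.373  0.02  ]
B L 0.0528 w 0.0174 0.0187 yaw -86.0 mid [0.4988 0.3947 0.02  ]
C L 0.0543 w 0.0185 0.0191 yaw 93.5 mid [0.427  0.3771 0.02  ]
A [[0.6063, 0.3481], [0.5888, 0.3474], [0.5805, 0.4027], [0.5977, 0.4034]] [0.5933 0.3754 0.02  ]
B [[0.508, 0.3681], [0.4909, 0.3674], [0.4877, 0.4216], [0.5054, 0.4224]] [0.498  0.3949 0.02  ]
C [[0.4362, 0.3529], [0.4183, 0.3522], [0.4167, 0.4075], [0.4338, 0.4082]] [0.4263 0.3802 0.02  ]
```

```bash
python3 -c "
from h import *
plan(.4266,.3775,.10,2.7)"
```

```text
shift [ 0.3648 -0.0663  0.0459] rot [-0.14 -0.   81.18] | now [0.4537 0.0076 0.1452] yaw 83.88 q6 -1.58 F [-0.4 -0.5  0.5] M [-0.05  0.05  0.01] w 0.497 t 28.7
```

{"api": "move_arm", "payload": {"rows": [[0.5,0.05,-0.01,0,0,0,9],[0.5,0.1,-0.02,0,0,0,18],[0.5,0.15,-0.03,0,0,0,27],[0.5,0.2,-0.04,0,0,0,36],[0.5,0.25,-0.05,0,0,0,45],[0.5,0.3,-0.06,0,0,0,55],[0.5,0.34,-0.065,0.02,0,0,64],[0.5,0.36,-0.066,0.04,0,0,73],[0.5,0.3648,-0.0663,0.06,0,0,81],[0.5,0.3648,-0.0663,0.08,0,0,81],[0.5,0.3648,-0.0663,0.085,0,0,81],[0.5,0.3648,-0.0663,0.085,0,0,81]], "newtons": 50}}

```text
time: 30.2
tcp_pos: [0.4265, 0.3775, 0.0609]
ee_rot: [-3.14, 0.002, 0.05]
ft_force: [-0.1, -1.0, 0.3]
width: 0.501
```

```bash
python3 -c "
from h import *
plan(.4266,.3775,.01,2.7);snap('side','s22',(230,180,310,290),6)"
```

```text
shift [0.0002 0.     0.0509] rot [-0.09  0.1   0.19] | now [0.4265 0.3775 0.0609] yaw 2.89 q6 0.57 F [-0.1 -1.   0.3] M [ 0.   -0.03 -0.02] w 0.501 t 30.2
```

View pics/s22.png

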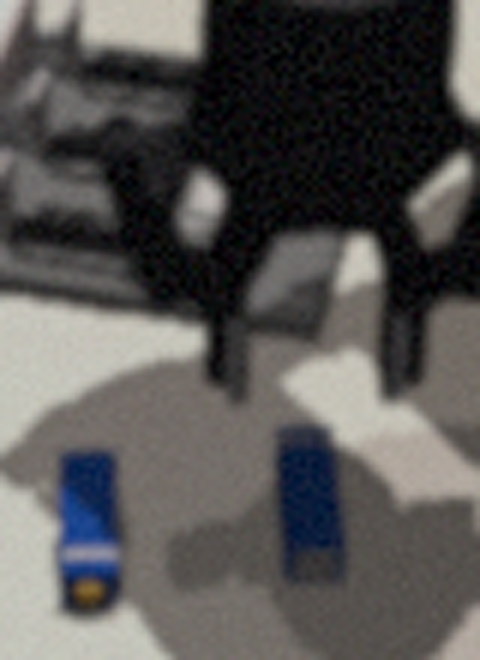

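{"api": "move_arm", "payload": {"rows": [[0.5,0,0,0.02,0,0,0],[0.5,0,0,0.038,0,0,0],[0.5,0,0,0.048,0,0,0],[0.5,0,0,0.051,0,0,0],[0.5,0,0,0.051,0,0,0],[0.9,0,0,0.051,0,0,0],[0.9,0,0,0.051,0,0,0],[0.9,0,0,0.051,0,0,0],[0.9,0,0,0.051,0,0,0],[0.9,0,0,0.051,0,0,0]]}}

```text
time: 31.5
tcp_pos: [0.427, 0.3779, 0.0111]
ee_rot: [-3.139, 0.0, 0.05]
ft_force: [-2.0, 0.1, 8.2]
width: 0.215
```

```bash
python3 -c "
from h import *
plan(.4266,.3775,.01,2.7);im=avg('side','s23',5);sv(im,'s23',(230,200,310,290),8)"
```

```text
shift [-0.0004  0.0004  0.0011] rot [-0.15  0.01  0.18] | now [0.427  0.3779 0.0111] yaw 2.88 q6 0.57 F [-2.   0.1  8.2] M [-0.18  0.18 -0.04] w 0.215 t 31.5
```

View pics/s23.png

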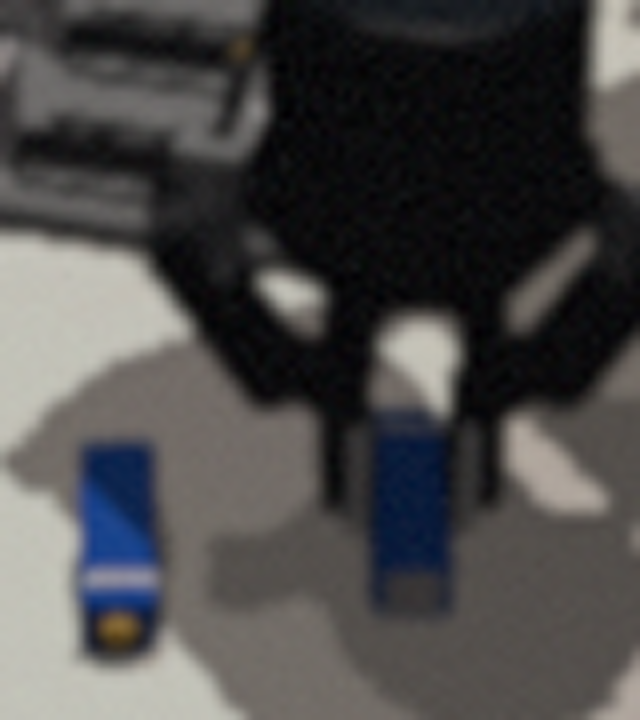

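{"api": "move_arm", "payload": {"rows": [[0.9,0,0,-0.03,0,0,0],[0.9,0,0,-0.07,0,0,0],[0.9,0,0,-0.1,0,0,0],[0.9,0,0,-0.1,0,0,0]]}}

```text
time: 32.25
tcp_pos: [0.4281, 0.3785, 0.1135]
ee_rot: [-3.137, -0.004, 0.05]
ft_force: [-0.1, -0.3, -0.5]
width: 0.215
```

```bash
python3 -c "
from h import *
plan(.4827,.1522,.09,-101.2)"
```

```text
shift [0.0431 0.2288 0.0225] rot [ -0.38   0.11 104.09] | now [0.4281 0.3785 0.1135] yaw 2.89 q6 0.57 F [-0.1 -0.3 -0.5] M [-0.02 -0.01  0.05] w 0.215 t 32.2
```

{"api": "move_arm", "payload": {"rows": [[0.9,0.004,0.02,0,0,0,10],[0.9,0.008,0.044,0,0,0,20],[0.9,0.013,0.068,0,0,0,30],[0.9,0.018,0.092,0,0,0,40],[0.9,0.022,0.116,0,0,0,50],[0.9,0.027,0.14,0,0,0,60],[0.9,0.031,0.164,0,0,0,70],[0.9,0.036,0.19,0,0,0,80],[0.9,0.04,0.21,0,0,0,90],[0.9,0.0431,0.2288,0.01,0,0,100],[0.9,0.0431,0.2288,0.022,0,0,104],[0.9,0.0431,0.2288,0.022,0,0,104]]}}

```text
time: 33.75
tcp_pos: [0.4819, 0.1519, 0.0894]
ee_rot: [3.142, 0.005, -1.765]
ft_force: [0.3, 0.9, -0.6]
width: 0.216
```

```bash
python3 -c "
from h import *
plan(.4827,.1522,.04,-101.2);im=avg('side','s24',5);sv(im,'s24',(205,140,305,240),7)
p=np.array([.5022,.1993]);c,s=np.cos(np.radians(-11.2)),np.sin(np.radians(-11.2))
W=lambda x,y,z:np.array([p[0]+c*x-s*y,p[1]+s*x+c*y,z])
q=lambda P:((proj('side',P)[0]-[205,140]+.5)*7).round()
print(q(W(-.01+.03,-.04,.0995)),q(W(-.01-.027,-.04,.0995)),q(W(.024,-.041,.0425)))"
```

```text
shift [-0.0002 -0.0007  0.0494] rot [0.   0.27 0.09] | now [0.4819 0.1519 0.0894] yaw -101.11 q6 1.94 F [ 0.3  0.9 -0.6] M [-0.    0.02 -0.03] w 0.216 t 33.8
[267. 164.] [440. 188.] [258. 305.]
```

View pics/s24.png

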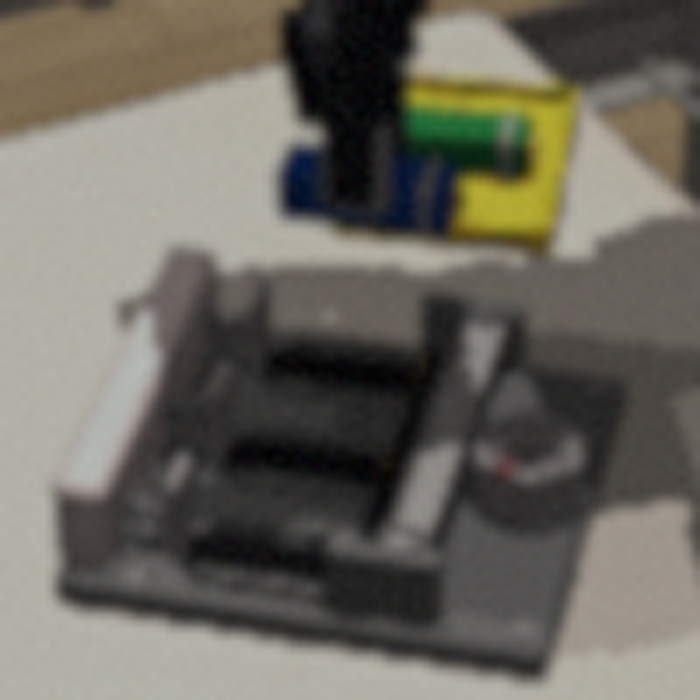

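```bash
python3 -c "
from h import *
im=cv2.imread('pics/s24_raw.png');sv(im,'s24b',(238,150,288,175),16)
p=np.array([.4819,.1519]);c,s=np.cos(np.radians(-11.2)),np.sin(np.radians(-11.2))
W=lambda x,y,z:np.array([p[0]+c*x-s*y,p[1]+s*x+c*y,z])
q=lambda P:((proj('side',P)[0]-[238,150]+.5)*16).round()
print('flat near top/bot',q(W(.03,.01,.0984)),q(W(.03,.01,.0784)),'body end',q(W(-.027,.01,.0984)),q(W(-.027,.01,.0784)))
print('finger outer tip corners',q(W(.011,.0245,.0894)),q(W(-.011,.0245,.0894)))"
```

```text
flat near top/bot [ 87. 221.] [ 89. 339.] body end [484. 275.] [481. 393.]
finger outer tip corners [194. 349.] [348. 370.]
```

View pics/s24b.png

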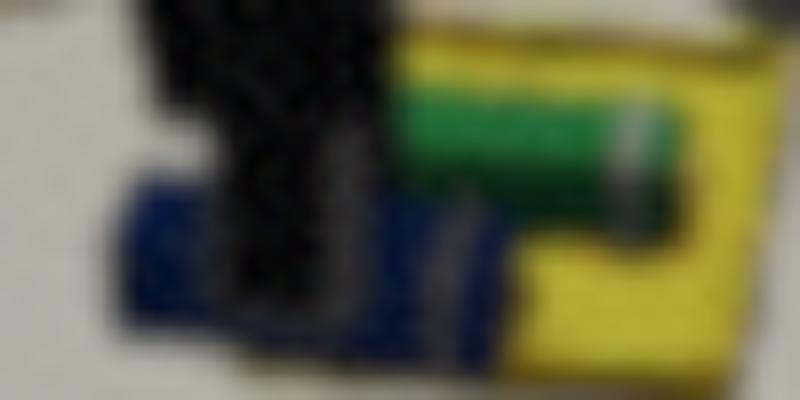

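{"api": "move_arm", "payload": {"rows": [[0.9,0,-0.004,0.015,0,0,0],[0.9,0,-0.004,0.03,0,0,0],[0.9,0,-0.004,0.04,0,0,0],[0.9,0,-0.004,0.048,0,0,0],[0.9,0,-0.004,0.052,0,0,0],[0.9,0,-0.004,0.053,0,0,0]]}}

```text
time: 34.75
tcp_pos: [0.4869, 0.152, 0.0377]
ee_rot: [-3.139, 0.006, -1.763]
ft_force: [-0.0, 0.7, -0.7]
width: 0.216
```

```bash
python3 -c "
from h import *
plan(.494,.150,.035,-101.2);im=avg('side','s25',5);sv(im,'s25',(225,160,285,210),12)"
```

```text
shift [ 0.0006 -0.0073  0.0027] rot [-0.14  0.33  0.17] | now [0.4869 0.152  0.0377] yaw -101.03 q6 1.94 F [-0.   0.7 -0.7] M [-0.02  0.04 -0.02] w 0.216 t 34.8
```

View pics/s25.png

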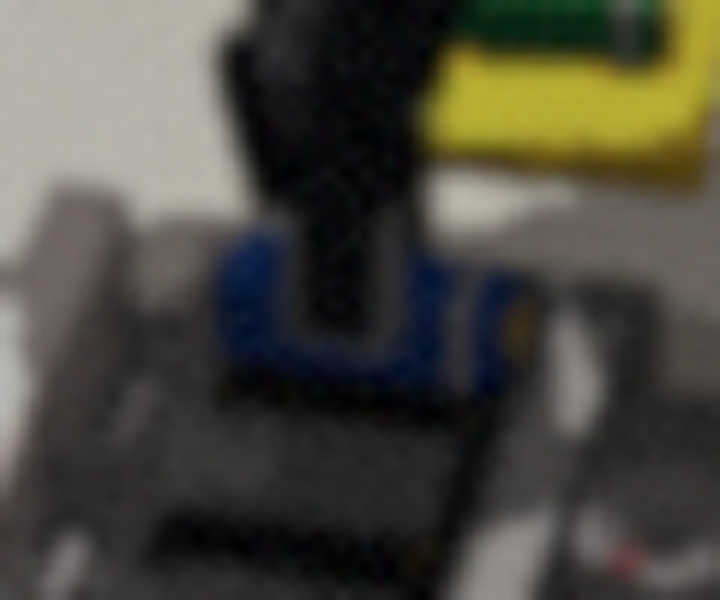

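{"api": "move_arm", "payload": {"rows": [[0.9,0.0005,0,0.0025,0,0,0],[0.9,0.0005,-0.003,0.0025,0,0,0],[0.9,0.0005,-0.006,0.0025,0,0,0],[0.9,0.0005,-0.008,0.0025,0,0,0],[0.9,0.0005,-0.01,0.0025,0,0,0],[0.9,0.0005,-0.012,0.0025,0,0,0],[0.9,0.0005,-0.012,0.0025,0,0,0]]}}

```text
time: 35.88
tcp_pos: [0.4982, 0.1492, 0.0355]
ee_rot: [-3.14, 0.006, -1.763]
ft_force: [-6.1, 1.4, 1.4]
width: 0.212
```

```bash
python3 -c "
from h import *
plan(.494,.150,.035,-101.2);im=avg('side','s26',5);sv(im,'s26',(225,160,285,210),12)"
```

```text
shift [0.     0.0043 0.0005] rot [-0.1   0.32  0.17] | now [0.4982 0.1492 0.0355] yaw -101.03 q6 1.93 F [-6.1  1.4  1.4] M [0.38 1.03 0.05] w 0.212 t 35.9
```

View pics/s26.png

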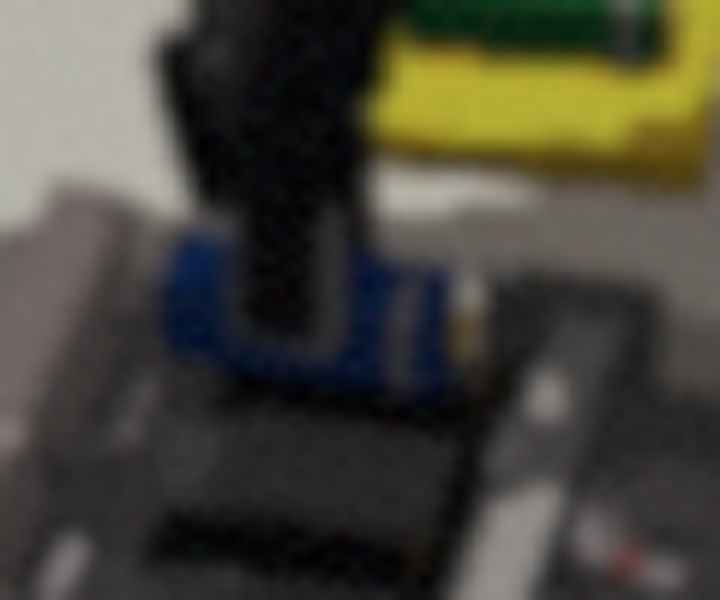

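{"api": "move_arm", "payload": {"rows": [[0.9,0,-0.0015,0,0,0,0],[0.9,0,-0.0015,0.003,0,0,0],[0.9,0,-0.0015,0.006,0,0,0],[0.9,0,-0.0015,0.009,0,0,0],[0.9,0,-0.0015,0.011,0,0,0],[0.9,0,-0.0015,0.012,0,0,0]]}}

```text
time: 36.88
tcp_pos: [0.4988, 0.149, 0.0233]
ee_rot: [-3.141, 0.005, -1.763]
ft_force: [-7.3, 1.7, 2.0]
width: 0.215
```

```bash
python3 -c "
from h import *
plan(.494,.150,.0231,-101.2);im=avg('side','s27',5);sv(im,'s27',(225,160,285,210),12)"
```

```text
shift [-0.0001  0.0049  0.0002] rot [-0.01  0.29  0.17] | now [0.4988 0.149  0.0233] yaw -101.03 q6 1.93 F [-7.3  1.7  2. ] M [ 0.24  1.05 -0.08] w 0.215 t 36.9
```

View pics/s27.png

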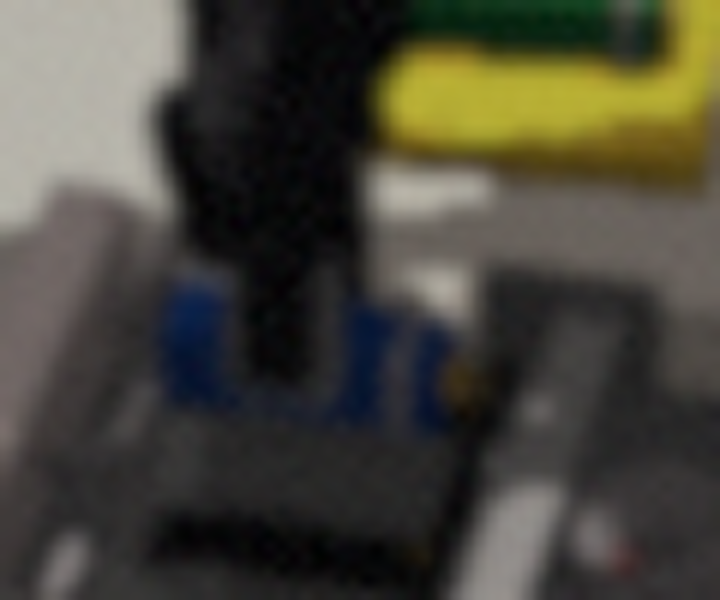

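{"api": "move_arm", "payload": {"rows": [[0.9,0,0.0015,0.0003,0,0,0],[0.9,0,0.0025,0.0003,0,0,0],[0.9,0,0.0035,0.0003,0,0,0],[0.9,0,0.0035,0.0003,0,0,0]]}}

```text
time: 37.62
tcp_pos: [0.4953, 0.1496, 0.0231]
ee_rot: [-3.142, 0.005, -1.763]
ft_force: [-3.3, 2.6, 5.0]
width: 0.217
```

```bash
python3 -c "
from h import *
plan(.494,.150,.0231,-101.2)"
```

```text
shift [-0.0001  0.0013  0.    ] rot [-0.    0.29  0.17] | now [0.4953 0.1496 0.0231] yaw -101.03 q6 1.93 F [-3.3  2.6  5. ] M [ 0.05  0.65 -0.03] w 0.217 t 37.6
```

{"api": "move_arm", "payload": {"rows": [[0.5,0,0,0,0,0,0],[0.5,0,0,0,0,0,0],[0.5,0,0,0,0,0,0],[0.5,0,0,-0.02,0,0,0],[0.5,0,0,-0.06,0,0,0],[0.5,0,0,-0.1,0,0,0],[0.5,0,0,-0.13,0,0,0]]}}

```text
time: 38.5
tcp_pos: [0.4955, 0.149, 0.1548]
ee_rot: [-3.14, 0.006, -1.763]
ft_force: [0.4, -1.3, 0.4]
width: 0.5
```

```bash
python3 -c "
from h import *
plan(.5943,.374,.10,8);im=avg('side','s28',5);sv(im,'s28',(180,160,300,290),6)"
```

```text
shift [-0.2394 -0.0539  0.0562] rot [  -0.36    0.14 -109.03] | now [0.4955 0.149  0.1548] yaw -101.03 q6 1.93 F [ 0.4 -1.3  0.4] M [-0.01  0.02 -0.01] w 0.5 t 38.5
```

View pics/s28.png

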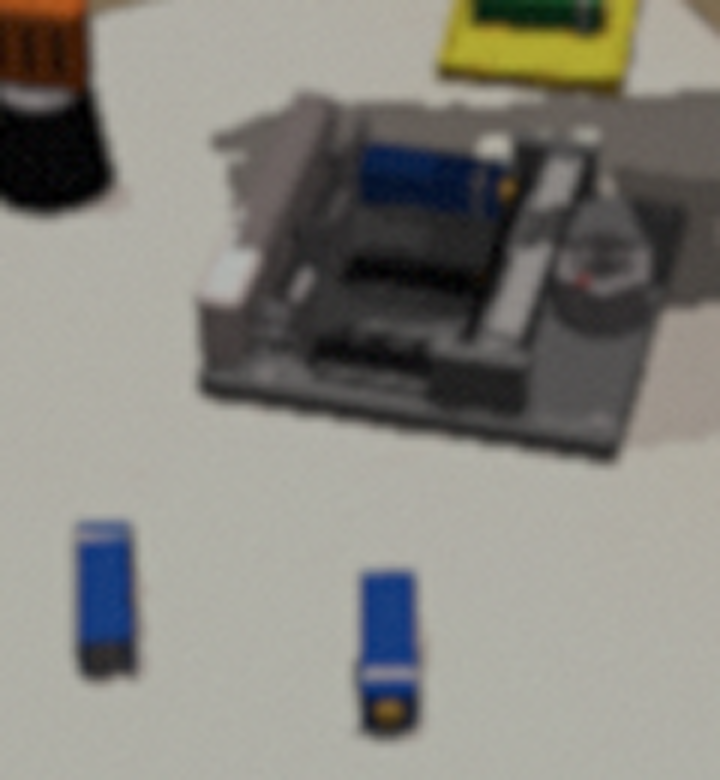

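{"api": "move_arm", "payload": {"rows": [[0.5,-0.02,-0.004,0,0,0,-10],[0.5,-0.045,-0.009,0,0,0,-20],[0.5,-0.07,-0.015,0,0,0,-30],[0.5,-0.1,-0.02,0,0,0,-40],[0.5,-0.13,-0.028,0,0,0,-50],[0.5,-0.155,-0.034,0,0,0,-60],[0.5,-0.18,-0.04,0,0,0,-70],[0.5,-0.2,-0.045,0,0,0,-80],[0.5,-0.22,-0.05,0.02,0,0,-90],[0.5,-0.235,-0.053,0.04,0,0,-100],[0.5,-0.239,-0.0535,0.07,0,0,-109],[0.5,-0.239,-0.0535,0.09,0,0,-109]]}}

```text
time: 40.25
tcp_pos: [0.5921, 0.3734, 0.0609]
ee_rot: [-3.138, 0.002, 0.139]
ft_force: [-0.1, 0.9, 0.4]
width: 0.5
```

```bash
python3 -c "
from h import *
plan(.594,.3735,.01,8);im=avg('side','s29',5);sv(im,'s29',(150,180,230,290),6)"
```

```text
shift [0.002  0.0004 0.0509] rot [-0.21  0.1  -0.05] | now [0.5921 0.3734 0.0609] yaw 7.95 q6 0.33 F [-0.1  0.9  0.4] M [-0.01 -0.05  0.02] w 0.5 t 40.2
```

View pics/s29.png

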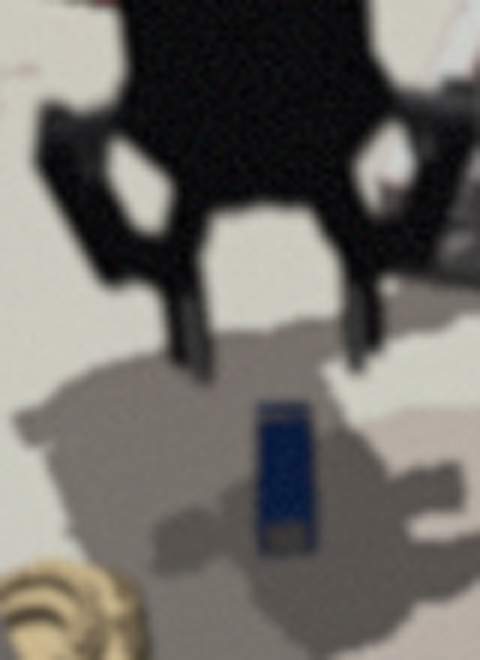

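{"api": "move_arm", "payload": {"rows": [[0.5,0.002,0,0.02,0,0,0],[0.5,0.002,0,0.038,0,0,0],[0.5,0.002,0,0.048,0,0,0],[0.5,0.002,0,0.051,0,0,0],[0.5,0.002,0,0.051,0,0,0],[0.9,0.002,0,0.051,0,0,0],[0.9,0.002,0,0.051,0,0,0],[0.9,0.002,0,0.051,0,0,0],[0.9,0.002,0,0.051,0,0,0],[0.9,0.002,0,0.051,0,0,0]]}}

```text
time: 41.75
tcp_pos: [0.596, 0.3744, 0.0143]
ee_rot: [-3.136, -0.003, 0.137]
ft_force: [-0.5, -1.2, 5.4]
width: 0.213
```

```bash
python3 -c "
from h import *
plan(.594,.3735,.01,8)"
```

```text
shift [-0.0022  0.0007  0.0043] rot [-0.31 -0.18 -0.17] | now [0.596  0.3744 0.0143] yaw 7.83 q6 0.33 F [-0.5 -1.2  5.4] M [-0.09  0.2   0.02] w 0.213 t 41.8
```

{"api": "move_arm", "payload": {"rows": [[0.9,0,0,-0.03,0,0,0],[0.9,0,0,-0.07,0,0,0],[0.9,0,0,-0.1,0,0,0],[0.9,0,0,-0.1,0,0,0]]}}

```text
time: 42.25
tcp_pos: [0.5971, 0.3745, 0.1172]
ee_rot: [-3.135, -0.008, 0.137]
ft_force: [-0.7, -0.2, -1.4]
width: 0.211
```

```bash
python3 -c "
from h import *
plan(.4942,.2008,.09,-101.2);im=avg('side','s30',5);sv(im,'s30',(150,180,230,290),6)"
```

```text
shift [-0.1258  0.1582  0.0252] rot [-6.9000e-01  8.0000e-02  1.0903e+02] | now [0.5971 0.3745 0.1172] yaw 7.83 q6 0.34 F [-0.7 -0.2 -1.4] M [-0.01 -0.02 -0.04] w 0.211 t 42.2
```

View pics/s30.png

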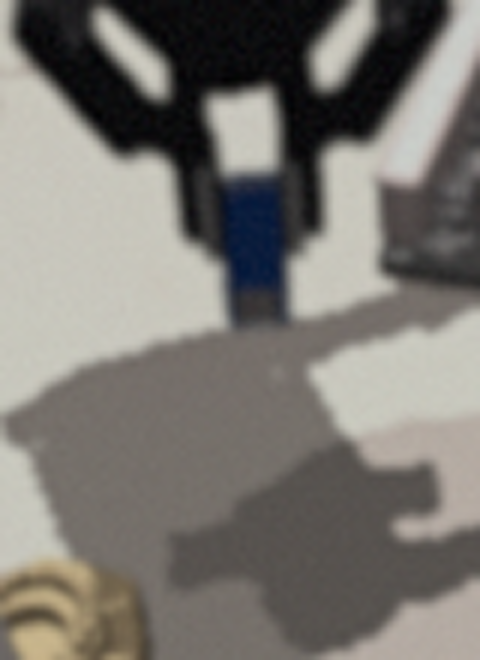

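{"api": "move_arm", "payload": {"rows": [[0.9,-0.012,0.012,0,0,0,10],[0.9,-0.024,0.028,0,0,0,20],[0.9,-0.036,0.044,0,0,0,30],[0.9,-0.048,0.06,0,0,0,40],[0.9,-0.06,0.076,0,0,0,50],[0.9,-0.072,0.09,0,0,0,60],[0.9,-0.085,0.105,0,0,0,70],[0.9,-0.097,0.12,0,0,0,80],[0.9,-0.11,0.14,0,0,0,90],[0.9,-0.12,0.152,0.01,-0.5,0,100],[0.9,-0.125,0.158,0.025,-0.7,0,109],[0.9,-0.125,0.158,0.025,-0.7,0,109]]}}

```text
time: 44.0
tcp_pos: [0.4919, 0.1995, 0.086]
ee_rot: [3.133, -0.005, -1.765]
ft_force: [0.1, 0.0, -0.2]
width: 0.21
```

```bash
python3 -c "
from h import *
plan(.4952,.2006,.035,-101.2);im=avg('side','s31',5);sv(im,'s31',(205,140,305,240),7)"
```

```text
shift [-0.002  -0.0035  0.051 ] rot [ 0.51 -0.28  0.05] | now [0.4919 0.1995 0.086 ] yaw -101.15 q6 2.04 F [ 0.1  0.  -0.2] M [-0.08 -0.01 -0.02] w 0.21 t 44.0
```

View pics/s31.png

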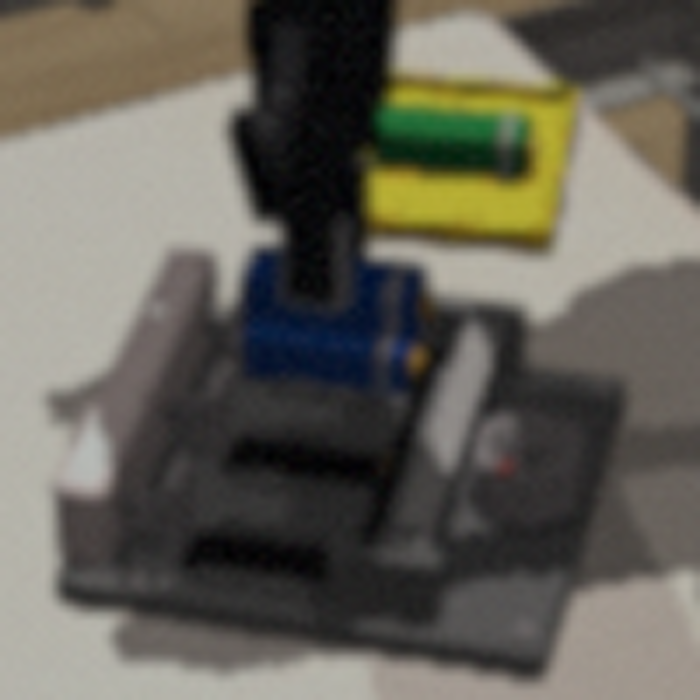

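{"api": "move_arm", "payload": {"rows": [[0.9,-0.002,-0.003,0.01,0.5,-0.3,0],[0.9,-0.002,-0.003,0.02,0.5,-0.3,0],[0.9,-0.002,-0.003,0.02,0.5,-0.3,0]]}}

```text
time: 44.62
tcp_pos: [0.4959, 0.2017, 0.0665]
ee_rot: [-3.14, 0.001, -1.763]
ft_force: [-0.1, 1.0, 0.0]
width: 0.212
```

```bash
python3 -c "
from h import *
plan(.4952,.2006,.035,-101.2)
im=avg('side','s32',5);sv(im,'s32',(230,165,280,200),14)
p=np.array(env.state()['tcp_pos']);c,s=np.cos(np.radians(-11.2)),np.sin(np.radians(-11.2))
W=lambda x,y,z:np.array([p[0]+c*x-s*y,p[1]+s*x+c*y,p[2]+z])
q=lambda P:((proj('side',P)[0]-[230,165]+.5)*14).round()
print('flat near top/bot',q(W(.03,.01,.009)),q(W(.03,.01,-.011)),'body end',q(W(-.027,.01,.009)),q(W(-.027,.01,-.011)))
print('finger outer tip corners',q(W(.011,.0245,0)),q(W(-.011,.0245,0)))"
```

```text
shift [0.0012 0.0005 0.0315] rot [-0.09  0.07  0.19] | now [0.4959 0.2017 0.0665] yaw -101.01 q6 2.04 F [-0.1  1.   0. ] M [ 0.   -0.02  0.01] w 0.212 t 44.6
flat near top/bot [ 77. 274.] [ 80. 376.] body end [432. 324.] [431. 427.]
finger outer tip corners [172. 391.] [310. 411.]
```

View pics/s32.png

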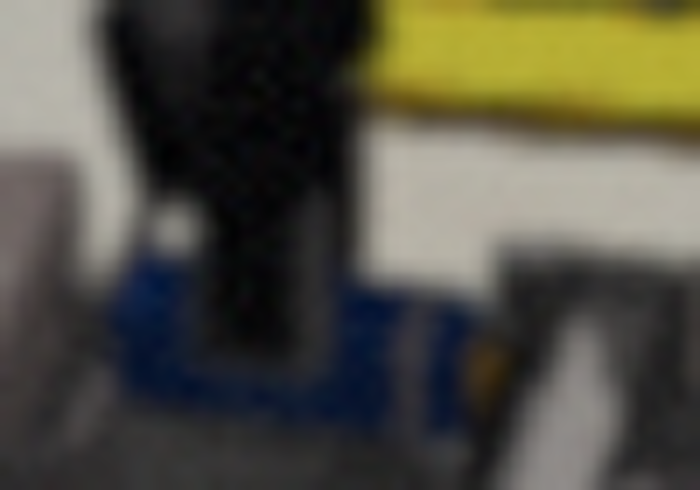

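{"api": "move_arm", "payload": {"rows": [[0.9,0.0012,0,0.015,0,0,0],[0.9,0.0012,0,0.025,0,0,0],[0.9,0.0012,0,0.029,0,0,0],[0.9,0.0012,0,0.029,0,0,0]]}}

```text
time: 45.38
tcp_pos: [0.4963, 0.2006, 0.0383]
ee_rot: [-3.139, 0.002, -1.763]
ft_force: [0.3, -0.5, -0.9]
width: 0.208
```

```bash
python3 -c "
from h import *
plan(.509,.1978,.036,-101.2)
im=avg('side','s33',5);sv(im,'s33',(225,170,285,220),12)"
```

```text
shift [ 0.0004 -0.013   0.0023] rot [-0.15  0.11  0.17] | now [0.4963 0.2006 0.0383] yaw -101.03 q6 2.04 F [ 0.3 -0.5 -0.9] M [0.03 0.03 0.03] w 0.208 t 45.4
```

View pics/s33.png

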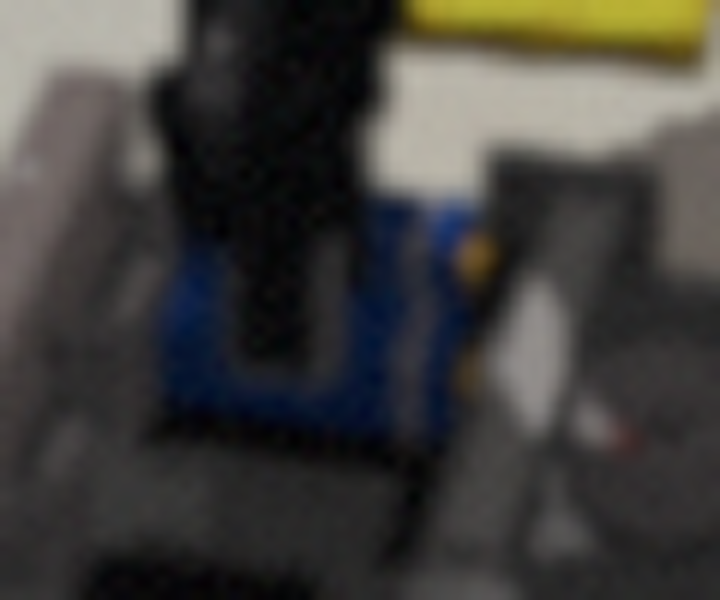

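{"api": "move_arm", "payload": {"rows": [[0.9,0,-0.002,0.002,0,0,0],[0.9,0,-0.005,0.002,0,0,0],[0.9,0,-0.007,0.002,0,0,0],[0.9,0,-0.009,0.002,0,0,0],[0.9,0,-0.011,0.002,0,0,0],[0.9,0,-0.013,0.002,0,0,0],[0.9,0,-0.013,0.002,0,0,0]]}}

```text
time: 46.5
tcp_pos: [0.5091, 0.1983, 0.037]
ee_rot: [-3.139, 0.002, -1.763]
ft_force: [-5.8, 3.4, 1.1]
width: 0.214
```

```bash
python3 -c "
from h import *
plan(.509,.1978,.036,-101.2)
im=avg('side','s34',5);sv(im,'s34',(225,170,285,220),12)"
```

```text
shift [ 0.0005 -0.      0.001 ] rot [-0.16  0.13  0.17] | now [0.5091 0.1983 0.037 ] yaw -101.03 q6 2.02 F [-5.8  3.4  1.1] M [0.58 0.96 0.04] w 0.214 t 46.5
```

View pics/s34.png

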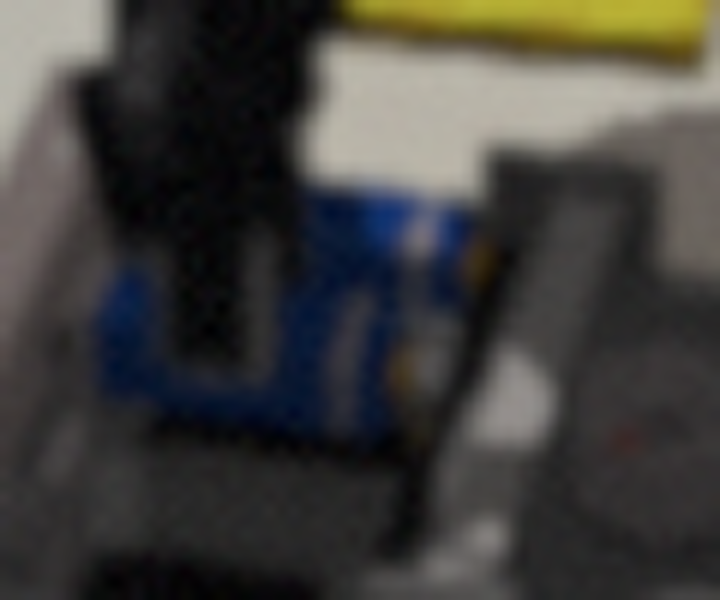

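{"api": "move_arm", "payload": {"rows": [[0.9,0,-0.001,0,0,0,0],[0.9,0,-0.001,0.003,0,0,0],[0.9,0,-0.001,0.006,0,0,0],[0.9,0,-0.001,0.009,0,0,0],[0.9,0,-0.001,0.011,0,0,0],[0.9,0,-0.001,0.011,0,0,0]]}}

```text
time: 47.5
tcp_pos: [0.5092, 0.198, 0.0263]
ee_rot: [-3.14, 0.002, -1.763]
ft_force: [-9.2, 0.7, 12.4]
width: 0.21
```

```bash
python3 -c "
from h import *
plan(.509,.1978,.0235,-101.2)
im=avg('side','s35',5);sv(im,'s35',(225,170,285,220),12)"
```

```text
shift [0.0003 0.0002 0.0028] rot [-0.09  0.1   0.18] | now [0.5092 0.198  0.0263] yaw -101.02 q6 2.02 F [-9.2  0.7 12.4] M [ 0.15  1.47 -0.06] w 0.21 t 47.5
```

View pics/s35.png

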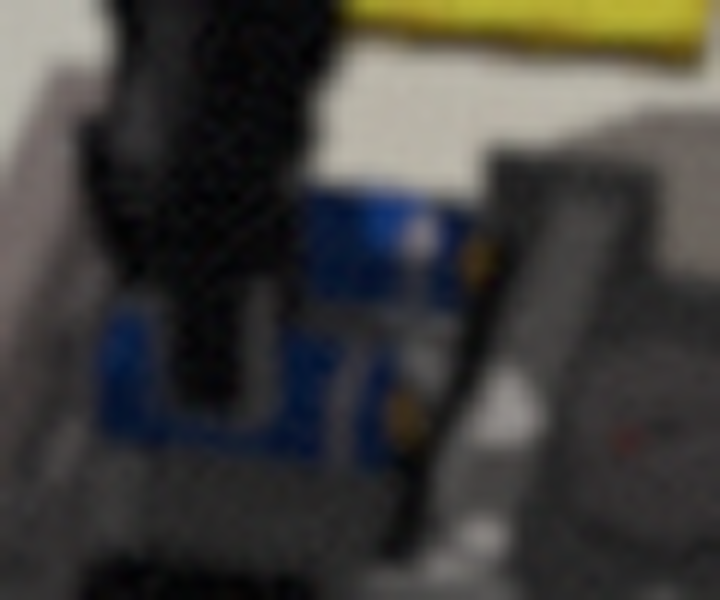

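{"api": "move_arm", "payload": {"rows": [[0.9,0,0.0015,0,0,0,0],[0.9,0,0.0025,0,0,0,0],[0.9,0,0.0033,0,0,0,0],[0.9,0,0.0033,0,0,0,0]]}}

```text
time: 48.25
tcp_pos: [0.5064, 0.1986, 0.0263]
ee_rot: [-3.139, 0.002, -1.763]
ft_force: [0.1, -1.2, 1.3]
width: 0.213
```

```bash
python3 -c "
from h import *
plan(.5056,.1985,.0235,-101.2)"
```

```text
shift [0.0002 0.0008 0.0028] rot [-0.13  0.11  0.18] | now [0.5064 0.1986 0.0263] yaw -101.02 q6 2.03 F [ 0.1 -1.2  1.3] M [-0.29 -0.02  0.03] w 0.213 t 48.2
```

Force has gone to the ledge. Release.

{"api": "move_arm", "payload": {"rows": [[0.5,0,0,0,0,0,0],[0.5,0,0,0,0,0,0],[0.5,0,0,0,0,0,0],[0.5,0,0,-0.02,0,0,0],[0.5,0,0,-0.06,0,0,0],[0.5,0,0,-0.1,0,0,0],[0.5,0,0,-0.13,0,0,0]]}}

```text
time: 49.12
tcp_pos: [0.5063, 0.1985, 0.1581]
ee_rot: [-3.138, 0.002, -1.763]
ft_force: [0.3, 0.2, -0.8]
width: 0.5
```

```bash
python3 -c "
from h import *
plan(.4985,.3955,.10,3.5);im=avg('side','s36',5);sv(im,'s36',(180,160,300,290),6);t=avg('top','t36',5);sv(t,'t36',(160,135,300,240),5.5)"
```

```text
shift [-0.1918  0.0455  0.0584] rot [-2.7000e-01 -9.0000e-02 -1.0452e+02] | now [0.5063 0.1985 0.1581] yaw -101.02 q6 2.03 F [ 0.3  0.2 -0.8] M [ 0.06 -0.04 -0.  ] w 0.5 t 49.1
```

View pics/s36.png

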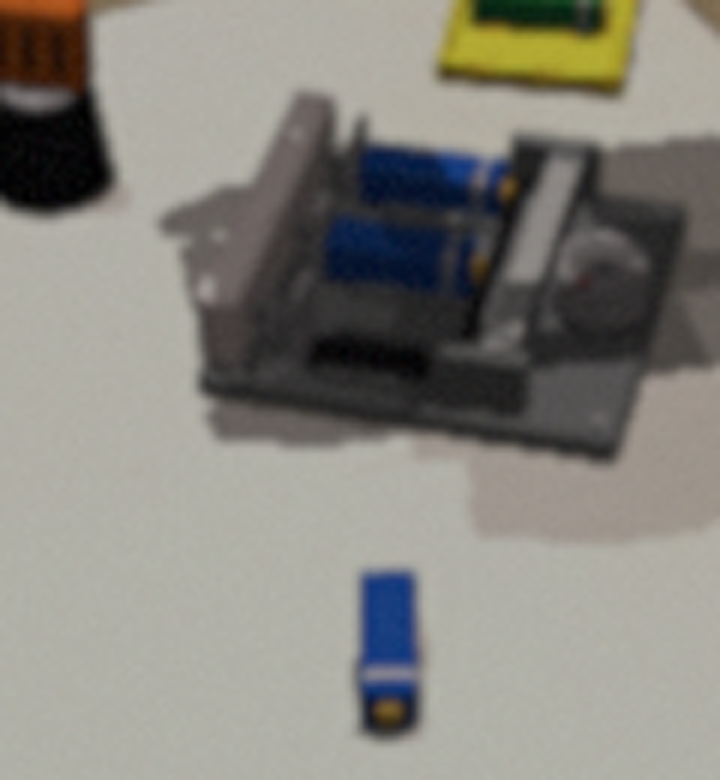

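View pics/t36.png

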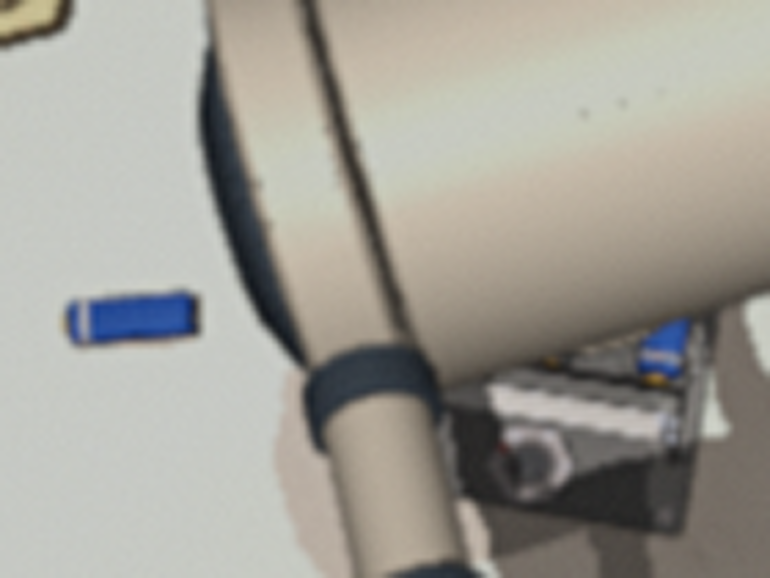

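{"api": "move_arm", "payload": {"rows": [[0.5,-0.018,0.004,0,0,0,-10],[0.5,-0.036,0.009,0,0,0,-20],[0.5,-0.054,0.013,0,0,0,-30],[0.5,-0.072,0.017,0,0,0,-40],[0.5,-0.09,0.021,0,0,0,-50],[0.5,-0.11,0.026,0,0,0,-60],[0.5,-0.13,0.031,0,0,0,-70],[0.5,-0.15,0.036,0,0,0,-80],[0.5,-0.17,0.04,0.02,0,0,-90],[0.5,-0.185,0.044,0.05,0,0,-100],[0.5,-0.1918,0.0455,0.08,0,0,-104.5],[0.5,-0.1918,0.0455,0.095,0,0,-104.5]]}}

```text
time: 51.12
tcp_pos: [0.497, 0.3952, 0.0588]
ee_rot: [3.141, 0.001, 0.061]
ft_force: [0.5, -0.0, 0.2]
width: 0.496
```

```bash
python3 -c "
from h import *
plan(.4985,.3955,.01,3.5);im=avg('side','s37',3);sv(im,'s37',(190,180,290,290),6)"
```

```text
shift [ 0.0015 -0.0002  0.0488] rot [ 0.01  0.04 -0.02] | now [0.497  0.3952 0.0588] yaw 3.48 q6 0.52 F [ 0.5 -0.   0.2] M [0.05 0.03 0.02] w 0.496 t 51.1
```

View pics/s37.png

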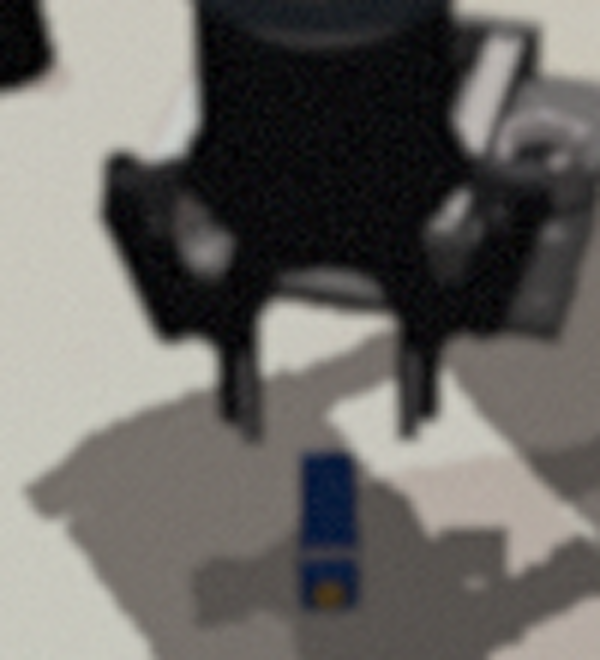

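{"api": "move_arm", "payload": {"rows": [[0.5,0.0015,0,0.02,0,0,0],[0.5,0.0015,0,0.036,0,0,0],[0.5,0.0015,0,0.046,0,0,0],[0.5,0.0015,0,0.0485,0,0,0],[0.5,0.0015,0,0.0485,0,0,0],[0.9,0.0015,0,0.0485,0,0,0],[0.9,0.0015,0,0.0485,0,0,0],[0.9,0.0015,0,0.0485,0,0,0],[0.9,0.0015,0,0.0485,0,0,0],[0.9,0.0015,0,0.0485,0,0,0]]}}

```text
time: 52.52
tcp_pos: [0.4995, 0.3952, 0.0127]
ee_rot: [-3.141, -0.001, 0.059]
ft_force: [-1.4, -0.8, 5.8]
width: 0.214
```

```bash
python3 -c "
from h import *
plan(.4985,.3955,.01,3.5)"
```

```text
shift [-0.001  -0.0003  0.0027] rot [-0.05 -0.07 -0.14] | now [0.4995 0.3952 0.0127] yaw 3.36 q6 0.52 F [-1.4 -0.8  5.8] M [-0.17  0.19 -0.02] w 0.214 t 52.5
```

{"api": "move_arm", "payload": {"rows": [[0.9,0,0,-0.03,0,0,0],[0.9,0,0,-0.07,0,0,0],[0.9,0,0,-0.1,0,0,0],[0.9,0,0,-0.1,0,0,0]]}}

```text
time: 53.02
tcp_pos: [0.5006, 0.3959, 0.1153]
ee_rot: [-3.139, -0.005, 0.059]
ft_force: [-0.2, -0.6, -1.5]
width: 0.217
```

```bash
python3 -c "
from h import *
plan(.5050,.2495,.08,78.8)"
```

```text
shift [-0.0043  0.1465  0.0348] rot [ 5.000e-02 -3.700e-01 -7.544e+01] | now [0.5006 0.3959 0.1153] yaw 3.36 q6 0.52 F [-0.2 -0.6 -1.5] M [ 0.02  0.04 -0.05] w 0.217 t 53.0
```

{"api": "move_arm", "payload": {"rows": [[0.9,0,0.018,0,0,0,-10],[0.9,0,0.036,0,0,0,-20],[0.9,-0.001,0.055,0,0,0,-30],[0.9,-0.002,0.075,0,0,0,-40],[0.9,-0.003,0.095,0,0,0,-50],[0.9,-0.003,0.115,0,0,0,-60],[0.9,-0.004,0.135,0,0,0,-70],[0.9,-0.004,0.1465,0.02,0,-0.3,-75.4],[0.9,-0.004,0.1465,0.035,0,-0.3,-75.4],[0.9,-0.004,0.1465,0.048,0,-0.3,-75.4],[0.9,-0.004,0.1465,0.048,0,-0.3,-75.4]]}}

```text
time: 54.4
tcp_pos: [0.5047, 0.2498, 0.0657]
ee_rot: [-3.141, 0.001, 1.374]
ft_force: [-0.5, -0.0, 0.3]
width: 0.215
```

```bash
python3 -c "
from h import *
plan(.5054,.2498,.038,78.8)
im=avg('side','s38',5);sv(im,'s38',(220,175,280,220),12)
p=np.array(env.state()['tcp_pos']);c,s=np.cos(np.radians(-11.2)),np.sin(np.radians(-11.2))
W=lambda x,y,z:np.array([p[0]+c*x-s*y,p[1]+s*x+c*y,p[2]+z])
q=lambda P:((proj('side',P)[0]-[220,175]+.5)*12).round()
print('flat near top/bot',q(W(.03,.01,.009)),q(W(.03,.01,-.011)),'body end',q(W(-.027,.01,.009)),q(W(-.027,.01,-.011)))
print('finger outer tip corners',q(W(.011,.0245,0)),q(W(-.011,.0245,0)))"
```

```text
shift [0.0001 0.0007 0.0277] rot [-0.02  0.03 -0.09] | now [0.5047 0.2498 0.0657] yaw 78.71 q6 -1.02 F [-0.5 -0.   0.3] M [-0.06  0.01 -0.04] w 0.215 t 54.4
flat near top/bot [116. 275.] [120. 364.] body end [431. 322.] [431. 411.]
finger outer tip corners [200. 381.] [322. 399.]
```

View pics/s38.png

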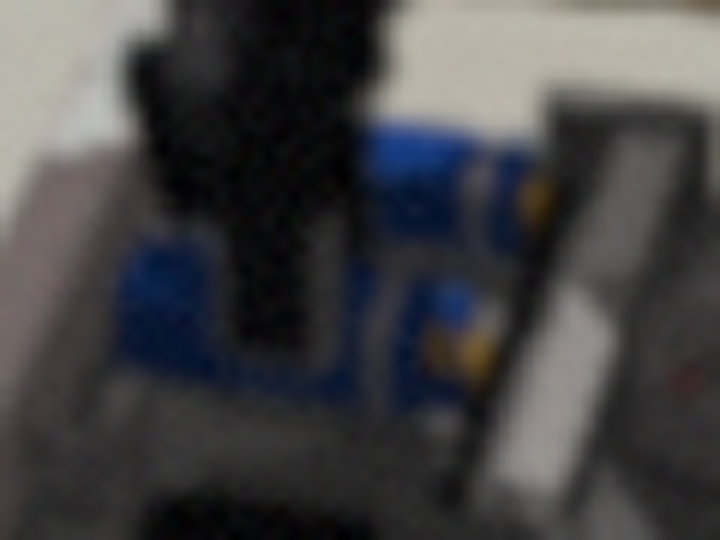

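{"api": "move_arm", "payload": {"rows": [[0.9,0,-0.002,0.01,0,0,0],[0.9,0,-0.002,0.02,0,0,0],[0.9,0,-0.002,0.026,0,0,0],[0.9,0,-0.002,0.028,0,0,0],[0.9,0,-0.002,0.028,0,0,0]]}}

```text
time: 55.28
tcp_pos: [0.5038, 0.2503, 0.0392]
ee_rot: [3.14, -0.001, 1.374]
ft_force: [0.6, 0.2, -0.9]
width: 0.212
```

```bash
python3 -c "
from h import *
plan(.5154,.2478,.036,78.8)
im=avg('side','s39',5);sv(im,'s39',(220,175,280,225),12)"
```

```text
shift [-0.0002  0.0119  0.0032] rot [ 0.11 -0.05 -0.05] | now [0.5038 0.2503 0.0392] yaw 78.75 q6 -1.02 F [ 0.6  0.2 -0.9] M [ 0.08 -0.    0.01] w 0.212 t 55.3
```

View pics/s39.png

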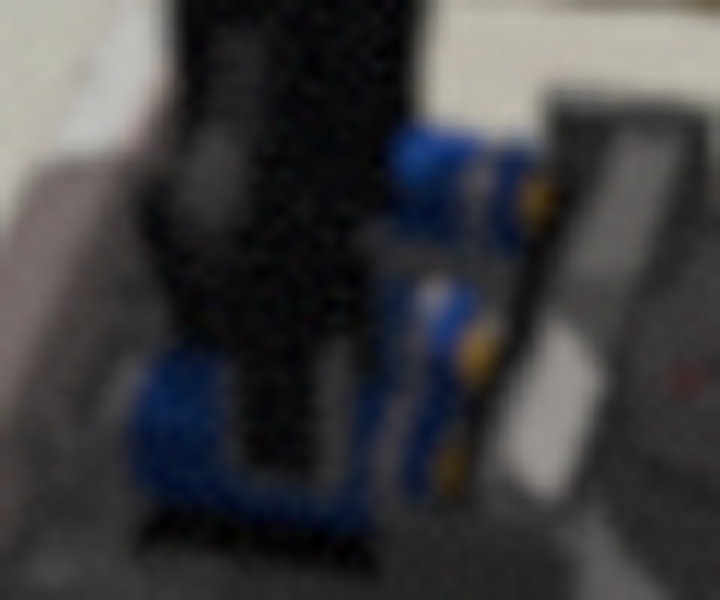

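{"api": "move_arm", "payload": {"rows": [[0.9,0,0.002,0.0015,0,0,0],[0.9,0,0.005,0.0015,0,0,0],[0.9,0,0.007,0.0015,0,0,0],[0.9,0,0.009,0.0015,0,0,0],[0.9,0,0.011,0.0015,0,0,0],[0.9,0,0.012,0.0015,0,0,0],[0.9,0,0.012,0.0015,0,0,0]]}}

```text
time: 56.4
tcp_pos: [0.515, 0.248, 0.0379]
ee_rot: [3.141, -0.001, 1.374]
ft_force: [-6.7, 2.5, 2.3]
width: 0.215
```

```bash
python3 -c "
from h import *
plan(.5154,.2478,.036,78.8)
im=avg('side','s40',5);sv(im,'s40',(220,175,280,225),12)"
```

```text
shift [-0.0001  0.0004  0.0019] rot [ 0.06 -0.04 -0.05] | now [0.515  0.248  0.0379] yaw 78.75 q6 -1.03 F [-6.7  2.5  2.3] M [0.43 1.17 0.07] w 0.215 t 56.4
```

View pics/s40.png

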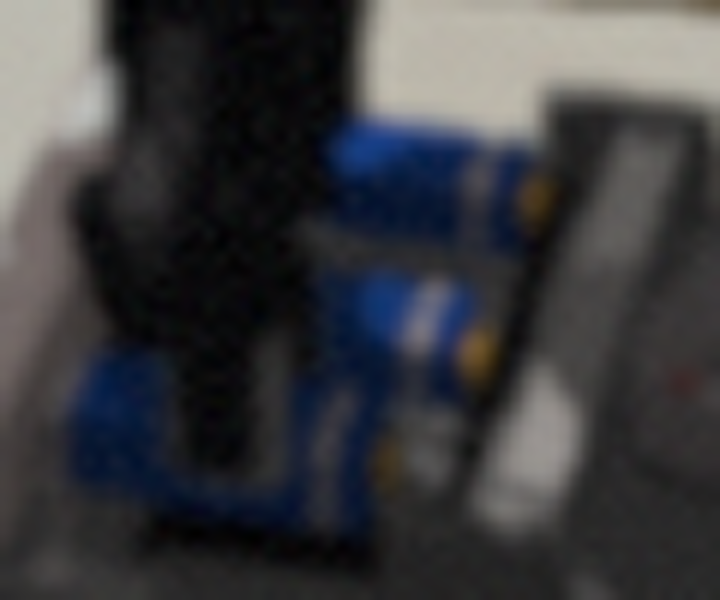

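Force is about 7 N, so the spring is pushed in roughly 10 mm. Lowering.

{"api": "move_arm", "payload": {"rows": [[0.9,0,0.0005,0.002,0,0,0],[0.9,0,0.0005,0.005,0,0,0],[0.9,0,0.0005,0.008,0,0,0],[0.9,0,0.0005,0.011,0,0,0],[0.9,0,0.0005,0.013,0,0,0],[0.9,0,0.0005,0.013,0,0,0]]}}

```text
time: 57.4
tcp_pos: [0.5146, 0.2477, 0.0247]
ee_rot: [-3.141, 0.0, 1.375]
ft_force: [-7.1, 1.3, 1.6]
width: 0.212
```

```bash
python3 -c "
from h import *
plan(.5154,.2478,.0247,78.8)
im=avg('side','s41',5);sv(im,'s41',(220,175,280,225),12)"
```

```text
shift [0.0002 0.0008 0.    ] rot [-0.03  0.   -0.04] | now [0.5146 0.2477 0.0247] yaw 78.76 q6 -1.03 F [-7.1  1.3  1.6] M [ 0.33  1.16 -0.01] w 0.212 t 57.4
```

View pics/s41.png

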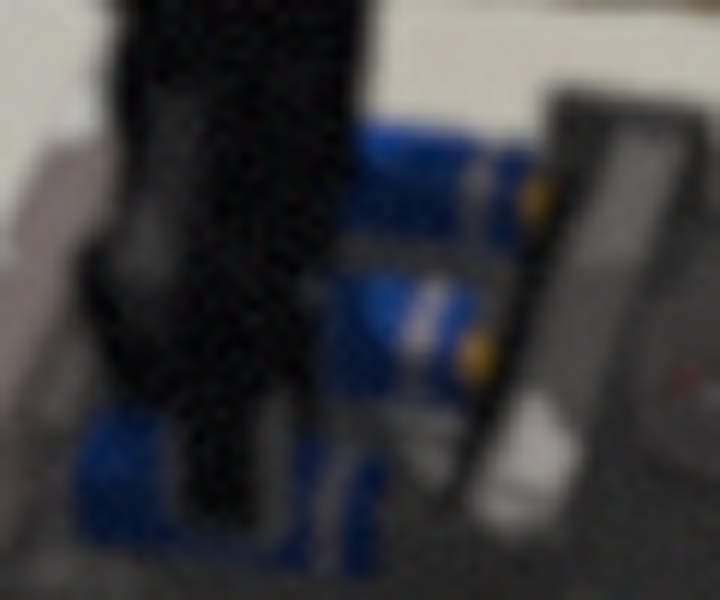

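{"api": "move_arm", "payload": {"rows": [[0.9,0,0,0.0005,0,0,0],[0.9,0,0,0.0008,0,0,0],[0.9,0,-0.0015,0.0008,0,0,0],[0.9,0,-0.0028,0.0008,0,0,0],[0.9,0,-0.0035,0.0008,0,0,0],[0.9,0,-0.0035,0.0008,0,0,0]]}}

```text
time: 58.4
tcp_pos: [0.5122, 0.2484, 0.0247]
ee_rot: [3.14, -0.001, 1.374]
ft_force: [-1.7, -2.6, 11.5]
width: 0.214
```

```bash
python3 -c "
from h import *
plan(.512,.2484,.0247,78.8)"
```

```text
shift [-0.     -0.0002 -0.    ] rot [ 0.07 -0.03 -0.05] | now [0.5122 0.2484 0.0247] yaw 78.75 q6 -1.03 F [-1.7 -2.6 11.5] M [-0.44  0.27 -0.08] w 0.214 t 58.4
```

On the floor and against the ledge, at the predicted position. Release, then rise over toward the tray and look.

{"api": "move_arm", "payload": {"rows": [[0.5,0,0,0,0,0,0],[0.5,0,0,0,0,0,0],[0.5,0,0,0,0,0,0],[0.5,0,0,-0.02,0,0,0],[0.5,0,0,-0.06,0,0,0],[0.5,0,0,-0.1,0,0,0],[0.5,-0.05,0,-0.13,0,0,0],[0.5,-0.1,0,-0.15,0,0,0],[0.5,-0.16,0.03,-0.15,0,0,0],[0.5,-0.22,0.05,-0.15,0,0,0],[0.5,-0.26,0.07,-0.15,0,0,0],[0.5,-0.26,0.07,-0.15,0,0,0]]}}

```text
time: 59.9
tcp_pos: [0.5307, -0.0234, 0.1746]
ee_rot: [3.14, -0.0, 1.371]
ft_force: [0.4, 0.2, 0.3]
width: 0.502
```

```bash
python3 -c "
from h import *
plan(.649,.1268,.20,80);im=avg('side','s42',6);sv(im,'s42',(205,150,305,240),8);t=avg('top','t42',6);sv(t,'t42',(215,145,315,240),8);sv(t,'t42k',(270,105,310,145),14)"
```

```text
shift [ 0.1708  0.0861 -0.0252] rot [ 0.12 -0.01 -1.46] | now [ 0.5307 -0.0234  0.1746] yaw 78.54 q6 -1.53 F [0.4 0.2 0.3] M [ 0.07 -0.    0.  ] w 0.502 t 59.9
```

View pics/s42.png

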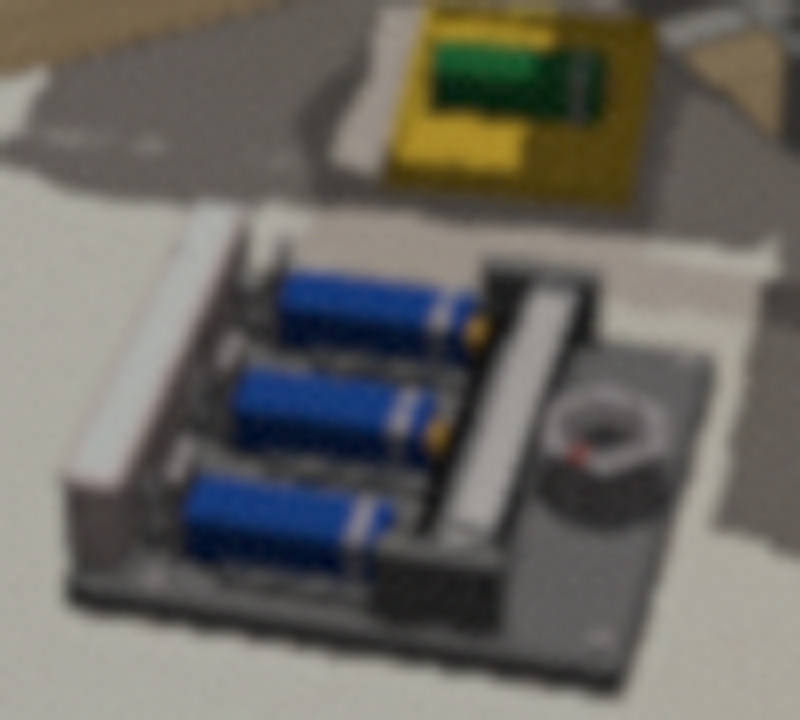

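View pics/t42.png

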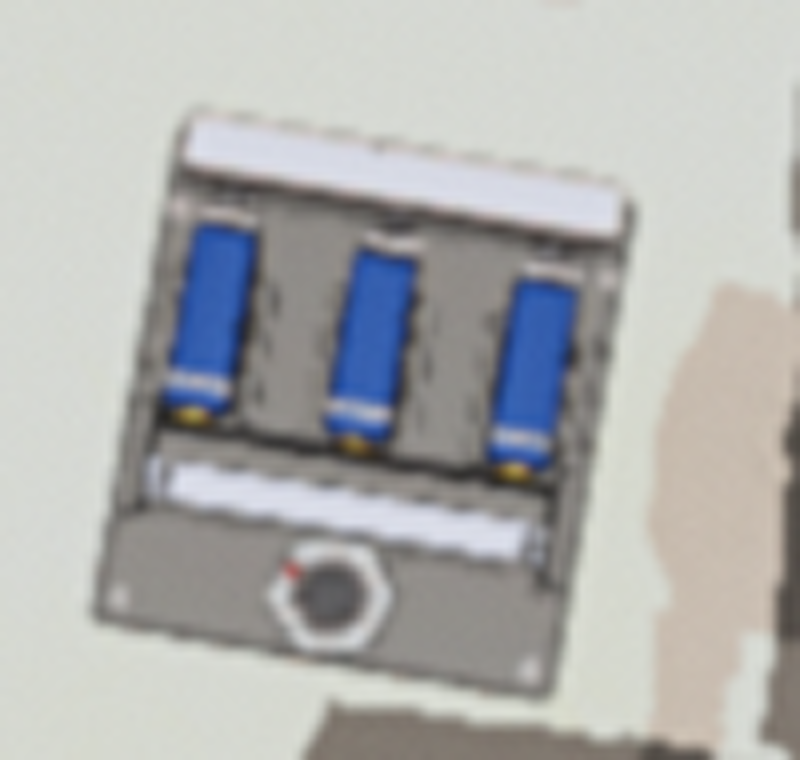

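View pics/t42k.png

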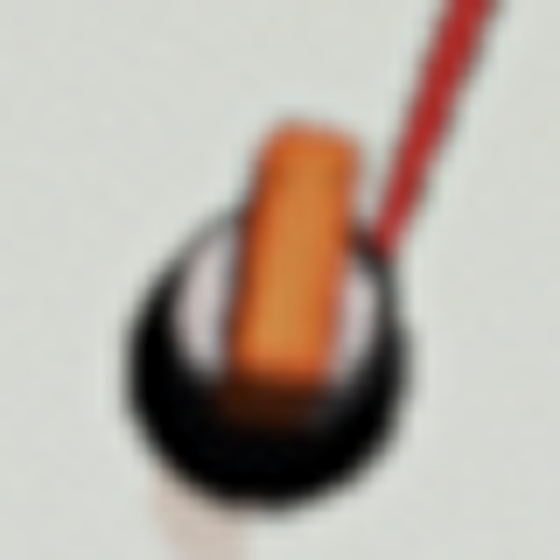

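{"api": "move_arm", "payload": {"rows": [[0.4,0.05,0.02,-0.02,0,0,-1.4],[0.4,0.1,0.045,-0.025,0,0,-1.4],[0.4,0.15,0.07,-0.025,0,0,-1.4],[0.4,0.171,0.086,-0.025,0,0,-1.4],[0.4,0.171,0.086,-0.025,0,0,-1.4],[0.4,0.171,0.086,-0.025,0,0,-1.4]], "newtons": 60}}

```text
time: 61.25
tcp_pos: [0.6468, 0.1305, 0.1996]
ee_rot: [3.141, -0.0, 1.399]
ft_force: [0.3, 0.6, 0.3]
width: 0.603
```

```bash
python3 -c "
from h import *
plan(.6489,.1275,.06,80)"
```

```text
shift [-0.0027  0.0025  0.1396] rot [ 0.03 -0.01  0.18] | now [0.6468 0.1305 0.1996] yaw 80.18 q6 -1.29 F [0.3 0.6 0.3] M [-0.04  0.02 -0.  ] w 0.603 t 61.2
```

{"api": "move_arm", "payload": {"rows": [[0.4,-0.0015,0.001,0.04,0,0,0],[0.4,-0.0015,0.001,0.08,0,0,0],[0.4,-0.0015,0.001,0.11,0,0,0],[0.4,-0.0015,0.001,0.13,0,0,0],[0.4,-0.0015,0.001,0.139,0,0,0],[0.4,-0.0015,0.001,0.139,0,0,0]]}}

```text
time: 62.0
tcp_pos: [0.6473, 0.1284, 0.0607]
ee_rot: [-3.142, 0.0, 1.399]
ft_force: [-0.2, -0.1, 0.5]
width: 0.603
```

```bash
python3 -c "
from h import *
plan(.6489,.1275,.06,80)"
```

```text
shift [-0.0006  0.0017  0.0007] rot [-0.    0.    0.15] | now [0.6473 0.1284 0.0607] yaw 80.15 q6 -1.29 F [-0.2 -0.1  0.5] M [-0.03 -0.01 -0.01] w 0.603 t 62.0
```

{"api": "move_arm", "payload": {"rows": [[0.4,-0.0006,0.0017,0.0007,0,0,0],[0.4,-0.0006,0.0017,0.0007,0,0,0],[0.9,-0.0006,0.0017,0.0007,0,0,0],[0.9,-0.0006,0.0017,0.0007,0,0,0],[0.9,-0.0006,0.0017,0.0007,0,0,0],[0.9,-0.0006,0.0017,0.0007,0,0,0],[0.9,-0.0006,0.0017,0.0007,0,0,0]]}}

```text
time: 62.88
tcp_pos: [0.649, 0.1276, 0.0603]
ee_rot: [3.141, -0.0, 1.399]
ft_force: [-1.2, 0.7, 6.1]
width: 0.201
```

```bash
python3 -c "
from h import *
plan(.6489,.1275,.06,80)"
```

```text
shift [-0.0001 -0.0001  0.0003] rot [ 0.02 -0.01  0.15] | now [0.649  0.1276 0.0603] yaw 80.15 q6 -1.3 F [-1.2  0.7  6.1] M [0.2  0.19 0.03] w 0.201 t 62.9
```

{"api": "move_arm", "payload": {"rows": [[0.9,0,0,-0.02,0,0,0],[0.9,0,0,-0.05,0,0,0],[0.9,0,0,-0.08,0,0,0],[0.9,0,0,-0.1,0,0,0],[0.9,0,0,-0.1,0,0,0]]}}

```text
time: 63.5
tcp_pos: [0.6497, 0.1277, 0.1614]
ee_rot: [3.139, -0.001, 1.399]
ft_force: [0.5, -0.3, -1.8]
width: 0.2
```

```bash
python3 -c "
from h import *
plan(.4275,.2134,.13,87.5)
im=avg('side','s43',5);sv(im,'s43',(150,80,230,200),6)
p=np.array(env.state()['tcp_pos'])
q=lambda P:((proj('side',P)[0]-[150,80]+.5)*6).round()
print(q(p+[0,0,-.054]),q(p+[0,0,-.014]))"
```

```text
shift [ 0.0464 -0.2336  0.0308] rot [ 0.16 -0.04 -7.35] | now [0.6497 0.1277 0.1614] yaw 80.15 q6 -1.3 F [ 0.5 -0.3 -1.8] M [-0.01  0.01 -0.  ] w 0.2 t 63.5
[212. 440.] [203. 349.]
```

View pics/s43.png

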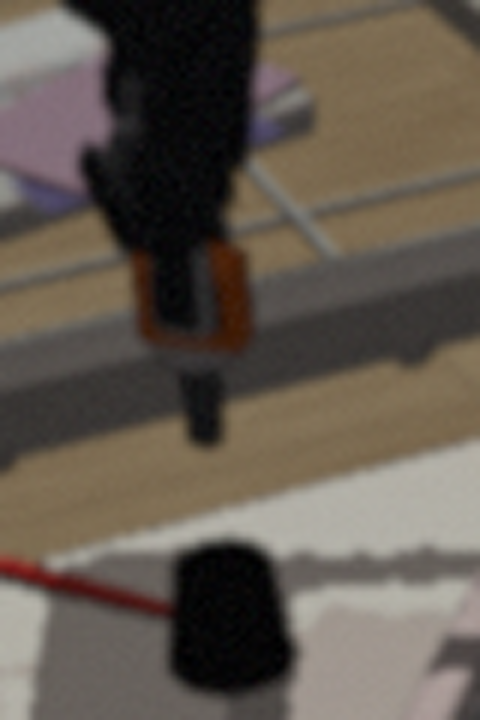

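{"api": "move_arm", "payload": {"rows": [[0.9,0.012,-0.06,0.0,0,0,-2],[0.9,0.024,-0.117,0.0,0,0,-4],[0.9,0.036,-0.176,0.01,0,0,-6],[0.9,0.044,-0.215,0.02,0,0,-7.3],[0.9,0.0464,-0.2336,0.0306,0,0,-7.3],[0.9,0.0464,-0.2336,0.0306,0,0,-7.3],[0.9,0.0464,-0.2336,0.0306,0,0,-7.3],[0.9,0.0464,-0.2336,0.0306,0,0,-7.3]]}}

```text
time: 64.75
tcp_pos: [0.4272, 0.2131, 0.1289]
ee_rot: [-3.141, -0.0, 1.526]
ft_force: [-0.5, 0.3, -1.0]
width: 0.204
```

```bash
python3 -c "
from h import *
plan(.4275,.2130,.085,87.5)"
```

```text
shift [-0.      0.0003  0.0439] rot [-0.04 -0.01 -0.09] | now [0.4272 0.2131 0.1289] yaw 87.41 q6 -1.19 F [-0.5  0.3 -1. ] M [ 0.03 -0.01 -0.01] w 0.204 t 64.8
```

{"api": "move_arm", "payload": {"rows": [[0.9,0,0,0.015,0,0,0],[0.9,0,0,0.03,0,0,0],[0.9,0,0,0.04,0,0,0],[0.9,0,0,0.044,0,0,0],[0.9,0,0,0.047,0,0,0],[0.9,0,0,0.049,0,0,0]]}}

```text
time: 65.5
tcp_pos: [0.4274, 0.2131, 0.08]
ee_rot: [-3.141, -0.0, 1.526]
ft_force: [0.5, -0.5, -1.0]
width: 0.2
```

```bash
python3 -c "
from h import *
plan(.4275,.2130,.0755,87.5)"
```

```text
shift [-0.0001  0.0001  0.0045] rot [-0.01 -0.02 -0.09] | now [0.4274 0.2131 0.08  ] yaw 87.41 q6 -1.19 F [ 0.5 -0.5 -1. ] M [-0.   -0.01  0.02] w 0.2 t 65.5
```

No side force. Pressing home.

{"api": "move_arm", "payload": {"rows": [[0.9,0,0,0.002,0,0,0],[0.9,0,0,0.0035,0,0,0],[0.9,0,0,0.0045,0,0,0],[0.9,0,0,0.0052,0,0,0],[0.9,0,0,0.0052,0,0,0]]}}

```text
time: 66.12
tcp_pos: [0.4276, 0.2132, 0.0757]
ee_rot: [3.141, -0.001, 1.526]
ft_force: [-3.4, -1.0, 23.2]
width: 0.198
```

```bash
python3 -c "
from h import *
plan(.4275,.2130,.0755,87.5)"
```

```text
shift [-0.0002 -0.0001  0.0002] rot [ 0.05 -0.04 -0.09] | now [0.4276 0.2132 0.0757] yaw 87.41 q6 -1.19 F [-3.4 -1.  23.2] M [-0.32  0.87 -0.02] w 0.198 t 66.1
```

{"api": "move_arm", "payload": {"rows": [[0.9,0,0,0,0,0,4],[0.9,0,0,0,0,0,9],[0.9,0,0,0,0,0,14],[0.9,0,0,0,0,0,19],[0.9,0,0,0,0,0,24],[0.9,0,0,0,0,0,29],[0.9,0,0,0,0,0,34],[0.9,0,0,0,0,0,39]]}}

```text
time: 67.12
tcp_pos: [0.4273, 0.2134, 0.0759]
ee_rot: [-3.141, -0.001, 0.842]
ft_force: [-3.2, 2.0, 5.8]
width: 0.201
```

```bash
python3 -c "
from h import *
plan(.4275,.2130,.0755,87.5);im=avg('side','s44',5);sv(im,'s44',(205,150,305,240),8)"
```

```text
shift [-0.0001  0.0004  0.0004] rot [ 1.000e-02 -6.000e-02 -3.925e+01] | now [0.4273 0.2134 0.0759] yaw 48.25 q6 -0.51 F [-3.2  2.   5.8] M [0.45 0.71 0.08] w 0.201 t 67.1
```

View pics/s44.png

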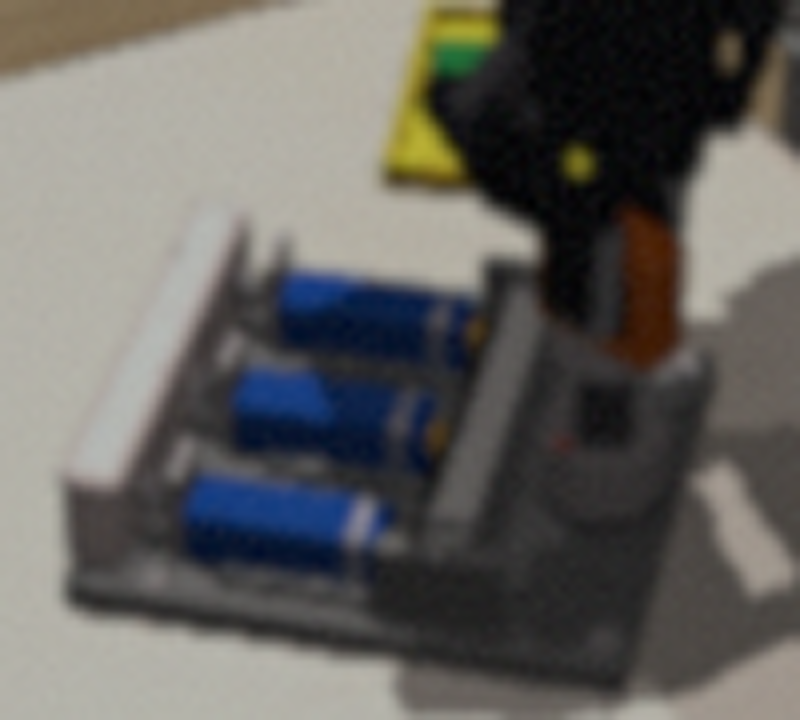

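{"api": "move_arm", "payload": {"rows": [[0.9,0,0,0.0004,0,0,5],[0.9,0,0,0.0004,0,0,10],[0.9,0,0,0.0004,0,0,15],[0.9,0,0,0.0004,0,0,20],[0.9,0,0,0.0004,0,0,25],[0.9,0,0,0.0004,0,0,30],[0.9,0,0,0.0004,0,0,35]]}}

```text
time: 68.25
tcp_pos: [0.4276, 0.2136, 0.0759]
ee_rot: [-3.141, -0.002, 0.231]
ft_force: [-1.5, 1.4, 7.1]
width: 0.201
```

```bash
python3 -c "
from h import *
plan(.4275,.2130,.0755,87.5);im=avg('side','s45',5);sv(im,'s45',(205,150,305,240),8)"
```

```text
shift [-0.0002  0.0006  0.0004] rot [  0.    -0.11 -74.26] | now [0.4276 0.2136 0.0759] yaw 13.24 q6 0.11 F [-1.5  1.4  7.1] M [0.38 0.31 0.11] w 0.201 t 68.2
```

View pics/s45.png

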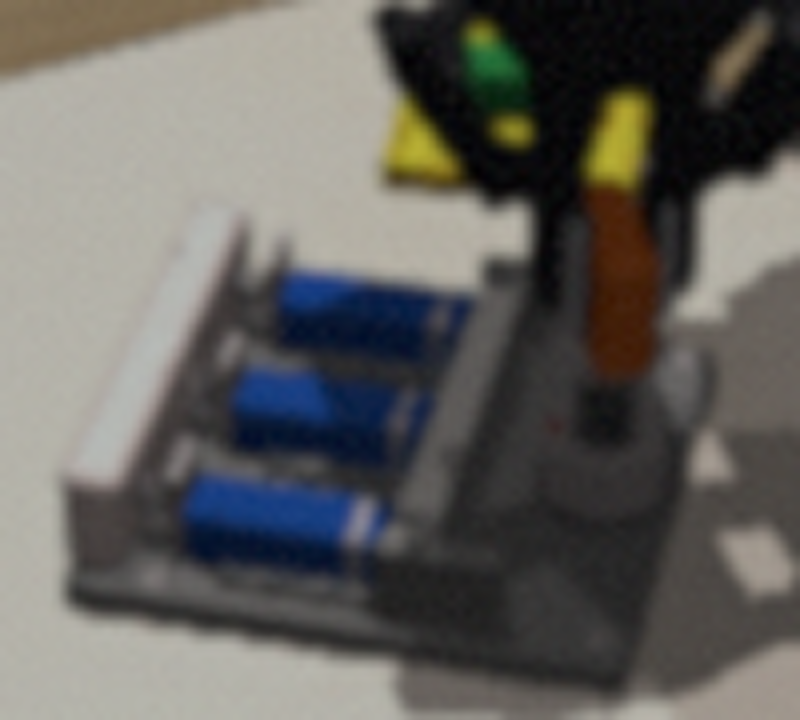

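{"api": "move_arm", "payload": {"rows": [[0.9,0,0,0.0004,0,0,4],[0.9,0,0,0.0004,0,0,8],[0.9,0,0,0.0004,0,0,12],[0.9,0,0,0.0004,0,0,15],[0.9,0,0,0.0004,0,0,15]]}}

```text
time: 69.12
tcp_pos: [0.4277, 0.2138, 0.0759]
ee_rot: [-3.14, -0.002, -0.029]
ft_force: [-2.4, 0.8, 8.2]
width: 0.203
```

```bash
cat > dot.py <<'E'
from h import *
import sys
plan(.4275,.2130,.0755,87.5);im=avg('side',sys.argv[1],8);sv(im,sys.argv[1],(235,170,305,230),11)
im=im.astype(float); b,g,r=im[...,0],im[...,1],im[...,2]
w=np.clip(r-(g+b)/2-8,0,None); m=np.zeros_like(w); m[196:212,266:288]=1; w*=m
ys,xs=np.mgrid[:384,:512]; print((w*xs).sum()/w.sum(),(w*ys).sum()/w.sum(),w.max())
E
python3 dot.py s46
```

```text
shift [-0.0002  0.0008  0.0004] rot [  0.    -0.16 -89.15] | now [0.4277 0.2138 0.0759] yaw -1.65 q6 0.37 F [-2.4  0.8  8.2] M [0.13 0.35 0.05] w 0.203 t 69.1
279.8669001751313 196.8861646234676 34.0
```

View pics/s46.png

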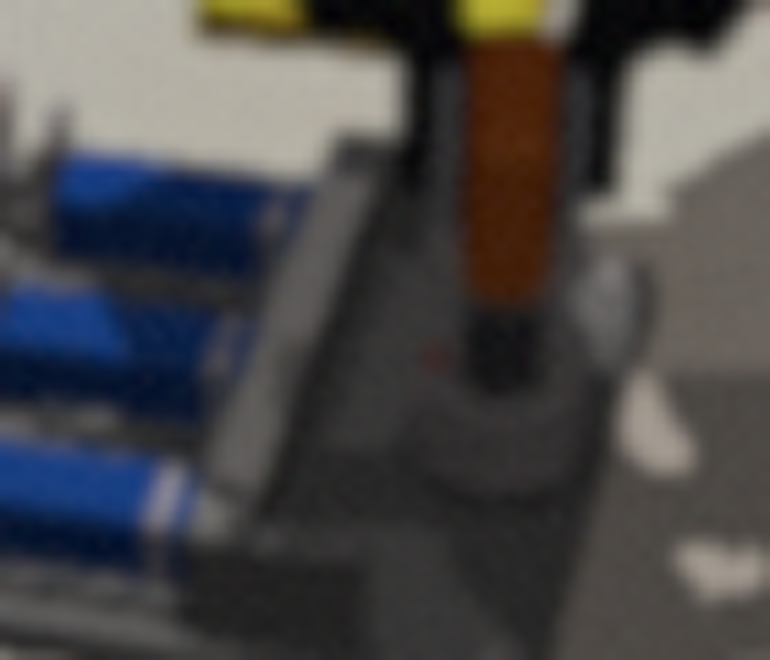

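{"api": "move_arm", "payload": {"rows": [[0.9,0,0,0.0003,0,0,3],[0.9,0,0,0.0003,0,0,6],[0.9,0,0,0.0003,0,0,8],[0.9,0,0,0.0003,0,0,8]]}}

```text
time: 70.03
tcp_pos: [0.4278, 0.2138, 0.0759]
ee_rot: [-3.139, -0.002, -0.168]
ft_force: [-1.6, 0.5, 6.3]
width: 0.195
```

```bash
python3 dot.py s47
```

```text
shift [-0.0002  0.0009  0.0004] rot [  0.    -0.19 -97.12] | now [0.4278 0.2138 0.0759] yaw -9.62 q6 0.5 F [-1.6  0.5  6.3] M [-0.1   0.37  0.08] w 0.195 t 70.0
279.0171102661597 196.9619771863118 30.5
```

View pics/s47.png

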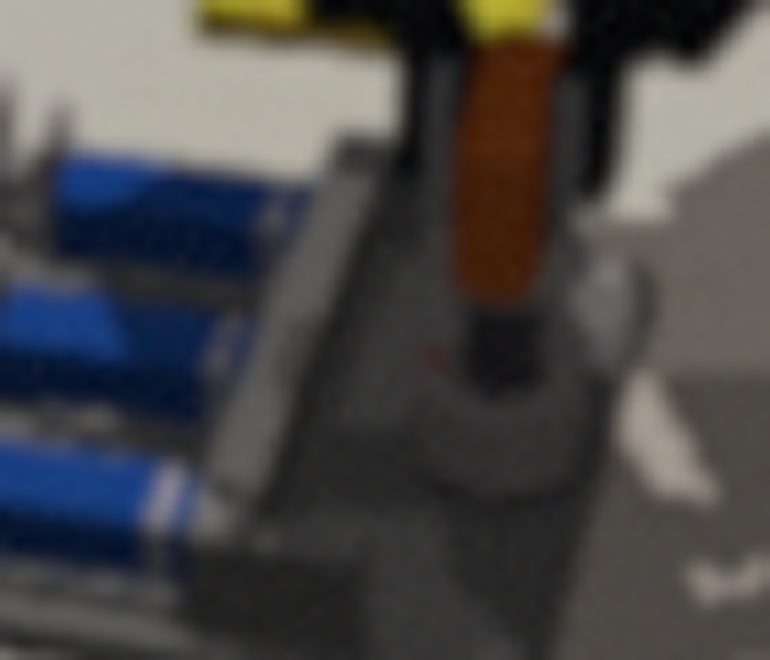

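{"api": "move_arm", "payload": {"rows": [[0.9,0,0,-0.01,0,0,0],[0.9,0,0,-0.03,0,0,0],[0.9,0,0,-0.06,0,0,0],[0.9,0,0,-0.085,0,0,0],[0.9,0,0,-0.085,0,0,0]]}}

```text
time: 71.05
tcp_pos: [0.4286, 0.214, 0.1629]
ee_rot: [-3.138, -0.005, -0.167]
ft_force: [-0.7, -0.1, -1.7]
width: 0.2
```

```bash
python3 -c "
from h import *
plan(.6479,.1270,.16,80)"
```

```text
shift [0.2308 0.0493 0.0039] rot [ 5.000e-02 -4.100e-01 -8.958e+01] | now [0.4286 0.214  0.1629] yaw -9.58 q6 0.5 F [-0.7 -0.1 -1.7] M [-0.03  0.04 -0.04] w 0.2 t 71.0
```

{"api": "move_arm", "payload": {"rows": [[0.9,0.025,0.005,0,0,0,-10],[0.9,0.05,0.01,0,0,0,-20],[0.9,0.08,0.016,0,0,0,-30],[0.9,0.11,0.023,0,0,0,-40],[0.9,0.14,0.03,0,0,0,-50],[0.9,0.17,0.036,0,0,0,-60],[0.9,0.195,0.042,0,0,0,-70],[0.9,0.215,0.047,0,0,-0.4,-80],[0.9,0.2308,0.0493,0,0,-0.4,-89.5],[0.9,0.2308,0.0493,0,0,-0.4,-89.5],[0.9,0.2308,0.0493,0,0,-0.4,-89.5]]}}

```text
time: 72.42
tcp_pos: [0.647, 0.1271, 0.1633]
ee_rot: [-3.141, 0.001, 1.391]
ft_force: [-0.2, -0.4, -0.4]
width: 0.198
```

```bash
python3 -c "
from h import *
plan(.6479,.1270,.09,80);t=avg('top','t48',5);sv(t,'t48',(215,145,315,240),8);im=avg('side','s48',4); sv(im,'s48',(150,80,230,200),6)"
```

```text
shift [0.0001 0.0009 0.0733] rot [-0.04  0.04 -0.29] | now [0.647  0.1271 0.1633] yaw 79.71 q6 -1.29 F [-0.2 -0.4 -0.4] M [-0.01 -0.01 -0.06] w 0.198 t 72.4
```

View pics/t48.png

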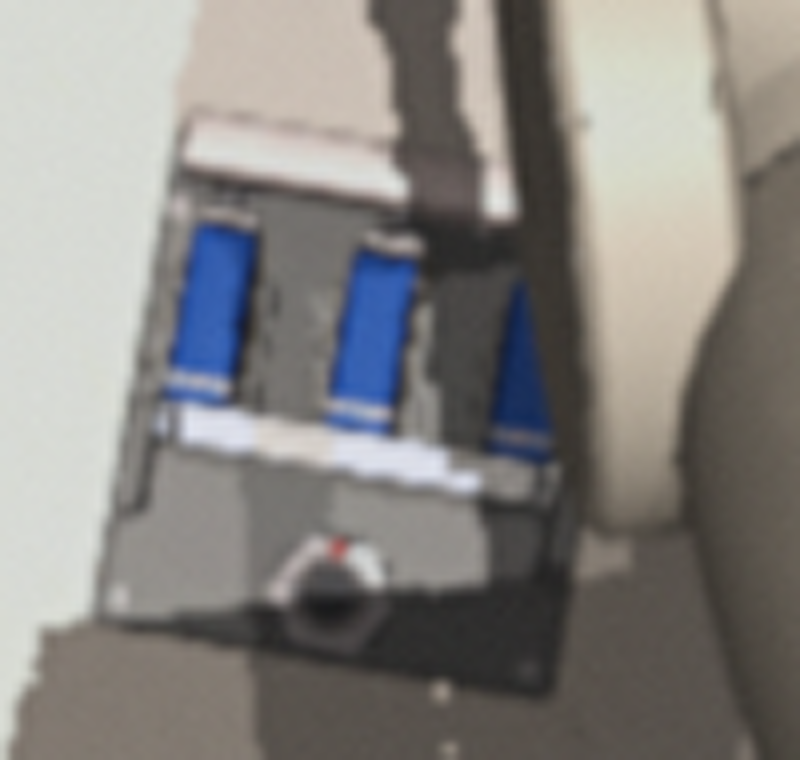

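View pics/s48.png

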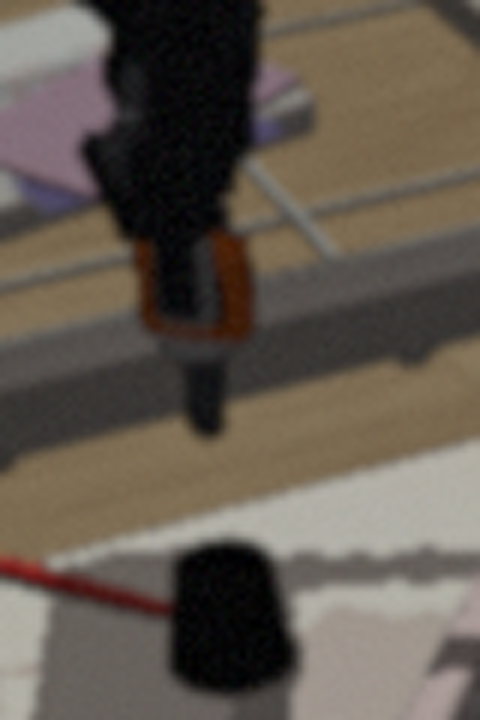

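{"api": "move_arm", "payload": {"rows": [[0.9,0,0.001,0.025,0,0,0],[0.9,0,0.001,0.045,0,0,0],[0.9,0,0.001,0.06,0,0,0],[0.9,0,0.001,0.07,0,0,0],[0.9,0,0.001,0.073,0,0,0]]}}

```text
time: 73.5
tcp_pos: [0.6488, 0.1268, 0.0906]
ee_rot: [3.141, 0.001, 1.394]
ft_force: [0.3, -0.9, -1.5]
width: 0.203
```

```bash
python3 -c "
from h import *
plan(.6489,.127,.0605,80)"
```

```text
shift [0.0002 0.0001 0.0301] rot [ 0.02  0.03 -0.11] | now [0.6488 0.1268 0.0906] yaw 79.89 q6 -1.29 F [ 0.3 -0.9 -1.5] M [-0.    0.01  0.02] w 0.203 t 73.5
```

{"api": "move_arm", "payload": {"rows": [[0.9,0,0,0.01,0,0,0],[0.9,0,0,0.02,0,0,0],[0.9,0,0,0.026,0,0,0],[0.9,0,0,0.029,0,0,0],[0.9,0,0,0.0302,0,0,0],[0.9,0,0,0.0302,0,0,0]]}}

```text
time: 74.25
tcp_pos: [0.6489, 0.1268, 0.0605]
ee_rot: [3.141, 0.001, 1.395]
ft_force: [-1.2, 0.3, -0.7]
width: 0.202
```

```bash
python3 -c "
from h import *
plan(.6489,.127,.0605,80)"
```

```text
shift [ 0.0002 -0.      0.    ] rot [ 0.03  0.03 -0.1 ] | now [0.6489 0.1268 0.0605] yaw 79.9 q6 -1.29 F [-1.2  0.3 -0.7] M [-0.03  0.02  0.03] w 0.202 t 74.2
```

{"api": "move_arm", "payload": {"rows": [[0.9,0,0,0.0003,0,0,0],[0.4,0,0,0.0003,0,0,0],[0.4,0,0,0.0003,0,0,0],[0.4,0,0,0.0003,0,0,0],[0.4,0,0,0.0003,0,0,0],[0.4,0,0,-0.03,0,0,0],[0.4,0,0,-0.07,0,0,0],[0.4,0,0,-0.12,0,0,0],[0.4,-0.03,-0.02,-0.16,0,0,0],[0.4,-0.09,-0.06,-0.16,0,0,0],[0.4,-0.14,-0.1,-0.16,0,0,0],[0.4,-0.14,-0.1,-0.16,0,0,0]]}}

```text
time: 75.75
tcp_pos: [0.523, 0.0049, 0.2208]
ee_rot: [-3.141, 0.001, 1.392]
ft_force: [-0.0, -0.6, 0.1]
width: 0.602
```

```bash
python3 -c "
from h import *
plan(.6489,.127,.0605,80);t=avg('top','t49',5);sv(t,'t49',(215,145,315,240),8);im=avg('side','s49',4); sv(im,'s49',(150,140,310,260),5);sv(t,'t49w',(170,90,390,285),3.5)"
```

```text
shift [0.1426 0.1023 0.1601] rot [-0.03  0.05 -0.22] | now [0.523  0.0049 0.2208] yaw 79.78 q6 -1.5 F [-0.  -0.6  0.1] M [ 0.05  0.05 -0.05] w 0.602 t 75.8
```

View pics/t49.png

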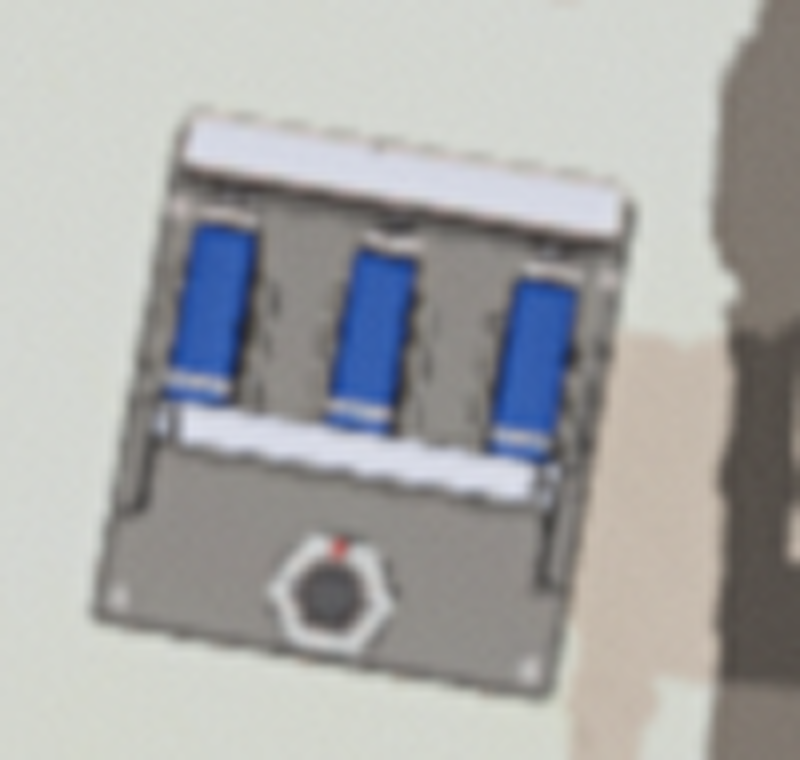

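View pics/s49.png

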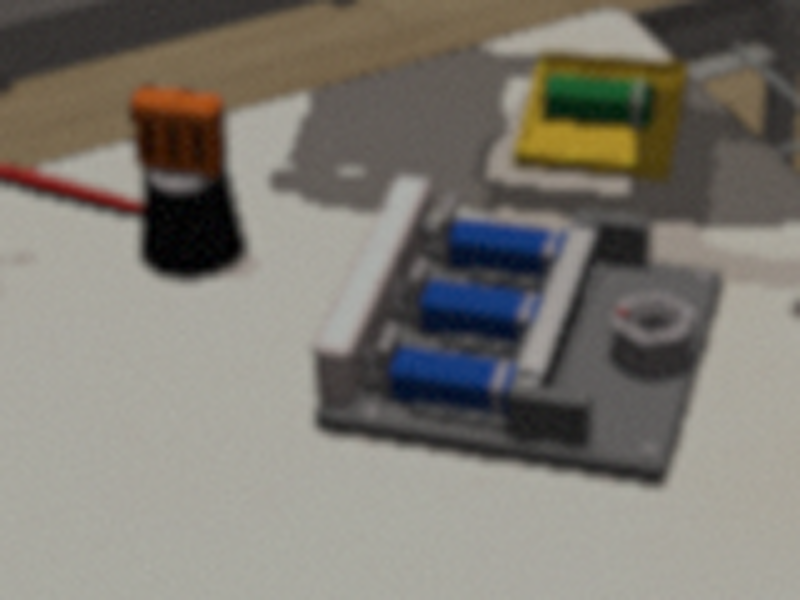

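View pics/t49w.png

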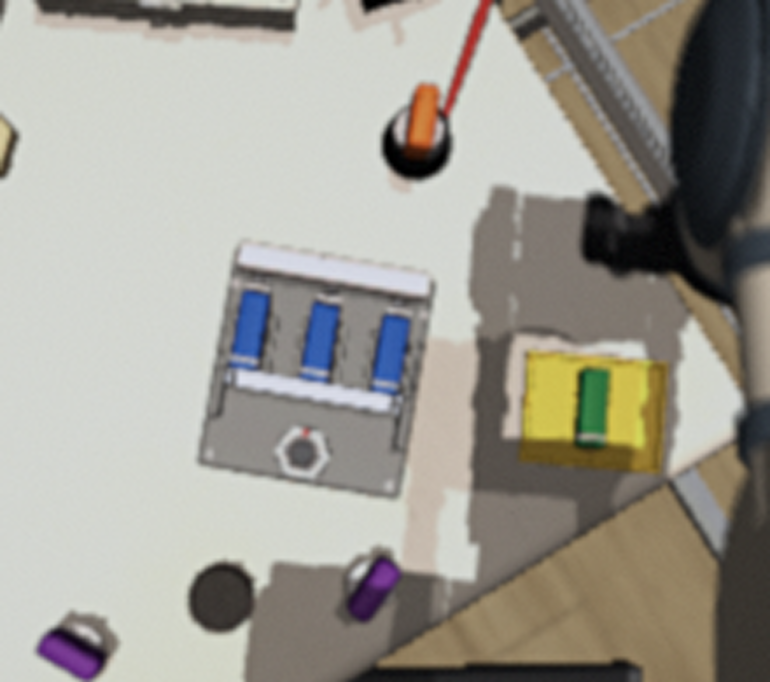

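```bash
python3 -c "
from h import *
print(workorder.hand_in())"
```

```text
the job is handed in; nothing more can be done
None
```

The job is done and handed in at about 76 s of robot time.

- **Opening:** I seated the hex key home in the socket screw (contact at 17 N) and turned it anticlockwise to its stop, which drew the keeper back. I then put the key back in its stand while I loaded the cells.
- **Green cell:** there was one, in bay 3. It now lies flat in the middle of the yellow tray.
- **Blue cells:** there were three, one to each bay. I pushed each one against its spring and lowered it behind the contact ledge.
- **Closing:** I seated the key again (contact at 23 N), turned the screw clockwise to its stop and stood the key upright in its stand.

**Last checks:** the final pictures from both cameras show all three blue cells lying flat with the keeper over their button ends. The red dot is back where it was at the start and the key's collar is on the stand rim. The jar has not moved. The plaster model was not in the last pictures, so I did not re-check it at the end; I never went near enough to touch it.

**Disagreements:**
- **Socket position:** it lay about 2–3 mm further towards −y than the cameras gave. The bays came out 1–2 mm off along x. I corrected both from contact forces.
- **Turning to the stops:** the hand had to turn well past the nominal angle each way, about 10–20° more than the stated play explains. I judged each stop from the red dot and keeper no longer moving, not from a clear torque peak. While testing the open stop I backed the key about 10°, and the screw moved back with it. I turned it to the stop again before lifting the key.

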